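# Set out test samples: hex bars marked flat up, the rest sorted

### The arm

A 6-joint arm with a two-finger parallel gripper is mounted at the origin on the work surface. World frame = base frame: x ahead of the robot, y to its left, z up, the work surface at z = 0. Lengths are in m, angles in degrees, forces in N, time in s.
With the tool pointing down it reaches from about 0.4 to 0.825 m from the base axis. Payload 7 kg.
Tool frame: the origin (TCP) lies on the centre line of the jaws, within the pads' length; the fingertips stand r.nose_length ahead of it and the grasp point (between the pads) lies 2 mm behind it (r.nose_length is the distance from the TCP to the fingertips, in m); z points along the fingers, y is the direction in which the jaws open and shut (so a half turn about z gives the same grasp; the last joint's range is limited). The gripper opens to 88 mm and grips with 3 to 60 N. Pads are 19 mm wide; open, the fingers measure 130 mm over their backs; the gripper's body (78 mm by 193 mm) begins 47 mm behind the grasp point.
Start: joints at [88.528, 20.546, 0.682, 0, -70.136, -16.507], TCP at [0.208, 0.642, 0.244] pointing down, gripper open.
Joint ranges: [-176.03, 176.03], [-82.01, 121.73], [-58.28, 71.71], [-173.87, 95.51], [-174.79, -0.11], [-173.66, 173.66]. Speed limits (degrees/s): [136.94, 136.94, 172.46, 180, 180, 180].

### API

Orientations are given as [roll, pitch, yaw] about the fixed x, y, z axes, in that order (R = Rz(yaw) Ry(pitch) Rx(roll)).
In Python, from plant import r gives the robot as it stands.
- The arm moves only by the tool apply_moves, never from a script. Its argument "targets" is a list of rows, each a list of 3 entries, a list of its own where there are three numbers: the shift along the tool's x, y, z scaled (see below), then the turn, a rotation vector about the tool's x, y, z scaled (see below), then the finger opening in mm, from 0 to 87.6. A call has 1 to 5 rows; each row shifts and turns the pose as measured when the row begins, along the tool's axes as they then stand; what a row does not reach is not made up. The controller multiplies each number of a shift by 0.04 m and each number of a turn by 8 degrees. A row lasts 1/10 s, in which the tool goes at most 50 mm and 8.59 degrees, less where a joint would pass 70% of its speed; a pose out of reach is approached as far as the arm can. A call with a number of a shift or a turn outside -1 to 1 is refused whole. A call with a gripper value outside its range is refused whole. The fingers move at their own pace and stop on an object; "squeeze" is the grip in N (left out, the last holds). Time passes only in rows, so rows that do not move let the fingers close. It gives the time, the measured TCP pose, the force and the opening at its end, in the units of the state.
- r.get_state(): the state, without advancing time (a new reading comes with each control period).
- r.capture(name): name is "scene" or "top"; returns a dict with "img" (384x512x3 uint8, blue, green, red), "z_map" (384x512 float32, m along the optical axis (not along the pixel's ray), 0 where there is no reading), "fx", "fy", "cx", "cy" (pixels), "camera_from_world" (4x4, takes a point from world to camera coordinates). Camera axes: x right, y up, looking along -z (the intrinsics and any distortion apply to the point x, -y, -z); pixel columns grow to the right and rows downward; lengths in m; the calibration is good to about 2 mm. A picture is of the moment at which its call begins.
- r.close_job(): hands the job in, once; it reports no verdict.
The state is a dict: "time_s": time; "joints": joint angles; "qd": joint speeds; "joint_torque": joint torques, N m; "tcp_pos": TCP position; "eef_rot": TCP orientation; "contact_force": force on the tool from outside, world axes, zero at the start; "moment": the same for the moment, N m; "gripper_width": finger opening in m.
Only numpy, scipy, OpenCV 4.12 (cv2) and the standard library are available. Lean on these libraries where they do the work, as an engineer would, in place of code of your own. Each camera call takes 0.05 s, during which the arm holds its last target.

### The job

Set out the samples that have come in for testing: lay every hexagonal bar in a seat of its own in the saddle rack, across both rails and centred, turned so that its marked flat faces straight up for the hardness tester; put the flat dog-bone strips lying flat in the shallow tray and the notched blocks in the deeper bin. Leave the gauges, tools and other things on the bench where they are.

Things in the scene. Friction and masses are not known exactly. Their poses are not given: they have to be found in the camera images.
- bar1_c (a point): Solid aluminium hex bar, 100 mm long, 40 mm across flats (46 across corners, flats 23 wide), 0.37 kg. One flat is marked: a dark scribed line with end ticks, carried down both end faces. Point: bar's centre; x along the bar, z out of the marked flat. Starts lying on the table on a plain flat (centre 20 mm up), marked flat 60, 120 or 180 degrees from the top. None if absent.
- bar2_c (a point): Solid aluminium hex bar, 100 mm long, 40 mm across flats (46 across corners, flats 23 wide), 0.37 kg. One flat is marked: a dark scribed line with end ticks, carried down both end faces. Point: bar's centre; x along the bar, z out of the marked flat. Starts lying on the table on a plain flat (centre 20 mm up), marked flat 60, 120 or 180 degrees from the top. None if absent.
- bar3_c (a point): Solid aluminium hex bar, 100 mm long, 40 mm across flats (46 across corners, flats 23 wide), 0.37 kg. One flat is marked: a dark scribed line with end ticks, carried down both end faces. Point: bar's centre; x along the bar, z out of the marked flat. Starts lying on the table on a plain flat (centre 20 mm up), marked flat 60, 120 or 180 degrees from the top. None if absent.
- strip1_c (a point): Flat steel tensile strip (dog-bone): 110 mm long, 8 mm thick, ends 24 mm wide and 29 mm long, waist 14 mm wide and 52 mm long, 0.13 kg. This point is its centre, half-way through the thickness; x along its length, z through the thickness. Lies flat. None if absent.
- strip2_c (a point): Flat steel tensile strip (dog-bone): 110 mm long, 8 mm thick, ends 24 mm wide and 29 mm long, waist 14 mm wide and 52 mm long, 0.13 kg. This point is its centre, half-way through the thickness; x along its length, z through the thickness. Lies flat. None if absent.
- block1_c (a point): Notched aluminium fracture block: 60 (x) by 56 (y) by 24 mm (z), two 13 mm pin holes and a slot cut into the middle of its +x side, 0.22 kg. This point is its centre, half-way up. Lies flat. None if absent.
- block2_c (a point): Notched aluminium fracture block: 60 (x) by 56 (y) by 24 mm (z), two 13 mm pin holes and a slot cut into the middle of its +x side, 0.22 kg. This point is its centre, half-way up. Lies flat. None if absent.
- rack: Dark steel saddle rack, fixed: base plate 150 (x) by 274 (y) by 6 mm; two toothed rails 12 mm thick along y at x = -36 and +36 mm, the 60 mm gap between them open to the base plate; end plates inside at x = -56 and +56 mm, 59 mm high. Three seats 87 mm apart along y; a bar lies in a seat along the rack's x, across both rails, between the end plates. Origin: centre of the underside.
- seat1 (a point): Seat 1 of the rack (the -y end): the point midway between the rails at the seat floor, 45 mm above the table; axes as the rack's. A flat floor and flanks sloping at 60 degrees, up to 59 mm above the table, fit the lower part of a hex bar lying on a flat with 2 mm to spare; a seated bar has its centre 20 mm above this point.
- seat2 (a point): Seat 2 of the rack (the middle): the point midway between the rails at the seat floor, 45 mm above the table; axes as the rack's. A flat floor and flanks sloping at 60 degrees, up to 59 mm above the table, fit the lower part of a hex bar lying on a flat with 2 mm to spare; a seated bar has its centre 20 mm above this point.
- seat3 (a point): Seat 3 of the rack (the +y end): the point midway between the rails at the seat floor, 45 mm above the table; axes as the rack's. A flat floor and flanks sloping at 60 degrees, up to 59 mm above the table, fit the lower part of a hex bar lying on a flat with 2 mm to spare; a seated bar has its centre 20 mm above this point.
- strip_tray: Shallow grey tray for the strips, fixed: 130 (x) by 170 (y) by 26 mm high outside, walls and floor 3 mm. Origin: centre of the underside. It may stand on either of the two tray places.
- block_bin: Deeper, shorter grey bin for the blocks, fixed: 130 (x) by 160 (y) by 50 mm high outside, walls and floor 4 mm. Origin: centre of the underside. It may stand on either of the two tray places.
- mouse: Bystander: black computer mouse, 105 x 60 x 34 mm. Origin on its underside, in the middle. Leave alone.
- disc_weight: Bystander: black disc weight, 64 mm across, 22 mm high. Origin on its underside, in the middle. Leave alone.
- dial_gauge: Bystander: dial gauge lying face up, 58 mm across, 21 mm high, stem 65 mm long towards its -x. Origin on its underside, in the middle. Leave alone.
- spanner: Bystander: combination spanner 160 mm long, 8 mm high, lying along its x, origin mid-length. Origin on its underside, in the middle. Leave alone.
- caliper: Bystander: steel slide caliper, 190 mm long, 12 mm high, lying along its x, origin mid-length. Origin on its underside, in the middle. Leave alone.
- v_block: Bystander: steel V-block, 50 x 50 x 40 mm. Origin on its underside, in the middle. Leave alone.
There are look-alikes about, which are no part of the job. Leave any orange or yellow look-alike of the part that bears strip1_c alone.

How it is judged:
By the outcome, as a careful person would: the job done as asked, in the order asked, and still so for the second after the job is handed in, with the robot touching nothing.
Of bar1, bar2, bar3 only 2 to 3 are there at a start; the rules pass over those that are not, and their reading is None.
Of strip1, strip2, block1, block2 only 2 to 3 are there at a start; the rules pass over those that are not, and their reading is None.
At some moment in a run one of bar1, bar2, bar3, strip1, strip2, block1, block2 may be knocked a few centimetres aside while the robot is not near it.
Once in a run the grip may slacken for a moment while it holds something.
It also fails if it takes over 210 s, if anything falls off the work surface, if the arm or the gripper's body presses on something with over 40 N, if the wrist force passes 120 N, or if a joint passes its speed limit or range.

## Working session

There is one attempt and no reset: what is moved stays moved. The work goes in short steps, Python scripts to look and compute and a tool call to move; the robot and the scene stay as the last step left them, time stands still between calls to the robot, and variables do not carry over. Pictures are saved under pics/ and viewed, and the job is handed in when it is done.

Besides the shell and the picture viewer there is one more tool, called after "Request:" as name([rows], argument=value, ...), one row to a line, values as JSON. apply_moves: Moves the arm, as the interface text tells. Its arguments: {"type":"object","properties":{"targets":{"type":"array","items":{"type":"array"}},"squeeze":{"type":"number"}},"required":["targets"]}

```bash
ls -la; mkdir -p pics; python3 - <<'E'
from plant import r
import cv2
print(r.get_state(), r.nose_length)
for n in ("scene","top"):
    c=r.capture(n); cv2.imwrite(f"pics/{n}0.png",cv2.resize(c["img"],(800,600),interpolation=cv2.INTER_CUBIC))
    print(n,c["fx"],c["fy"],c["cx"],c["cy"],[k for k in c]); print(c["camera_from_world"].round(4) if hasattr(c["camera_from_world"],'round') else c["camera_from_world"])
    import numpy as np; np.savez(f"{n}0.npz",**c)
E
```

```text
total 12
drwxr-xr-x  3 agent agent 4096 Dec  6 18:38 .
drwxr-xr-x 23 root  root  4096 Dec  6 18:38 ..
drwxr-xr-x  2 agent agent 4096 Dec  6 18:38 pics
{'time_s': 0.0, 'joints': array([ 8.85274658e+01,  2.05925913e+01,  6.33682124e-01, -2.09668757e-02,
       -7.01346656e+01, -1.65057741e+01]), 'qd': array([ 0.02636324, -0.00930552, -0.02601776, -0.12582339, -0.0204375 ,
       -0.03260015]), 'joint_torque': array([-1.92182000e-03, -5.82713342e+01,  2.93054974e+01,  6.99724361e+00,
        6.81298159e-03, -1.70704088e-04]), 'tcp_pos': array([0.2082321 , 0.64159741, 0.24260624]), 'eef_rot': array([ 1.79904681e+02, -7.69063087e-03, -1.79854428e+01]), 'contact_force': array([ 0.38374382,  0.39775447, -1.72122495]), 'moment': array([-0.03514502, -0.06421276,  0.05055536]), 'gripper_width': 0.0876310338573676} 0.017
scene 415.13016463328034 415.13016463328034 258.4076393756964 193.0045122447222 ['img', 'z_map', 'fx', 'fy', 'cx', 'cy', 'camera_from_world']
[[ 0.7659  0.643  -0.0092 -0.4398]
 [-0.5397  0.6505  0.5344  0.2689]
 [ 0.3496 -0.4043  0.8452 -1.4044]
 [ 0.      0.      0.      1.    ]]
top 475.18983813173423 475.18983813173423 253.7732021163611 188.52530960876416 ['img', 'z_map', 'fx', 'fy', 'cx', 'cy', 'camera_from_world']
[[ 0.0185 -0.9997 -0.0128  0.0198]
 [ 0.9929  0.0169  0.1174 -0.5675]
 [-0.1171 -0.0149  0.993  -1.4487]
 [ 0.      0.      0.      1.    ]]
```

View pics/scene0.png

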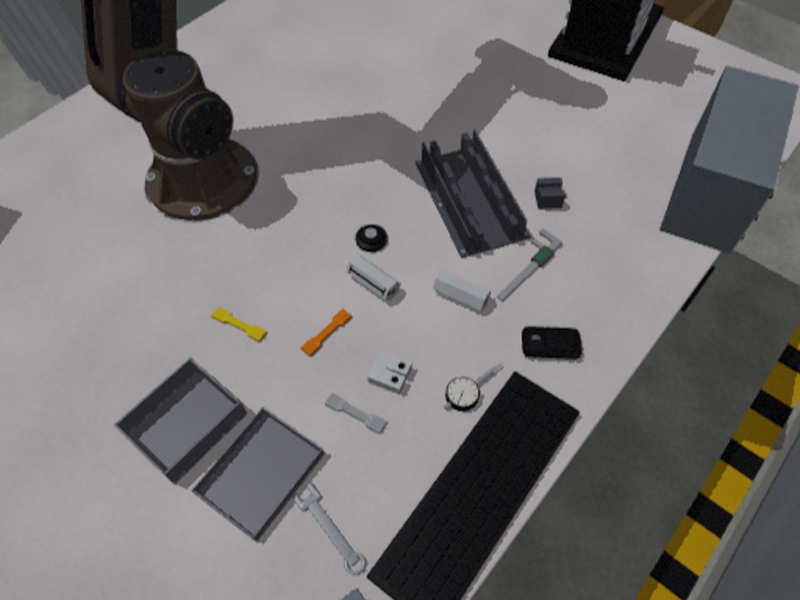

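View pics/top0.png

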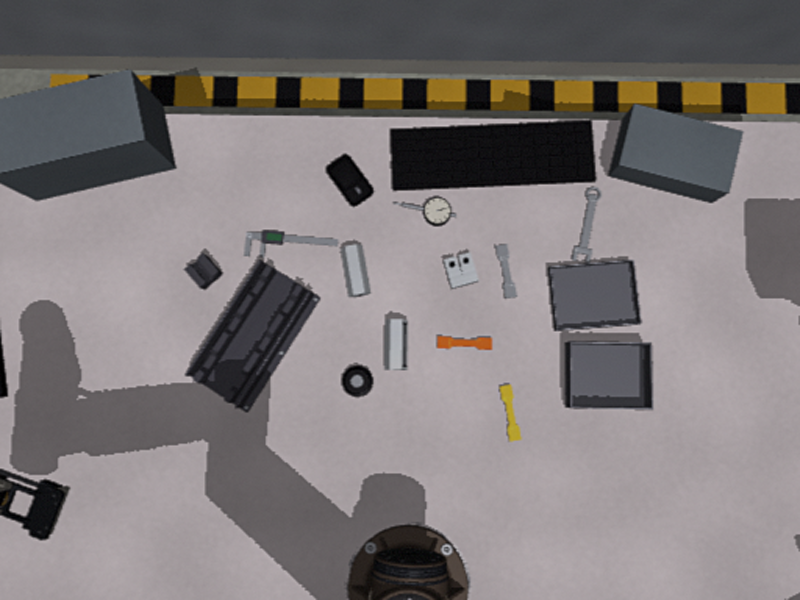

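The top view at (800x600) shows:
- Two hex bars at (355,268) and (396,342).
- One grey strip at (505,270).
- One notched block at (460,268).
- Orange and yellow look-alike strips at (464,342) and (509,411).
- The rack at (253,335), rotated.
- The shallow tray at (593,293) and the deeper bin at (608,374).

In the scene view, the bar at (373,278) shows a scribed line on a side flat.

```bash
cat > h.py <<'E'
import numpy as np, cv2
def load(n,i=0): return dict(np.load(f"{n}{i}.npz"))
def cloud(c):
    z=c["z_map"].astype(float); h,w=z.shape
    u,v=np.meshgrid(np.arange(w),np.arange(h))
    p=np.stack([(u-c["cx"])/c["fx"]*z,-(v-c["cy"])/c["fy"]*z,-z],-1)
    T=np.linalg.inv(c["camera_from_world"])
    P=p@T[:3,:3].T+T[:3,3]; P[z<=0]=np.nan
    return P
def project(c,X):
    X=np.atleast_2d(X); T=c["camera_from_world"]; p=X@T[:3,:3].T+T[:3,3]
    return np.stack([c["cx"]+c["fx"]*p[:,0]/-p[:,2], c["cy"]-c["fy"]*p[:,1]/-p[:,2]],1)
def snap(n,i):
    from plant import r
    c=r.capture(n); np.savez(f"{n}{i}.npz",**c); return c
def rectify(c,zp,x0,x1,y0,y1,res=0.001):
    # top-down picture of plane z=zp; rows x (up=+x), columns -y
    xs=np.arange(x1,x0,-res); ys=np.arange(y1,y0,-res)
    Y,X=np.meshgrid(ys,xs); q=project(c,np.stack([X,Y,np.full_like(X,zp)],-1).reshape(-1,3)).astype(np.float32)
    return cv2.remap(c["img"],q[:,0].reshape(X.shape),q[:,1].reshape(X.shape),cv2.INTER_CUBIC)
E
python3 - <<'E'
from h import *
for n in("top","scene"):
    c=load(n); P=cloud(c); z=P[...,2]
    ok=(P[...,0]>.3)&(P[...,0]<.95)&(abs(P[...,1])<.6)
    t=z[ok&(abs(z)<.006)]; print(n,"table z",np.median(t),t.std(), "valid",ok.sum())
    m=(ok&(z>.005)&(z<.12)).astype(np.uint8)
    k,l,s,_=cv2.connectedComponentsWithStats(m)
    for i in range(1,k):
        if s[i,4]<30: continue
        Q=P[l==i]; zt=np.percentile(Q[:,2],90)
        top=Q[Q[:,2]>zt-.004][:,:2]
        (cx,cy),(a,b),ang=cv2.minAreaRect((top*1000).astype(np.float32))
        uv=s[i,:2]+s[i,2:4]/2
        print(s[i,4],"px800",(uv*1.5625).round(),"rect",np.round([cx,cy,a,b,ang],1),"z90 %.4f"%zt)
E
```

```text
top table z 0.000694950954651663 0.002812324607049796 valid 77477
812 px800 [140. 136.] rect [856.5 527.8  80.7 163.6  63.4] z90 0.1096
3412 px800 [666. 152.] rect [ 860.6 -512.2  205.2  131.6   76.3] z90 0.0951
5194 px800 [491. 155.] rect [ 863.4 -159.9  127.6  414.6    3.5] z90 0.0248
601 px800 [351. 182.] rect [804.  133.3  85.5  45.9  34.1] z90 0.0360
1153 px800 [594. 260.] rect [ 575.7 -365.   130.3  172.     6. ] z90 0.0260
330 px800 [425. 212.] rect [749.4 -39.3  75.2  54.7  52.9] z90 0.0246
364 px800 [291. 243.] rect [677.1 251.4  55.  188.7   6. ] z90 0.0144
489 px800 [355. 270.] rect [616.5 115.4  99.3  28.2  12.6] z90 0.0433
201 px800 [507. 272.] rect [ 623.6 -189.2  108.7   23.9   10.5] z90 0.0129
320 px800 [203. 270.] rect [610.1 424.1  50.2  50.3  42. ] z90 0.0430
364 px800 [461. 270.] rect [621.5 -96.9  60.1  55.6  17.7] z90 0.0283
3450 px800 [253. 336.] rect [484.  320.3 124.1 265.3  59.1] z90 0.0587
33 px800 [612. 281.] rect [ 606.8 -403.7   34.7   24.8    5.6] z90 0.0093
52 px800 [614. 304.] rect [ 558.  -409.2   33.8   45.9   19.4] z90 0.0095
497 px800 [398. 345.] 
[... 1057 characters left out ...]
   89.7] z90 0.0089
740 px800 [552. 344.] rect [811.4 131.6  74.3  47.4  41.7] z90 0.0334
487 px800 [390. 373.] rect [623.3 -97.4  60.5  57.7  16.8] z90 0.0246
1433 px800 [180. 421.] rect [ 4.171e+02 -3.876e+02  1.331e+02  1.593e+02  1.000e-01] z90 0.0485
430 px800 [473. 388.] rect [745.5 -48.5  55.4  53.7  85.2] z90 0.0212
8537 px800 [473. 486.] rect [ 866.5 -159.9  127.2  409.4    3.5] z90 0.0212
233 px800 [356. 413.] rect [ 625.4 -190.2  109.9   24.4   11.1] z90 0.0092
913 px800 [264. 475.] rect [ 577.  -365.3  131.9  170.1    5.8] z90 0.0248
114 px800 [348. 554.] rect [ 764.1 -369.5   31.6   56.8   89.2] z90 0.0081
57 px800 [353. 595.] rect [ 827.5 -406.5   25.4   12.4   39.9] z90 0.0911
```

```bash
python3 - <<'E'
from h import *
for n in("top","scene"):
    c=load(n); P=cloud(c); z=P[...,2]
    off={"top":.003,"scene":0}[n]
    for nm,(x,y,rad),h in [("A",(.6175,.1145,.07),.04),("B",(.470,.031,.07),.04),("strip",(.6245,-.1897,.07),.008),("block",(.622,-.097,.045),.024),("rack",(.485,.3205,.16),.059)]:
        d=np.hypot(P[...,0]-x,P[...,1]-y)
        Q=P[(d<rad)&(abs(z-off-h)<.0035)][:,:2]
        if nm=="strip": Q=P[(d<rad)&(abs(z-off-h)<.003)][:,:2]
        m=Q.mean(0); w,V=np.linalg.eigh(np.cov((Q-m).T)); v=V[:,1]
        r_=cv2.minAreaRect((Q*1000).astype(np.float32))
        print(n,nm,len(Q),m.round(4),"axis deg %.1f"%(np.degrees(np.arctan2(v[1],v[0]))%180),np.sqrt(w).round(4),r_)
c=load("scene"); t=load("top")
def crop(c,u,v,w,h,s): 
    u,v=u/1.5625,v/1.5625
    return cv2.resize(c["img"][int(v-h/2):int(v+h/2),int(u-w/2):int(u+w/2)],None,fx=s,fy=s,interpolation=cv2.INTER_CUBIC)
a=np.hstack([crop(c,373,278,50,40,8),crop(c,462,291,50,40,8)])
b=np.hstack([crop(t,396,342,50,40,8),crop(t,355,268,50,40,8)])
cv2.imwrite("pics/bars0.png",cv2.resize(np.vstack([a,b]),(750,600)))
E
```

```text
top A 160 [0.6161 0.1155] axis deg 10.7 [0.0077 0.0288] ((616.4564819335938, 115.3565444946289), (99.3023681640625, 28.160606384277344), 12.564262390136719)
top B 178 [0.4679 0.032 ] axis deg 0.8 [0.0078 0.0291] ((468.80218505859375, 31.915966033935547), (98.61886596679688, 27.842336654663086), 1.016562819480896)
top strip 146 [ 0.6269 -0.1882] axis deg 14.5 [0.014  0.0343] ((620.2923583984375, -181.73065185546875), (126.15808868408203, 103.79450225830078), 58.163482666015625)
top block 195 [ 0.6197 -0.0973] axis deg 43.5 [0.0161 0.0174] ((621.0529174804688, -97.11976623535156), (60.04661560058594, 55.471736907958984), 16.198570251464844)
top rack 352 [0.4859 0.3171] axis deg 148.0 [0.0494 0.0781] ((484.54010009765625, 319.2772216796875), (123.04023742675781, 263.03411865234375), 59.20115661621094)
scene A 216 [0.6204 0.1153] axis deg 11.3 [0.0075 0.0288] ((618.6764526367188, 114.6242904663086), (99.93955993652344, 27.44447135925293), 11.261948585510254)
scene B 213 [0.4701 0.0304] axis deg 0.2 [0.0077 0.0294] ((471.0020751953125, 30.496601104736328), (101.35763549804688, 29.2491512298584), 1.5802406072616577)
scene strip 239 [ 0.6248 -0.1884] axis deg 11.0 [0.0132 0.0343] ((620.0914916992188, -183.6546630859375), (102.94189453125, 93.44432067871094), 43.296146392822266)
scene block 336 [ 0.6236 -0.0972] axis deg 18.1 [0.0167 0.0175] ((623.2756958007812, -97.44397735595703), (60.53032302856445, 57.65591049194336), 16.835142135620117)
scene rack 338 [0.4916 0.3144] axis deg 147.0 [0.0501 0.0783] ((487.59954833984375, 319.3847961425781), (123.6247787475586, 266.5048828125), 59.132728576660156)
```

View pics/bars0.png

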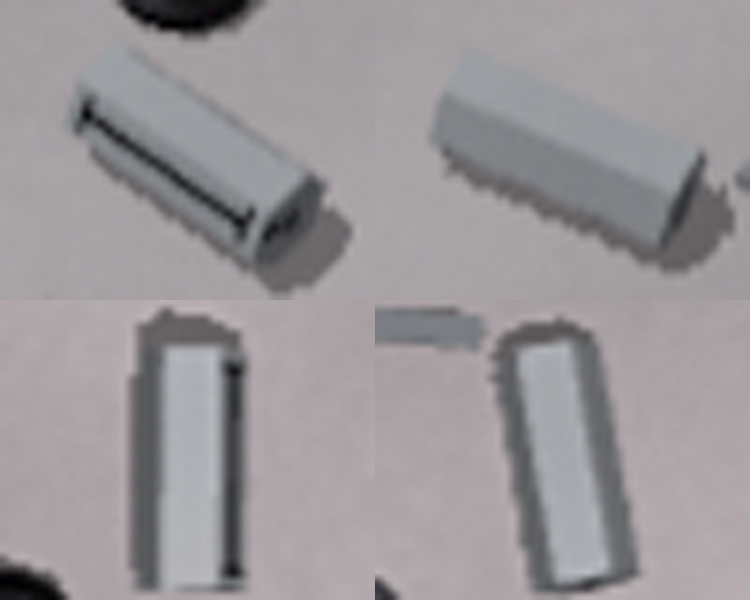

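Bar B at scene (373,278) has its mark on the upper flat on its -y side, 60° from the top. Bar A at scene (462,291) shows no mark on its top or its -y upper flat. I'll enlarge its end face.

```bash
python3 - <<'E'
from h import *
c=load("scene"); t=load("top")
def crop(c,X,w,h,s):
    u,v=project(c,X)[0]; print(u,v)
    g=c["img"][int(v-h/2):int(v+h/2),int(u-w/2):int(u+w/2)].astype(float)
    g=np.clip((g-20)*1.6,0,255).astype(np.uint8)
    return cv2.resize(g,None,fx=s,fy=s,interpolation=cv2.INTER_LANCZOS4)
a=.0; ax=np.array([np.cos(np.radians(11)),np.sin(np.radians(11)),0])
A=np.array([.618,.1148,.02])
i1=crop(c,A+ax*.05,30,30,13); 
ic=crop(c,[.520,.031,.02],30,30,13)
i2=crop(t,A,30,45,8)
cv2.imwrite("pics/bars1.png",np.hstack([i1,ic]))
cv2.imwrite("pics/bars2.png",cv2.resize(i2,(400,600)))
print("cams",[np.linalg.inv(q["camera_from_world"])[:3,3].round(3) for q in (c,t)])
E
```

```text
310.3822598592653 192.84054333859854
250.9637198442485 186.48347317848044
227.27871478434326 172.59372894460518
cams [array([ 0.973, -0.46 ,  1.039]), array([0.393, 0.008, 1.505])]
```

View pics/bars1.png

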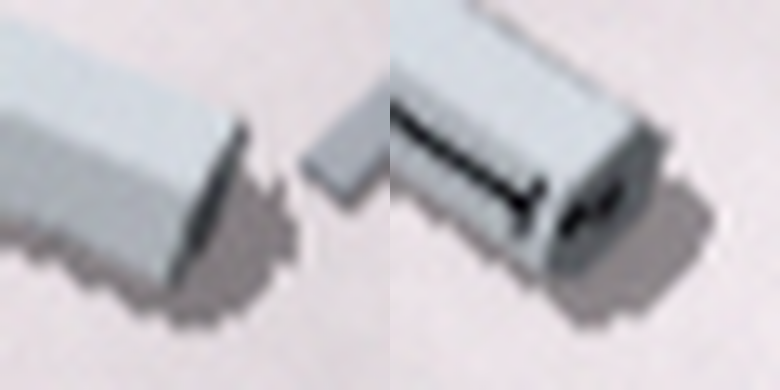

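View pics/bars2.png

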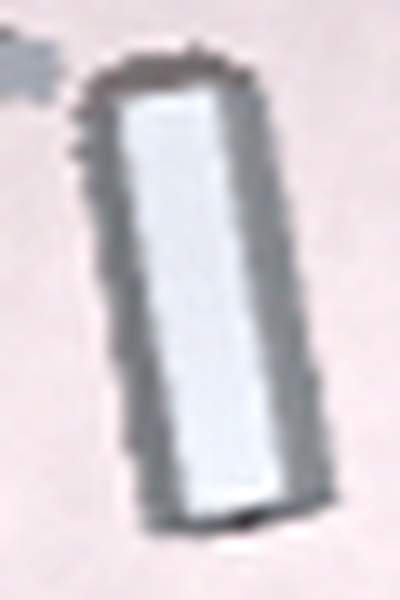

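```bash
cat > plan.py <<'E'
import sys, json, numpy as np
from scipy.spatial.transform import Rotation as Ro
def toolR(yaw,tilt): return Ro.from_euler('z',yaw,degrees=True)*Ro.from_euler('x',tilt+180,degrees=True)
def state():
    from plant import r
    s=r.get_state(); return s, np.array(s["tcp_pos"]), Ro.from_euler('xyz',s["eef_rot"],degrees=True)
def plan(p,Rt,grip,step=.036,ang=7.5,cur=None,dec=2,start_frac=None):
    s,p0,R0=cur or state()
    p=np.array(p,float); D=p-p0; rv=(R0.inv()*Rt).as_rotvec(degrees=True)
    n=max(1,int(np.ceil(max(np.linalg.norm(D)/step,np.linalg.norm(rv)/ang)-.05)))
    rows=[]; pp,RR=p0,R0
    for i in range(n):
        tp=p0+D*(i+1)/n; tR=R0*Ro.from_rotvec(rv*(i+1)/n,degrees=True)
        sh=RR.inv().apply(tp-pp)/.04; tu=(RR.inv()*tR).as_rotvec(degrees=True)/8
        sh=np.round(sh,dec); tu=np.round(tu,dec)
        pp=pp+RR.apply(sh*.04); RR=RR*Ro.from_rotvec(tu*8,degrees=True)
        rows.append([(sh+0.).tolist(),(tu+0.).tolist(),grip])
    for i in range(0,n,5): print(json.dumps(rows[i:i+5]))
    return (s,p,Rt)
def bar(c,yaw,tilt,k,jaw=0):
    R=toolR(yaw,tilt); d=R.apply([0,0,1]); j=R.apply([0,1,0])
    return np.array(c)-d*k+j*jaw, R
E
python3 - <<'E'
from plan import *
p,R=bar([.4695,.0315,.02],.9,30,23)
p,R=bar([.4695,.0315,.02],.9,30,.14)
print(p); plan(p,R,87)
E
```

```text
[ 0.47059951 -0.03849136  0.14124356]
[[[0.55, 0.67, 0.12], [0.18, -0.03, -0.11], 87], [[0.53, 0.69, 0.1], [0.17, -0.03, -0.11], 87], [[0.53, 0.69, 0.09], [0.18, -0.03, -0.11], 87], [[0.52, 0.71, 0.06], [0.18, -0.03, -0.11], 87], [[0.5, 0.71, 0.05], [0.18, -0.03, -0.11], 87]]
[[[0.5, 0.72, 0.02], [0.17, -0.03, -0.11], 87], [[0.48, 0.74, 0.01], [0.18, -0.03, -0.11], 87], [[0.47, 0.73, -0.02], [0.18, -0.03, -0.11], 87], [[0.47, 0.75, -0.04], [0.18, -0.02, -0.11], 87], [[0.44, 0.75, -0.05], [0.17, -0.03, -0.11], 87]]
[[[0.44, 0.75, -0.08], [0.18, -0.03, -0.11], 87], [[0.43, 0.76, -0.1], [0.18, -0.03, -0.11], 87], [[0.41, 0.77, -0.11], [0.18, -0.03, -0.11], 87], [[0.4, 0.76, -0.14], [0.17, -0.03, -0.11], 87], [[0.39, 0.77, -0.16], [0.18, -0.03, -0.11], 87]]
[[[0.38, 0.77, -0.18], [0.18, -0.03, -0.11], 87], [[0.36, 0.77, -0.2], [0.18, -0.03, -0.11], 87], [[0.35, 0.78, -0.22], [0.17, -0.03, -0.11], 87], [[0.34, 0.77, -0.24], [0.18, -0.03, -0.11], 87], [[0.32, 0.77, -0.27], [0.18, -0.03, -0.11], 87]]
[[[0.32, 0.77, -0.28], [0.18, -0.03, -0.11], 87]]
```

Request:
apply_moves([
  [[0.55,0.67,0.12],[0.18,-0.03,-0.11],87],
  [[0.53,0.69,0.1],[0.17,-0.03,-0.11],87],
  [[0.53,0.69,0.09],[0.18,-0.03,-0.11],87],
  [[0.52,0.71,0.06],[0.18,-0.03,-0.11],87],
  [[0.5,0.71,0.05],[0.18,-0.03,-0.11],87],
], squeeze=50)

```text
time_s: 0.6
tcp_pos: [0.2708, 0.4776, 0.2132]
eef_rot: [-173.0, 0.9, -13.2]
contact_force: [0.0, -0.3, -0.4]
gripper_width: 0.087
```

Request:
apply_moves([
  [[0.5,0.72,0.02],[0.17,-0.03,-0.11],87],
  [[0.48,0.74,0.01],[0.18,-0.03,-0.11],87],
  [[0.47,0.73,-0.02],[0.18,-0.03,-0.11],87],
  [[0.47,0.75,-0.04],[0.18,-0.02,-0.11],87],
  [[0.44,0.75,-0.05],[0.17,-0.03,-0.11],87],
])

```text
time_s: 1.1
tcp_pos: [0.3347, 0.3076, 0.1871]
eef_rot: [-165.6, 1.1, -8.3]
contact_force: [0.9, 0.4, 0.3]
gripper_width: 0.0867
```

Request:
apply_moves([
  [[0.44,0.75,-0.08],[0.18,-0.03,-0.11],87],
  [[0.43,0.76,-0.1],[0.18,-0.03,-0.11],87],
  [[0.41,0.77,-0.11],[0.18,-0.03,-0.11],87],
  [[0.4,0.76,-0.14],[0.17,-0.03,-0.11],87],
  [[0.39,0.77,-0.16],[0.18,-0.03,-0.11],87],
])

```text
time_s: 1.6
tcp_pos: [0.3995, 0.1406, 0.1626]
eef_rot: [-157.9, 0.6, -3.3]
contact_force: [1.2, 0.5, -0.3]
gripper_width: 0.087
```

Request:
apply_moves([
  [[0.38,0.77,-0.18],[0.18,-0.03,-0.11],87],
  [[0.36,0.77,-0.2],[0.18,-0.03,-0.11],87],
  [[0.35,0.78,-0.22],[0.17,-0.03,-0.11],87],
  [[0.34,0.77,-0.24],[0.18,-0.03,-0.11],87],
  [[0.32,0.77,-0.27],[0.18,-0.03,-0.11],87],
])

```text
time_s: 2.1
tcp_pos: [0.4675, -0.0271, 0.1366]
eef_rot: [-150.3, -0.5, 1.3]
contact_force: [0.5, 1.3, 0.9]
gripper_width: 0.087
```

Request:
apply_moves([
  [[0,0,0],[0,0,0],54],
  [[0,0,0],[0,0,0],54],
])

```text
time_s: 2.3
tcp_pos: [0.4683, -0.0321, 0.1338]
eef_rot: [-150.2, -0.3, 0.9]
contact_force: [-0.0, 0.1, 0.5]
gripper_width: 0.0764
```

```bash
python3 - <<'E'
from h import *
c=snap("scene",1); t=snap("top",1)
u,v=project(c,[.4675,-.02,.12])[0]
u,v=int(u),int(v); print(u,v)
cv2.imwrite("pics/grip1.png",cv2.resize(c["img"][v-75:v+75,u-100:u+100],(800,600),interpolation=cv2.INTER_CUBIC))
from plan import state
s,p,R=state(); print(s["joints"],p,s["eef_rot"],s["gripper_width"])
E
```

```text
223 168
[ -5.8306802   14.45771696 -17.51807717 -32.78373664 -65.58064706
 112.7967598 ] [ 0.4679889  -0.03094806  0.13425958] [-150.26190271   -0.30039604    1.02599039] 0.06816935367057358
```

View pics/grip1.png

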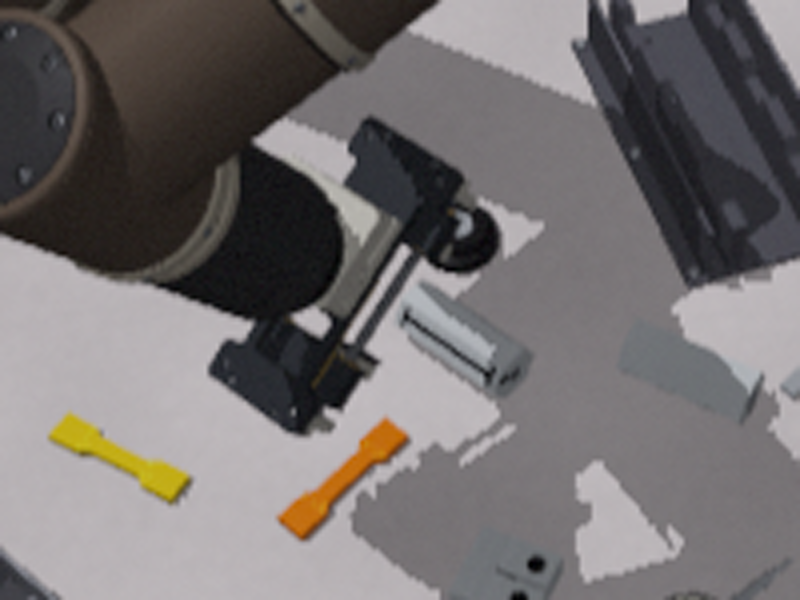

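```bash
python3 - <<'E'
from plan import *
p,R=bar([.4695,.0315,.02],.9,30,.050)
c=plan(p,R,54)
p,R=bar([.4695,.0315,.02],.9,30,.023)
plan(p,R,54,step=.014,cur=c)
E
```

```text
[[[0.02, 0.02, 0.67], [0.01, -0.01, 0.01], 54], [[0.02, 0.03, 0.67], [0.01, -0.01, 0.01], 54], [[0.02, 0.02, 0.66], [0.01, 0.0, 0.01], 54]]
[[[0.0, 0.0, 0.34], [0.0, 0.0, 0.0], 54], [[0.0, 0.0, 0.34], [0.0, 0.0, 0.0], 54]]
```

Request:
apply_moves([
  [[0.02,0.02,0.67],[0.01,-0.01,0.01],54],
  [[0.02,0.03,0.67],[0.01,-0.01,0.01],54],
  [[0.02,0.02,0.66],[0.01,0.0,0.01],54],
  [[0,0,0],[0,0,0],54],
])

```text
time_s: 2.8
tcp_pos: [0.4698, 0.0117, 0.0647]
eef_rot: [-150.1, -0.4, 1.2]
contact_force: [-1.1, -0.2, 0.2]
gripper_width: 0.054
```

```bash
python3 - <<'E'
from plan import *
p,R=bar([.4695,.0315,.02],.9,30,.023)
c=plan(p,R,54,step=.014)
E
```

```text
[[[0.0, 0.06, 0.32], [0.01, -0.01, 0.03], 54], [[0.0, 0.07, 0.32], [0.0, -0.01, 0.03], 54]]
```

Request:
apply_moves([
  [[0.0,0.1,0.2],[0.01,-0.01,0.03],54],
  [[0.0,0.03,0.2],[0.0,-0.01,0.03],54],
  [[0,0,0],[0,0,0],54],
])

```text
time_s: 3.1
tcp_pos: [0.4703, 0.017, 0.0496]
eef_rot: [-150.1, -0.2, 1.1]
contact_force: [-0.0, 1.6, -0.7]
gripper_width: 0.0536
```

```bash
python3 - <<'E'
from plan import *
p,R=bar([.4695,.0315,.02],.9,30,.023)
c=plan(p,R,54,step=.008,dec=3); s=state()[0]; print(s["contact_force"])
E
```

```text
[[[-0.007, 0.028, 0.124], [0.004, -0.004, 0.019], 54], [[-0.007, 0.027, 0.125], [0.005, -0.004, 0.019], 54]]
[-0.0150727   1.62980396 -0.74759967]
```

Request:
apply_moves([
  [[-0.01,0.03,0.12],[0.0,0.0,0.02],54],
  [[-0.01,0.03,0.13],[0.0,0.0,0.02],54],
  [[0,0,0],[0,0,0],54],
])

```text
time_s: 3.4
tcp_pos: [0.4702, 0.0196, 0.0402]
eef_rot: [-150.1, -0.2, 0.8]
contact_force: [-0.6, 0.7, 0.2]
gripper_width: 0.0542
```

Request:
apply_moves([
  [[0,0,0],[0,0,0],54],
])

```text
time_s: 3.5
tcp_pos: [0.4703, 0.0194, 0.0403]
eef_rot: [-150.1, -0.2, 0.8]
contact_force: [-0.4, 0.5, 0.4]
gripper_width: 0.0539
```

```bash
python3 - <<'E'
from plan import *
p,R=bar([.4695,.0315,.02],.9,30,.023)
c=plan(p,R,54,step=.008,dec=3); s=state()[0]; print(s["contact_force"],s["tcp_pos"])
from h import *
c=snap("scene",2)
u,v=project(c,[.4695,.02,.03])[0]
u,v=int(u),int(v)
cv2.imwrite("pics/grip2.png",cv2.resize(c["img"][v-45:v+45,u-60:u+60],(800,600),interpolation=cv2.INTER_CUBIC))
E
```

```text
[[[-0.015, -0.009, 0.015], [0.012, -0.026, 0.0], 54]]
[-0.37537543  0.45069345  0.36358416] [0.47029963 0.01940108 0.04025224]
```

View pics/grip2.png

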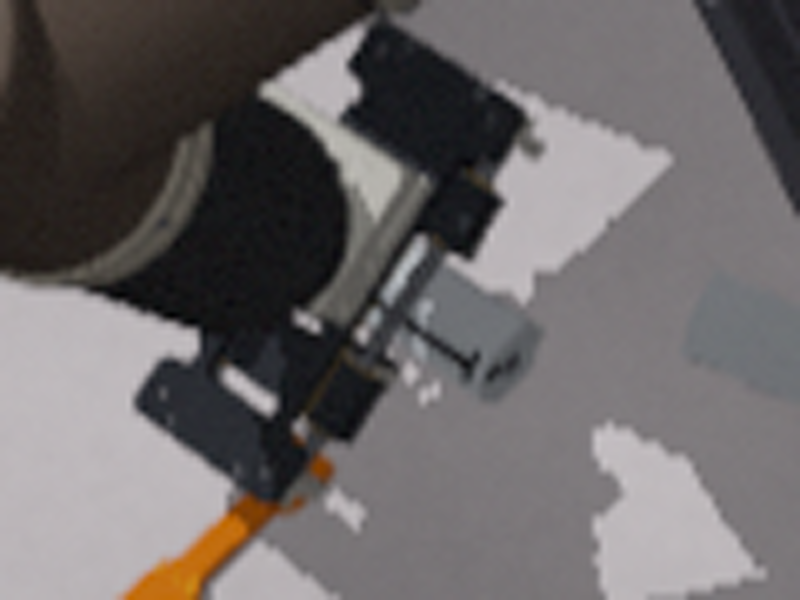

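Request:
apply_moves([
  [[-0.01,-0.01,0.07],[0.01,-0.02,0.0],52],
  [[0,0,0.05],[0,0,0],52],
  [[0,0,0],[0,0,0],52],
])

```text
time_s: 3.85
tcp_pos: [0.4701, 0.0221, 0.0363]
eef_rot: [-150.0, -0.1, 0.9]
contact_force: [-0.0, -0.5, -0.8]
gripper_width: 0.0522
```

Request:
apply_moves([
  [[0,0,0],[0,0,0],52],
])

```text
time_s: 3.95
tcp_pos: [0.4701, 0.0221, 0.0362]
eef_rot: [-150.0, -0.1, 0.9]
contact_force: [0.6, -0.3, -0.2]
gripper_width: 0.0518
```

Request:
apply_moves([
  [[0,0,0.05],[0,0,0],52],
  [[0,0,0.04],[0,0,0],52],
  [[0,0,0],[0,0,0],52],
])

```text
time_s: 4.25
tcp_pos: [0.4702, 0.0236, 0.0336]
eef_rot: [-150.0, -0.1, 0.9]
contact_force: [-0.8, -1.4, 3.7]
gripper_width: 0.0519
```

Request:
apply_moves([
  [[0,0,0],[0,0,0],35],
  [[0,0,0],[0,0,0],35],
  [[0,0,0],[0,0,0],35],
  [[0,0,0],[0,0,0],35],
])

```text
time_s: 4.65
tcp_pos: [0.4702, 0.0239, 0.0336]
eef_rot: [-150.0, -0.1, 0.9]
contact_force: [0.5, -1.3, 1.2]
gripper_width: 0.0396
```

Request:
apply_moves([
  [[0,-0.3,-0.5],[0,0,0],35],
  [[0,-0.4,-0.7],[0,0,0],35],
  [[0,-0.5,-0.85],[0,0,0],35],
  [[0,-0.2,-0.4],[0,0,0],35],
], squeeze=55)

```text
time_s: 5.05
tcp_pos: [0.4668, 0.0229, 0.1442]
eef_rot: [-150.1, 0.6, 0.8]
contact_force: [1.2, 0.8, -4.2]
gripper_width: 0.0395
```

```bash
cat > rack.py <<'E'
from h import *
def rk(P,cx,cy,yaw):
    a=np.radians(yaw); P=np.atleast_2d(P).astype(float)
    return np.stack([cx+np.cos(a)*P[:,0]-np.sin(a)*P[:,1], cy+np.sin(a)*P[:,0]+np.cos(a)*P[:,1],P[:,2]],1)
def profile():
    # y,z polyline of rail top
    h=.014; w0=.0115+.001/np.sin(np.pi/3); w1=w0+h/np.tan(np.pi/3)
    L=[(-.137,.059)]
    for s in(-.087,0,.087): L+=[(s-w1,.059),(s-w0,.045),(s+w0,.045),(s+w1,.059)]
    return L+[(.137,.059)]
def draw(img,c,pose,s,o=(0,0)):
    for x in(-.042,-.030,.030,.042):
        q=project(c,rk([(x,y,z) for y,z in profile()],*pose))
        q=(q-o)*s; cv2.polylines(img,[np.round(q*16).astype(np.int32)],False,(0,255,0),1,cv2.LINE_AA,4)
    B=[(-.075,-.137,.0),(.075,-.137,.0),(.075,.137,.0),(-.075,.137,.0)]
    q=(project(c,rk(B,*pose))-o)*s; cv2.polylines(img,[np.round(q*16).astype(np.int32)],True,(0,255,255),1,cv2.LINE_AA,4)
E
cat > ov.py <<'E'
import sys
from rack import *
pose=(float(sys.argv[1]),float(sys.argv[2]),float(sys.argv[3])); 
for n in("top","scene"):
    c=load(n,sys.argv[4] if len(sys.argv)>4 else 0); q=project(c,[pose[0],pose[1],.05])[0].astype(int)
    o=q-[50,48]; g=c["img"][o[1]:o[1]+96,o[0]:o[0]+100].astype(float); g=np.clip(g*2,0,255).astype(np.uint8)
    im=cv2.resize(g,None,fx=6,fy=6,interpolation=cv2.INTER_CUBIC); draw(im,c,pose,6,o-.5+1/12); cv2.imwrite(f"pics/ov_{n}_{sys.argv[5] if len(sys.argv)>5 else 0}.png",im)
E
python3 ov.py .4853 .3205 59.2
```

```text
(no output)
```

View pics/ov_top_0.png

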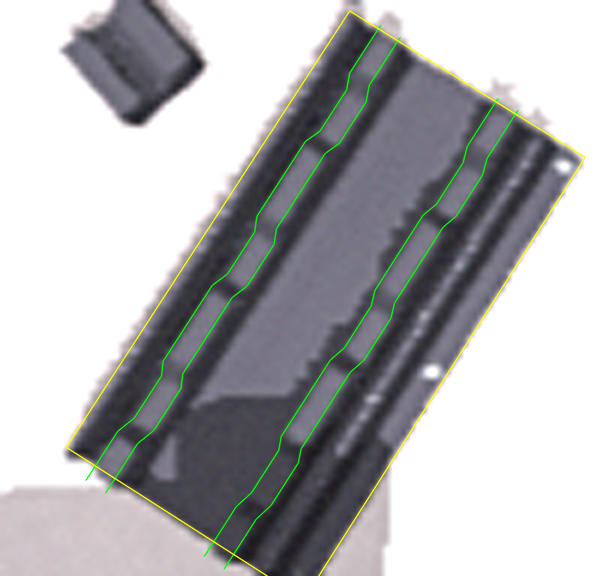

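View pics/ov_scene_0.png

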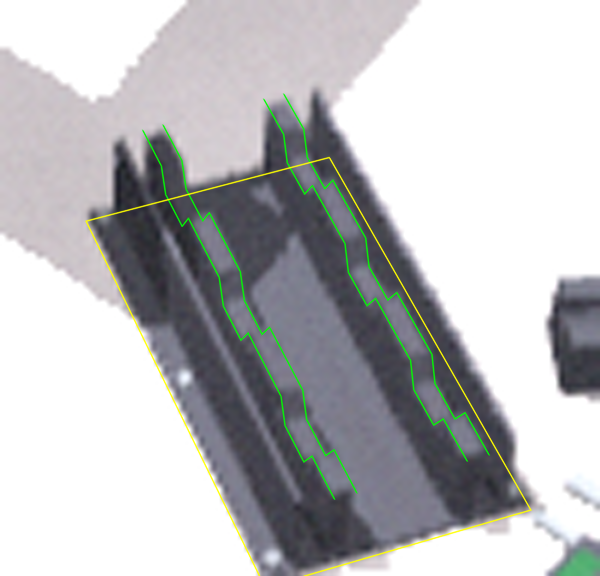

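The rack overlay fits both views at (485.3, 320.5 mm), yaw 59.2°. Next I'll check the held bar and plan the transfer.

```bash
python3 - <<'E'
from plan import *
a=np.radians(149.2); s=np.array([.4853,.3205,0])+.087*np.array([np.cos(a),np.sin(a),0]); print(s)
p,R=bar(s+[0,0,.145],59.2,-30,.0156)
plan(p,R,35)
from h import *
c=snap("scene",3)
u,v=project(c,[.4695,.03,.13])[0]
u,v=int(u),int(v)
cv2.imwrite("pics/grip3.png",cv2.resize(c["img"][v-45:v+45,u-60:u+60],(800,600),interpolation=cv2.INTER_CUBIC))
E
```

```text
[0.41057049 0.36504773 0.        ]
[[[-0.13, -0.7, 0.37], [-0.62, 0.01, -0.69], 35], [[-0.07, -0.74, 0.3], [-0.62, 0.0, -0.7], 35], [[0.01, -0.76, 0.24], [-0.63, 0.01, -0.69], 35], [[0.09, -0.78, 0.17], [-0.62, 0.01, -0.69], 35], [[0.16, -0.77, 0.1], [-0.62, 0.01, -0.69], 35]]
[[[0.23, -0.77, 0.04], [-0.62, 0.0, -0.7], 35], [[0.31, -0.74, -0.03], [-0.63, 0.01, -0.69], 35], [[0.37, -0.7, -0.09], [-0.62, 0.01, -0.69], 35], [[0.45, -0.65, -0.15], [-0.62, 0.0, -0.69], 35], [[0.5, -0.59, -0.2], [-0.62, 0.01, -0.7], 35]]
[[[0.55, -0.52, -0.25], [-0.62, 0.01, -0.69], 35]]
```

View pics/grip3.png

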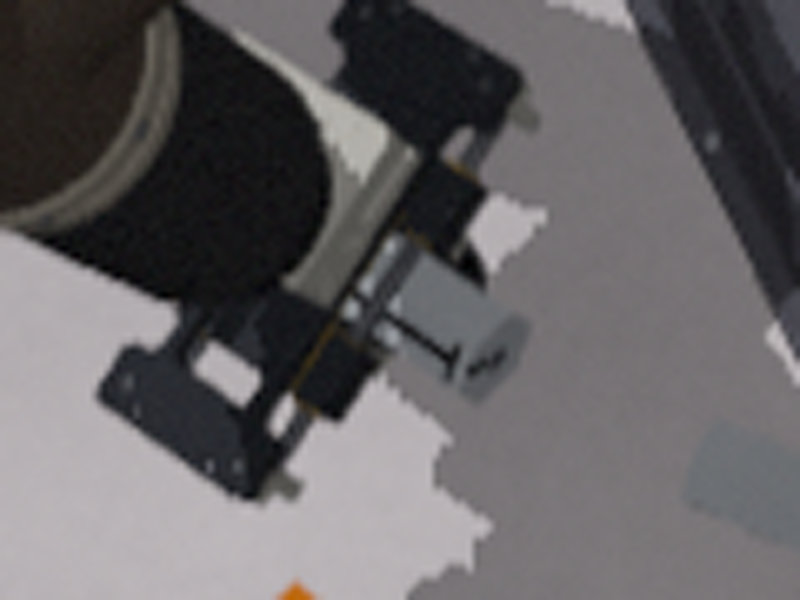

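Request:
apply_moves([
  [[-0.13,-0.7,0.37],[-0.62,0.01,-0.69],35],
  [[-0.07,-0.74,0.3],[-0.62,0.0,-0.7],35],
  [[0.01,-0.76,0.24],[-0.63,0.01,-0.69],35],
  [[0.09,-0.78,0.17],[-0.62,0.01,-0.69],35],
  [[0.16,-0.77,0.1],[-0.62,0.01,-0.69],35],
])

```text
time_s: 5.6
tcp_pos: [0.4424, 0.175, 0.1486]
eef_rot: [-177.9, -7.8, 26.8]
contact_force: [1.1, -1.7, -4.8]
gripper_width: 0.0394
```

Request:
apply_moves([
  [[0.23,-0.77,0.04],[-0.62,0.0,-0.7],35],
  [[0.31,-0.74,-0.03],[-0.63,0.01,-0.69],35],
  [[0.37,-0.7,-0.09],[-0.62,0.01,-0.69],35],
  [[0.45,-0.65,-0.15],[-0.62,0.0,-0.69],35],
  [[0.5,-0.59,-0.2],[-0.62,0.01,-0.7],35],
])

```text
time_s: 6.1
tcp_pos: [0.4067, 0.3393, 0.1486]
eef_rot: [153.3, -1.9, 55.4]
contact_force: [1.5, -0.5, -4.0]
gripper_width: 0.0399
```

Request:
apply_moves([
  [[0.55,-0.52,-0.25],[-0.62,0.01,-0.69],35],
  [[0,0,0],[0,0,0],35],
])

```text
time_s: 6.3
tcp_pos: [0.3973, 0.3763, 0.1456]
eef_rot: [148.0, 1.2, 61.0]
contact_force: [0.4, -0.8, -4.6]
gripper_width: 0.0395
```

```bash
cat > chk.py <<'E'
# compare model of held/seated bar with both views: chk.py idx  cx cy cz yaw
import sys
from h import *
i=sys.argv[1]; c0=np.array([float(x) for x in sys.argv[2:5]]); yaw=np.radians(float(sys.argv[5])); roll=np.radians(float(sys.argv[6])) if len(sys.argv)>6 else 0
ex=np.array([np.cos(yaw),np.sin(yaw),0]); ey=np.array([-np.sin(yaw),np.cos(yaw),0]); ez=np.array([0,0,1])
ims=[]
for n in("top","scene"):
    c=snap(n,i); q=project(c,c0)[0].astype(int); o=q-[33,50]
    g=c["img"][o[1]:o[1]+100,o[0]:o[0]+66].astype(float); g=np.clip(g*1.5,0,255).astype(np.uint8)
    im=cv2.resize(g,None,fx=6,fy=6,interpolation=cv2.INTER_CUBIC)
    for e in(-.05,.05):
        H=[c0+ex*e+.0231*(np.cos(a+roll)*ey+np.sin(a+roll)*ez) for a in np.radians(np.arange(0,360,60))]
        P=(project(c,H)-o+.5)*6; cv2.polylines(im,[np.round(P*16).astype(np.int32)],True,(0,255,0),1,cv2.LINE_AA,4)
    ims.append(im)
cv2.imwrite(f"pics/chk{i}.png",np.hstack(ims))
E
python3 - <<'E'
from plan import *
s,p,R=state(); d=R.apply([0,0,1]); print(p+d*.0156, s["eef_rot"], s["gripper_width"],s["joints"].round(1),s["contact_force"])
E
python3 chk.py 4 .4106 .365 .145 59.2
```

```text
[0.40441074 0.37209259 0.13239567] [148.00580326   1.15458772  61.04698166] 0.03945057857632667 [ 80.3  15.2 -42.5  38.9 -52.   41.4] [ 0.37324054 -0.82981497 -4.60163011]
```

View pics/chk4.png

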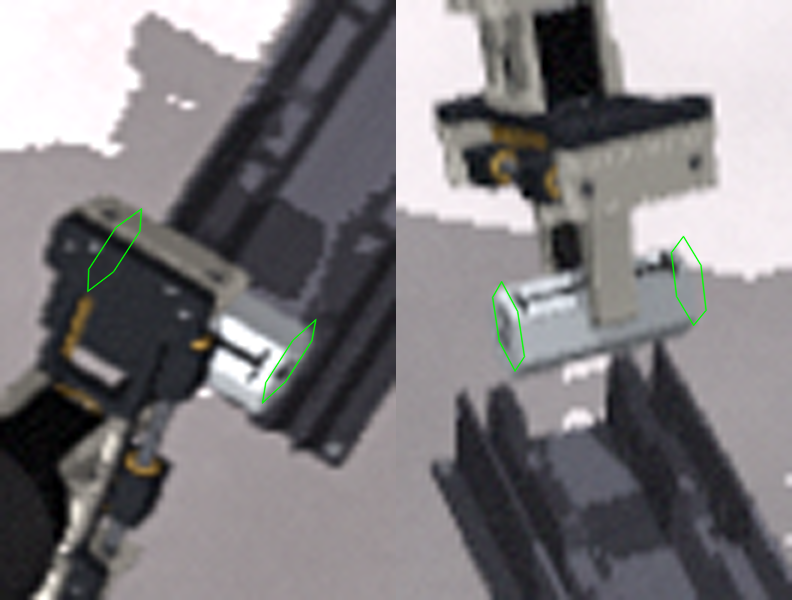

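```bash
python3 - <<'E'
from plan import *
p,R=bar([.4106,.365,.115],59.2,-30,.0156)
plan(p,R,35,step=.015,ang=3)
E
```

```text
[[[0.01, -0.04, 0.23], [0.12, 0.02, 0.11], 35], [[0.01, -0.04, 0.22], [0.11, 0.01, 0.12], 35]]
```

Request:
apply_moves([
  [[0.01,-0.04,0.23],[0.12,0.02,0.11],35],
  [[0.01,-0.04,0.22],[0.11,0.01,0.12],35],
  [[0,0,0],[0,0,0],35],
  [[0,0,0],[0,0,0],35],
])

```text
time_s: 6.8
tcp_pos: [0.404, 0.3649, 0.1258]
eef_rot: [150.2, 0.2, 58.8]
contact_force: [0.5, -0.2, -3.7]
gripper_width: 0.0397
```

```bash
python3 - <<'E'
from plan import *
s,p,R=state(); d=R.apply([0,0,1]); print(p+d*.0156, s["eef_rot"],s["joints"].round(1))
p,R=bar([.4106,.365,.115],59.2,-30,.0156)
plan(p,R,35,step=.015,ang=3)
c=p+d*0
E
python3 chk.py 5 .4106 .365 .115 59.2
```

```text
[0.41062592 0.36084231 0.11223121] [150.24528215   0.16586614  58.79199712] [ 77.9  15.7 -43.9  38.8 -48.3  40.1]
[[[0.09, -0.01, -0.09], [-0.03, 0.04, -0.03], 35]]
```

View pics/chk5.png

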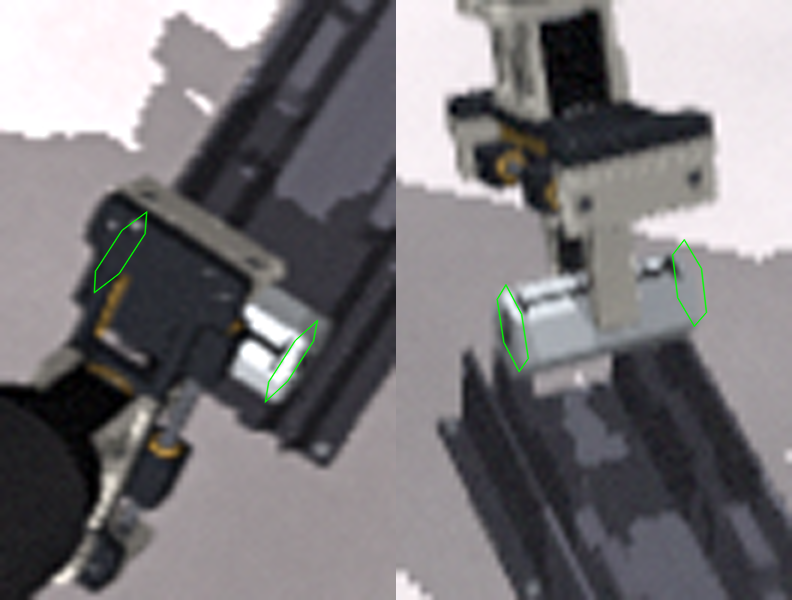

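Request:
apply_moves([
  [[0.09,-0.01,-0.09],[-0.03,0.04,-0.03],35],
  [[0,0,0],[0,0,0],35],
  [[0,0,0],[0,0,0],35],
])

```text
time_s: 7.2
tcp_pos: [0.4042, 0.3702, 0.1301]
eef_rot: [150.0, -0.1, 59.2]
contact_force: [0.1, 0.0, -3.2]
gripper_width: 0.0393
```

```bash
python3 - <<'E'
from plan import *
s,p,R=state(); d=R.apply([0,0,1]); print(p+d*.0156, s["eef_rot"])
p,R=bar([.4106,.365,.085],59.2,-30,.0156)
c=plan(p,R,35,step=.015,ang=3)
p,R=bar([.4106,.365,.067],59.2,-30,.0156)
c=plan(p,R,35,step=.008,ang=3,cur=c)
E
python3 chk.py 6 .4106 .365 .115 59.2
```

```text
[0.41088143 0.36623456 0.11658482] [ 1.49996873e+02 -1.20158227e-01  5.92252475e+01]
[[[-0.01, -0.13, 0.23], [0.0, 0.0, 0.0], 35], [[-0.01, -0.13, 0.23], [0.0, -0.01, 0.0], 35], [[-0.01, -0.13, 0.23], [0.0, 0.0, 0.0], 35]]
[[[0.0, -0.08, 0.13], [0.0, 0.0, 0.0], 35], [[0.0, -0.07, 0.13], [0.0, 0.0, 0.0], 35], [[0.0, -0.08, 0.13], [0.0, 0.0, 0.0], 35]]
```

View pics/chk6.png

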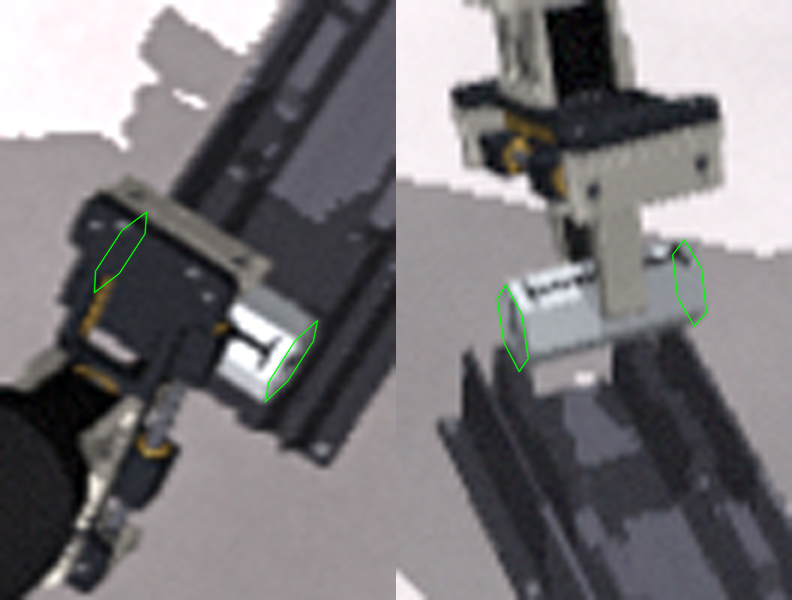

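Very good fit in both views, with the mark line on top. I'll lower it now.

Request:
apply_moves([
  [[-0.01,-0.13,0.23],[0.0,0.0,0.0],35],
  [[-0.01,-0.13,0.23],[0.0,-0.01,0.0],35],
  [[-0.01,-0.13,0.23],[0.0,0.0,0.0],35],
  [[0,0,0],[0,0,0],35],
])

```text
time_s: 7.7
tcp_pos: [0.4033, 0.369, 0.0951]
eef_rot: [150.0, -0.0, 59.2]
contact_force: [-0.2, -0.8, -4.8]
gripper_width: 0.0393
```

```bash
python3 - <<'E'
from plan import *
s,p,R=state(); d=R.apply([0,0,1]); print(p+d*.0156, s["eef_rot"])
p,R=bar([.4106,.365,.067],59.2,-30,.0156)
c=plan(p,R,35,step=.007,ang=3)
E
```

```text
[0.41001184 0.36500971 0.08156264] [ 1.50022066e+02 -1.60873652e-02  5.92207678e+01]
[[[0.0, -0.06, 0.11], [0.0, 0.0, 0.0], 35], [[0.0, -0.05, 0.1], [0.0, 0.0, 0.0], 35], [[0.01, -0.06, 0.11], [0.0, 0.0, 0.0], 35]]
```

Request:
apply_moves([
  [[0.01,-0.06,0.11],[0.0,0.0,0.0],35],
  [[0.01,-0.05,0.1],[0.0,0.0,0.0],35],
  [[0.0,-0.03,0.05],[0.0,0.0,0.0],35],
])

```text
time_s: 8.0
tcp_pos: [0.4042, 0.3694, 0.0819]
eef_rot: [150.0, 0.0, 59.2]
contact_force: [0.1, -0.4, -4.1]
gripper_width: 0.0391
```

```bash
python3 - <<'E'
from plan import *
s,p,R=state(); d=R.apply([0,0,1]); print(p+d*.0156, s["eef_rot"],s["contact_force"])
p,R=bar([.4106,.365,.065],59.2,-30,.0156)
c=plan(p,R,35,step=.007,ang=3)
E
```

```text
[0.41092346 0.36540687 0.06838306] [1.49993985e+02 4.31906153e-02 5.92262930e+01] [ 0.10264616 -0.43174028 -4.09797459]
[[[-0.01, -0.04, 0.07], [0.0, 0.0, 0.01], 35]]
```

Request:
apply_moves([
  [[-0.01,-0.04,0.07],[0.0,0.0,0.0],35],
  [[0,0,0],[0,0,0],35],
])

```text
time_s: 8.2
tcp_pos: [0.4043, 0.3694, 0.0788]
eef_rot: [149.9, 0.0, 59.2]
contact_force: [-0.6, -1.1, -1.2]
gripper_width: 0.0394
```

Request:
apply_moves([
  [[0,-0.01,0.02],[0.0,0.0,0.0],35],
  [[0,0,0],[0,0,0],35],
])

```text
time_s: 8.4
tcp_pos: [0.4045, 0.3695, 0.079]
eef_rot: [149.9, -0.1, 59.3]
contact_force: [-1.3, 0.1, -2.4]
gripper_width: 0.0396
```

Request:
apply_moves([
  [[0,0,0],[0,0,0],46],
  [[0,0,0],[0,0,0],54],
  [[0,0,0],[0,0,0],54],
])

```text
time_s: 8.7
tcp_pos: [0.4049, 0.3704, 0.0799]
eef_rot: [149.9, -0.2, 59.3]
contact_force: [-0.3, -0.6, 0.8]
gripper_width: 0.0526
```

Request:
apply_moves([
  [[0,0,-0.25],[0,0,0],54],
  [[0,0,-0.6],[0,0,0],54],
  [[0,0,-0.9],[0,0,0],60],
  [[0,0,-0.9],[0,0,0],60],
  [[0,0,-0.9],[0,0,0],60],
])

```text
time_s: 9.2
tcp_pos: [0.3407, 0.4038, 0.2046]
eef_rot: [149.9, 0.5, 59.1]
contact_force: [0.2, 1.7, 0.1]
gripper_width: 0.0598
```

```bash
python3 chk.py 7 .4106 .365 .065 59.2
```

```text
(no output)
```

View pics/chk7.png

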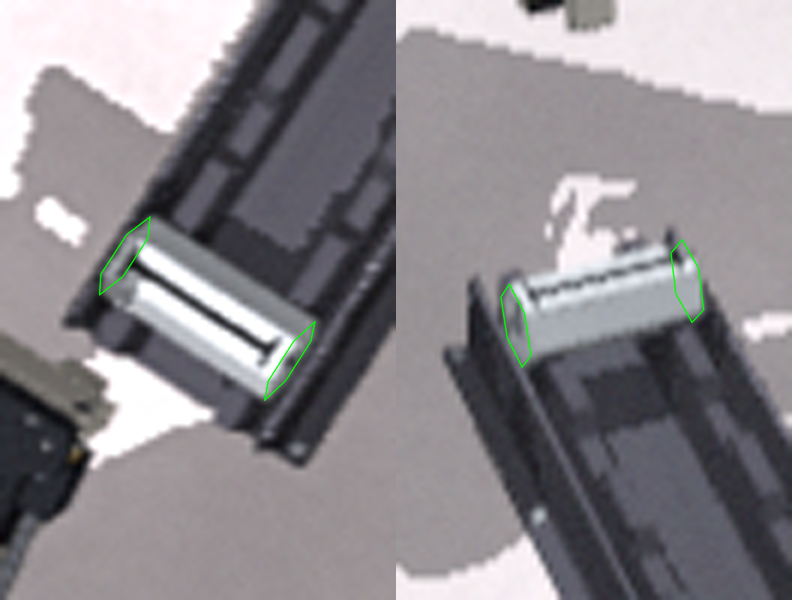

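Bar B is seated with its mark up, running from (135,265) to (270,350) in the top crop, and it matches the model in both views. Next is bar A, after checking nothing has been knocked.

```bash
cat > find.py <<'E'
import sys
from h import *
def find(i,verbose=True):
    for n,off in(("top",.003),("scene",0)):
        c=load(n,i); P=cloud(c); z=P[...,2]-off
        ok=(P[...,0]>.3)&(P[...,0]<.72)&(abs(P[...,1])<.26)
        m=(ok&(z>.003)&(z<.06)).astype(np.uint8)
        k,l,s,_=cv2.connectedComponentsWithStats(m)
        for j in range(1,k):
            if s[j,4]<100: continue
            Q=P[l==j]; zt=np.percentile(Q[:,2]-off,90); T=Q[Q[:,2]-off>zt-.004][:,:2]
            rr=cv2.minAreaRect((T*1000).astype(np.float32)); w=T-T.mean(0); V=np.linalg.eigh(w.T@w)[1][:,1]
            print(n,s[j,4],np.round(rr[0],1),np.round(rr[1],1),"rect %.1f"%rr[2],"axis %.1f"%(np.degrees(np.arctan2(V[1],V[0]))%180),"z %.4f"%zt)
if __name__=="__main__":
    for n in("top","scene"): snap(n,sys.argv[1])
    find(sys.argv[1])
E
python3 find.py 8
```

```text
top 122 [679.7 207.6] [105.6  14.4] rect 85.8 axis 85.9 z 0.0088
top 481 [615.7 116.3] [100.  31.] rect 11.4 axis 10.8 z 0.0402
top 190 [ 623.2 -189.1] [107.6  24.2] rect 10.7 axis 10.5 z 0.0096
top 354 [621.2 -96.8] [59.7 56.2] rect 16.6 axis 11.7 z 0.0254
top 508 [526.9 241.8] [ 32.1 110.4] rect 58.9 axis 158.4 z 0.0561
top 185 [ 474.5 -105.6] [110.4  25.1] rect 88.9 axis 88.9 z 0.0100
top 329 [396.7 107.5] [42.7 45.7] rect 40.8 axis 168.0 z 0.0224
top 157 [ 346.5 -196.6] [93.6 21.6] rect 9.9 axis 10.3 z 0.0097
scene 641 [530.  239.2] [ 31.2 107.9] rect 60.6 axis 157.2 z 0.0555
scene 281 [398.2 106.8] [43.9 46.4] rect 39.0 axis 129.2 z 0.0225
scene 149 [682.7 208.6] [103.2  14.1] rect 86.0 axis 86.6 z 0.0097
scene 493 [618.7 114.5] [100.1  28.2] rect 11.6 axis 11.8 z 0.0402
scene 188 [ 348.3 -196.8] [94.9 24.3] rect 10.8 axis 11.1 z 0.0091
scene 235 [ 477.5 -106.3] [109.9  24.9] rect 89.5 axis 89.8 z 0.0089
scene 493 [623.5 -97.4] [60.8 57. ] rect 16.0 axis 40.1 z 0.0248
scene 290 [ 624.7 -189.7] [109.8  24.9] rect 11.4 axis 10.3 z 0.0086
```

```bash
python3 - <<'E'
from plan import *
p,R=bar([.6173,.115,.02],11.3,30,.13)
plan(p,R,54)
E
```

```text
[[[-0.3, 0.64, 0.53], [0.54, 0.0, 0.48], 54], [[-0.25, 0.71, 0.49], [0.55, 0.0, 0.48], 54], [[-0.2, 0.75, 0.42], [0.54, 0.01, 0.48], 54], [[-0.16, 0.79, 0.37], [0.54, 0.0, 0.48], 54], [[-0.09, 0.83, 0.31], [0.55, 0.0, 0.48], 54]]
[[[-0.04, 0.85, 0.24], [0.54, 0.0, 0.48], 54], [[0.01, 0.87, 0.18], [0.55, 0.01, 0.48], 54], [[0.08, 0.88, 0.11], [0.54, 0.0, 0.48], 54], [[0.13, 0.88, 0.04], [0.54, 0.0, 0.48], 54], [[0.19, 0.87, -0.02], [0.55, 0.01, 0.48], 54]]
[[[0.25, 0.84, -0.08], [0.54, 0.0, 0.49], 54], [[0.31, 0.82, -0.15], [0.54, 0.0, 0.48], 54], [[0.36, 0.79, -0.21], [0.55, 0.0, 0.48], 54]]
```

Request:
apply_moves([
  [[-0.3,0.64,0.53],[0.54,0.0,0.48],54],
  [[-0.25,0.71,0.49],[0.55,0.0,0.48],54],
  [[-0.2,0.75,0.42],[0.54,0.01,0.48],54],
  [[-0.16,0.79,0.37],[0.54,0.0,0.48],54],
  [[-0.09,0.83,0.31],[0.55,0.0,0.48],54],
])

```text
time_s: 9.9
tcp_pos: [0.4515, 0.2671, 0.1719]
eef_rot: [173.4, -5.8, 41.1]
contact_force: [1.4, 0.5, -0.1]
gripper_width: 0.054
```

Request:
apply_moves([
  [[-0.04,0.85,0.24],[0.54,0.0,0.48],54],
  [[0.01,0.87,0.18],[0.55,0.01,0.48],54],
  [[0.08,0.88,0.11],[0.54,0.0,0.48],54],
  [[0.13,0.88,0.04],[0.54,0.0,0.48],54],
  [[0.19,0.87,-0.02],[0.55,0.01,0.48],54],
])

```text
time_s: 10.4
tcp_pos: [0.5635, 0.1246, 0.1386]
eef_rot: [-161.9, -4.2, 21.3]
contact_force: [0.4, 0.9, -0.0]
gripper_width: 0.054
```

Request:
apply_moves([
  [[0.25,0.84,-0.08],[0.54,0.0,0.49],54],
  [[0.31,0.82,-0.15],[0.54,0.0,0.48],54],
  [[0.36,0.79,-0.21],[0.55,0.0,0.48],54],
  [[0,0,0],[0,0,0],54],
  [[0,0,0],[0,0,0],54],
])

```text
time_s: 10.9
tcp_pos: [0.6311, 0.0304, 0.1079]
eef_rot: [-147.5, 1.7, 9.6]
contact_force: [-0.5, 0.7, 0.8]
gripper_width: 0.0537
```

```bash
python3 find.py 9 | grep -E "61[0-9]"; python3 - <<'E'
from plan import *
p,R=bar([.6173,.115,.02],11.3,30,.05)
c=plan(p,R,54)
print(state()[0]["joints"])
E
```

```text
top 466 [616.2 116.2] [99.6 26.1] rect 11.2 axis 12.6 z 0.0399
top 133 [ 617.9 -108.9] [42.5 33.8] rect 16.9 axis 3.5 z 0.0261
[[[0.03, -0.21, 0.58], [-0.11, 0.02, -0.09], 54], [[0.03, -0.23, 0.58], [-0.1, 0.03, -0.09], 54], [[0.02, -0.22, 0.58], [-0.11, 0.02, -0.09], 54]]
[  0.21710514  30.52402451   3.53895131 -33.244161   -73.60339679
 111.68957165]
```

Request:
apply_moves([
  [[0.03,-0.21,0.58],[-0.11,0.02,-0.09],54],
  [[0.03,-0.23,0.5],[-0.1,0.03,-0.09],54],
  [[0.02,-0.22,0.4],[-0.11,0.02,-0.09],54],
  [[0,0,0],[0,0,0],54],
  [[0,0,0],[0,0,0],54],
])

```text
time_s: 11.5
tcp_pos: [0.6194, 0.0936, 0.0753]
eef_rot: [-150.3, -0.4, 12.0]
contact_force: [-0.6, -0.4, 0.0]
gripper_width: 0.054
```

```bash
python3 - <<'E'
from plan import *
p,R=bar([.6173,.115,.02],11.3,30,.035)
c=plan(p,R,54,step=.01)
E
```

```text
[[[0.02, 0.08, 0.2], [0.01, 0.0, 0.03], 54], [[0.01, 0.07, 0.19], [0.01, 0.0, 0.04], 54], [[0.02, 0.08, 0.2], [0.01, 0.0, 0.03], 54]]
```

Request:
apply_moves([
  [[0.02,0.08,0.2],[0.01,0.0,0.03],54],
  [[0.01,0.07,0.19],[0.01,0.0,0.04],54],
  [[0.02,0.08,0.15],[0.01,0.0,0.03],54],
  [[0,0,0],[0,0,0],54],
  [[0,0,0],[0,0,0],54],
])

```text
time_s: 12.0
tcp_pos: [0.6213, 0.097, 0.0517]
eef_rot: [-150.0, -0.1, 11.3]
contact_force: [-0.2, -0.3, -0.6]
gripper_width: 0.0545
```

```bash
python3 - <<'E'
from plan import *
p,R=bar([.6173,.115,.02],11.3,30,.0165)
c=plan(p,R,54,step=.005)
E
```

```text
[[[0.0, 0.0, 0.13], [0.0, 0.0, 0.0], 54], [[-0.01, 0.0, 0.12], [0.0, 0.0, 0.0], 54], [[0.0, 0.0, 0.13], [0.0, -0.01, 0.0], 54], [[0.0, 0.0, 0.12], [0.0, 0.0, 0.01], 54]]
```

Request:
apply_moves([
  [[0.0,0.0,0.13],[0.0,0.0,0.0],52],
  [[-0.01,0.0,0.12],[0.0,0.0,0.0],52],
  [[0.0,0.0,0.13],[0.0,-0.01,0.0],52],
  [[0.0,0.0,0.06],[0.0,0.0,0.01],52],
  [[0,0,0],[0,0,0],52],
])

```text
time_s: 12.5
tcp_pos: [0.6192, 0.1055, 0.0348]
eef_rot: [-150.0, 0.1, 11.2]
contact_force: [0.4, -0.5, 0.1]
gripper_width: 0.0523
```

```bash
python3 - <<'E'
from plan import *
p,R=bar([.6173,.115,.02],11.3,30,.016)
c=plan(p,R,54,step=.005)
E
```

```text
[[[0.0, -0.02, 0.04], [0.0, 0.0, -0.01], 54]]
```

Now grip (k≈17 mm).

Request:
apply_moves([
  [[0,-0.02,0.03],[0,0,0],52],
  [[0,0,0],[0,0,0],35],
  [[0,0,0],[0,0,0],35],
  [[0,0,0],[0,0,0],35],
  [[0,0,0],[0,0,0],35],
])

```text
time_s: 13.0
tcp_pos: [0.619, 0.1079, 0.035]
eef_rot: [-150.0, 0.0, 11.2]
contact_force: [0.1, 0.8, -2.7]
gripper_width: 0.0393
```

Request:
apply_moves([
  [[0,-0.2,-0.35],[0,0,0],35],
  [[0,-0.4,-0.7],[0,0,0],35],
  [[0,-0.5,-0.85],[0,0,0],35],
  [[0,-0.45,-0.8],[0,0,0],35],
  [[0,0,0],[0,0,0],35],
])

```text
time_s: 13.5
tcp_pos: [0.6182, 0.1053, 0.1649]
eef_rot: [-150.2, 0.3, 11.2]
contact_force: [0.6, -0.7, -2.9]
gripper_width: 0.0392
```

```bash
python3 - <<'E'
from h import *
c=snap("scene",10)
u,v=project(c,[.617,.115,.12])[0]
u,v=int(u),int(v)
cv2.imwrite("pics/grip10.png",cv2.resize(c["img"][v-36:v+36,u-48:u+48],(800,600),interpolation=cv2.INTER_CUBIC))
E
```

```text
(no output)
```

View pics/grip10.png

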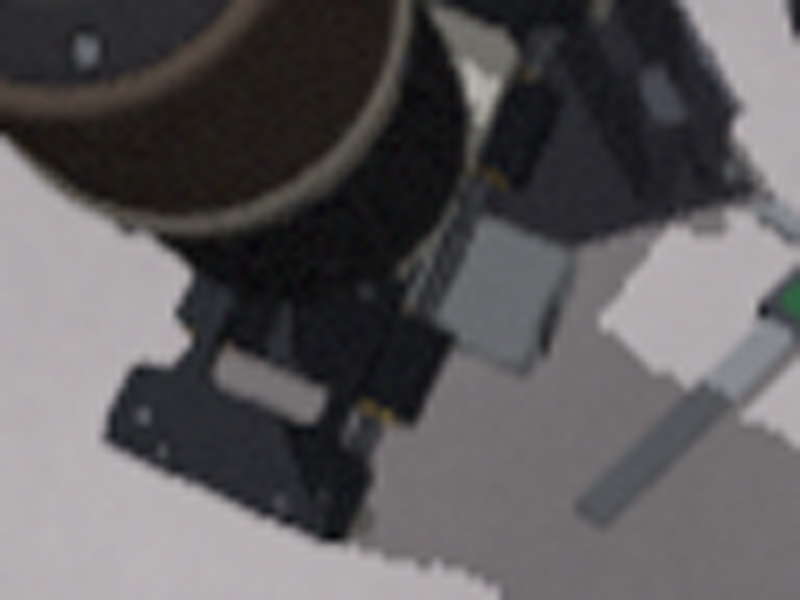

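```bash
python3 - <<'E'
from plan import *
s,p0,R0=state(); d=R0.apply([0,0,1])
p,R=bar(p0+d*.016+[0,0,.02],-25,30,.016)
plan(p,R,35)
E
```

```text
[[[-0.03, -0.06, -0.08], [0.01, 0.46, 0.78], 35], [[-0.02, -0.05, -0.09], [0.0, 0.46, 0.77], 35], [[-0.03, -0.05, -0.08], [0.01, 0.46, 0.78], 35], [[-0.02, -0.05, -0.09], [0.01, 0.46, 0.78], 35], [[-0.03, -0.05, -0.09], [0.0, 0.47, 0.78], 35]]
```

Request:
apply_moves([
  [[-0.03,-0.06,-0.08],[0.01,0.46,0.78],35],
  [[-0.02,-0.05,-0.09],[0.0,0.46,0.77],35],
  [[-0.03,-0.05,-0.08],[0.01,0.46,0.78],35],
  [[-0.02,-0.05,-0.09],[0.01,0.46,0.78],35],
  [[-0.03,-0.05,-0.09],[0.0,0.47,0.78],35],
])

```text
time_s: 14.05
tcp_pos: [0.6092, 0.1038, 0.177]
eef_rot: [-150.3, 0.6, -26.4]
contact_force: [0.1, -0.5, -3.6]
gripper_width: 0.0398
```

```bash
python3 - <<'E'
from h import *
c=snap("scene",11)
u,v=project(c,[.617,.115,.15])[0]
u,v=int(u),int(v)
cv2.imwrite("pics/grip11.png",cv2.resize(c["img"][v-30:v+30,u-40:u+40],(800,600),interpolation=cv2.INTER_CUBIC))
E
```

```text
(no output)
```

View pics/grip11.png

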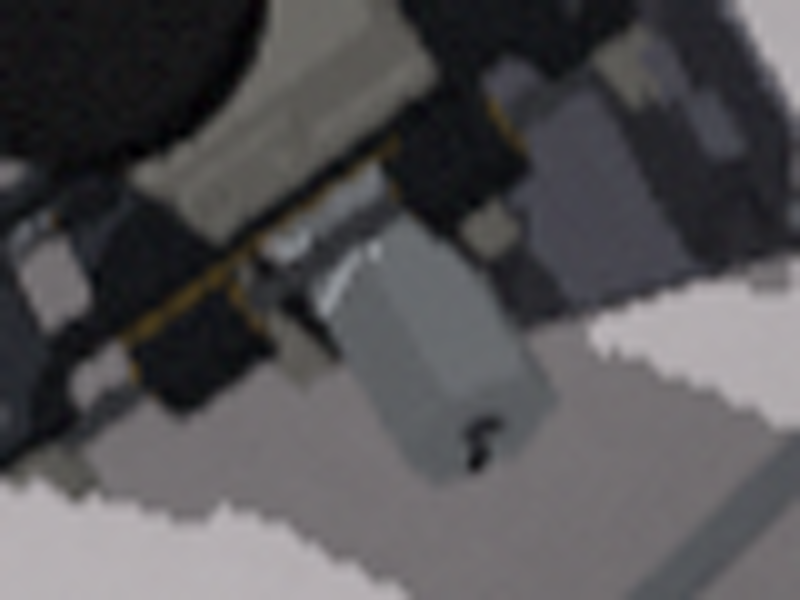

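```bash
python3 - <<'E'
from h import *
from plan import *
s,p,R=state(); d=R.apply([0,0,1]); c0=p+d*.016; print(c0)
c=load("scene",11); u,v=project(c,[.617,.115,.15])[0].astype(int); o=np.array([u-40,v-30])
g=cv2.resize(c["img"][v-30:v+30,u-40:u+40],(800,600),interpolation=cv2.INTER_CUBIC)
yaw=np.radians(s["eef_rot"][2]); ex=R.apply([1,0,0]); ez=np.array([0,0,1.]); ey=np.cross(ez,ex); 
for dx in (0,):
    H=[c0+ex*.0495+.0231*(np.cos(a)*ey+np.sin(a)*ez) for a in np.radians(np.arange(0,360,60))]
    q=(project(c,H)-o+.5)*10; cv2.polylines(g,[np.round(q).astype(np.int32)],True,(0,255,0),1)
for k,a in enumerate([90,30,-30,-90,-150,150]):
    a=np.radians(a); x=c0+ex*.0495+.030*(np.cos(a)*ey+np.sin(a)*ez); q=(project(c,x)[0]-o+.5)*10
    cv2.putText(g,["T","60+y","120+y","180","120-y","60-y"][k],tuple(int(t) for t in q),0,.5,(0,0,255),1)
cv2.imwrite("pics/grip11b.png",g[300:,300:])
E
```

```text
[0.61132076 0.11130884 0.16403439]
```

View pics/grip11b.png

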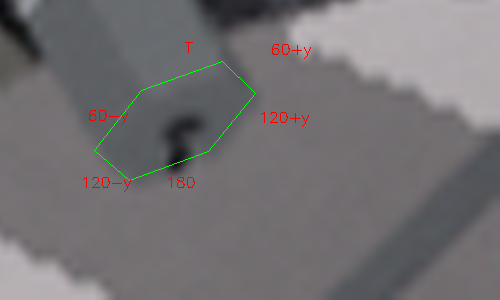

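The scribed end mark runs from the bottom flat to the centre, so bar A is at 180° and needs three 60° turns, made in the rack. Moving to seat b.

```bash
cat > seat.py <<'E'
from plan import *
a=np.radians(149.2); SB=np.array([.4853,.3205,0])-.087*np.array([np.cos(a),np.sin(a),0]); SA=2*np.array([.4853,.3205,0])-SB
E
python3 - <<'E'
from seat import *
print(SB)
p,R=bar(SB+[0,0,.14],59.2,-30,.0166); plan(p,R,35)
E
```

```text
[0.56002951 0.27595227 0.        ]
[[[-0.23, -0.18, 0.16], [-0.43, 0.01, -0.8], 35], [[-0.21, -0.22, 0.14], [-0.43, 0.0, -0.8], 35], [[-0.18, -0.24, 0.13], [-0.43, 0.01, -0.8], 35], [[-0.15, -0.28, 0.11], [-0.43, 0.01, -0.8], 35], [[-0.12, -0.29, 0.1], [-0.43, 0.0, -0.8], 35]]
[[[-0.09, -0.31, 0.08], [-0.43, 0.01, -0.8], 35], [[-0.05, -0.32, 0.05], [-0.43, 0.0, -0.8], 35], [[-0.02, -0.33, 0.04], [-0.43, 0.01, -0.79], 35], [[0.03, -0.33, 0.02], [-0.42, 0.01, -0.8], 35], [[0.05, -0.33, 0.0], [-0.43, 0.0, -0.8], 35]]
[[[0.1, -0.32, -0.02], [-0.43, 0.01, -0.8], 35], [[0.13, -0.3, -0.03], [-0.43, 0.01, -0.8], 35], [[0.16, -0.29, -0.06], [-0.43, 0.0, -0.8], 35], [[0.19, -0.26, -0.07], [-0.43, 0.01, -0.8], 35]]
```

Request:
apply_moves([
  [[-0.23,-0.18,0.16],[-0.43,0.01,-0.8],35],
  [[-0.21,-0.22,0.14],[-0.43,0.0,-0.8],35],
  [[-0.18,-0.24,0.13],[-0.43,0.01,-0.8],35],
  [[-0.15,-0.28,0.11],[-0.43,0.01,-0.8],35],
  [[-0.12,-0.29,0.1],[-0.43,0.0,-0.8],35],
])

```text
time_s: 14.6
tcp_pos: [0.5837, 0.1636, 0.1653]
eef_rot: [-171.6, -10.2, 4.2]
contact_force: [-0.2, -1.1, -3.8]
gripper_width: 0.0394
```

Request:
apply_moves([
  [[-0.09,-0.31,0.08],[-0.43,0.01,-0.8],35],
  [[-0.05,-0.32,0.05],[-0.43,0.0,-0.8],35],
  [[-0.02,-0.33,0.04],[-0.43,0.01,-0.79],35],
  [[0.03,-0.33,0.02],[-0.42,0.01,-0.8],35],
  [[0.05,-0.33,0.0],[-0.43,0.0,-0.8],35],
])

```text
time_s: 15.1
tcp_pos: [0.5585, 0.2265, 0.1509]
eef_rot: [164.4, -7.6, 38.2]
contact_force: [0.9, -0.9, -3.5]
gripper_width: 0.0394
```

Request:
apply_moves([
  [[0.1,-0.32,-0.02],[-0.43,0.01,-0.8],35],
  [[0.13,-0.3,-0.03],[-0.43,0.01,-0.8],35],
  [[0.16,-0.29,-0.06],[-0.43,0.0,-0.8],35],
  [[0.15,-0.2,-0.07],[-0.3,0.01,-0.5],35],
  [[0,0,0],[0,0,0],35],
])

```text
time_s: 15.6
tcp_pos: [0.5377, 0.2742, 0.1376]
eef_rot: [149.7, 2.7, 61.2]
contact_force: [-0.0, -0.1, -3.5]
gripper_width: 0.0394
```

```bash
python3 - <<'E'
from seat import *
s,p,R=state(); print(p+R.apply([0,0,1])*.0166)
p,R=bar(SB+[0,0,.11],59.2,-30,.0166); plan(p,R,35,step=.015,ang=4)
E
```

```text
[0.54471056 0.26955082 0.1233105 ]
[[[0.17, 0.03, 0.2], [0.02, 0.08, 0.19], 35], [[0.16, 0.03, 0.21], [0.02, 0.08, 0.2], 35]]
```

Request:
apply_moves([
  [[0.17,0.03,0.15],[0.02,0.08,0.19],35],
  [[0.16,0.03,0.15],[0.02,0.08,0.2],35],
  [[0,0,0],[0,0,0],35],
  [[0,0,0],[0,0,0],35],
])

```text
time_s: 16.0
tcp_pos: [0.5509, 0.2789, 0.1254]
eef_rot: [150.1, 0.4, 59.0]
contact_force: [-0.4, -0.2, -2.7]
gripper_width: 0.0391
```

```bash
python3 - <<'E'
from seat import *
s,p,R=state(); print(p+R.apply([0,0,1])*.0166,SB)
p,R=bar(SB+[0,0,.09],59.2,-30,.0166); plan(p,R,35,step=.01,ang=3)
E
```

```text
[0.55794942 0.27454805 0.11105514] [0.56002951 0.27595227 0.        ]
[[[0.02, -0.08, 0.16], [0.0, 0.02, 0.0], 35], [[0.02, -0.08, 0.15], [-0.01, 0.01, 0.0], 35], [[0.02, -0.08, 0.16], [0.0, 0.02, 0.0], 35]]
```

Request:
apply_moves([
  [[0.03,-0.08,0.16],[0.0,0.02,0.0],35],
  [[0.02,-0.08,0.15],[-0.01,0.01,0.0],35],
  [[0.02,-0.06,0.12],[0.0,0.02,0.0],35],
  [[0,0,0],[0,0,0],35],
  [[0,0,0],[0,0,0],35],
])

```text
time_s: 16.5
tcp_pos: [0.5531, 0.2797, 0.1044]
eef_rot: [150.1, 0.1, 59.2]
contact_force: [0.1, -0.7, -2.5]
gripper_width: 0.0394
```

```bash
python3 - <<'E'
from seat import *
s,p,R=state(); print(p+R.apply([0,0,1])*.0166,SB)
p,R=bar(SB+[0,0,.066],59.2,-30,.0166); plan(p,R,35,step=.008,ang=3)
E
python3 chk.py 12 .560 .276 .09 59.2
```

```text
[0.56017652 0.27546735 0.09004109] [0.56002951 0.27595227 0.        ]
[[[0.0, -0.1, 0.17], [0.0, 0.0, 0.0], 35], [[0.01, -0.11, 0.17], [0.0, 0.01, 0.01], 35], [[0.0, -0.1, 0.18], [-0.01, 0.0, 0.0], 35]]
```

View pics/chk12.png

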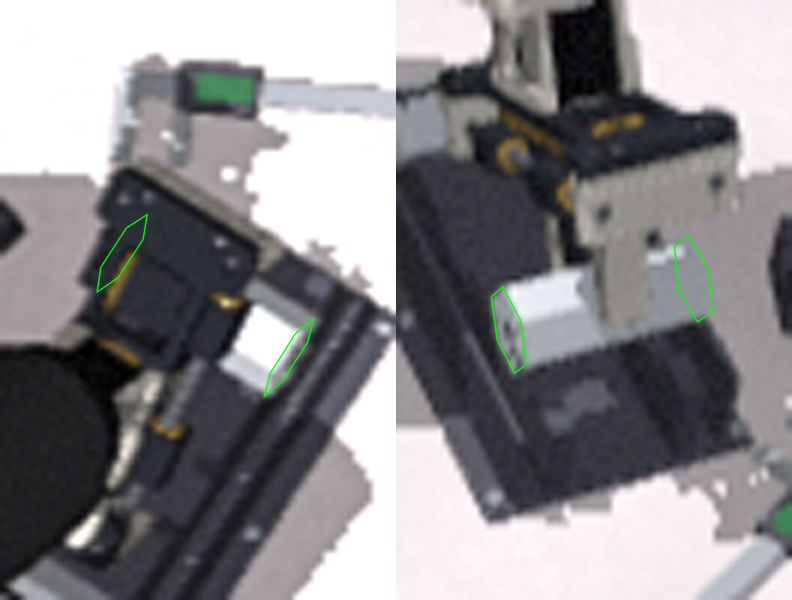

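Request:
apply_moves([
  [[0.0,-0.1,0.17],[0.0,0.0,0.0],35],
  [[0.01,-0.11,0.17],[0.0,0.0,0.0],35],
  [[0.0,-0.07,0.13],[0,0.0,0.0],35],
  [[0,0,0],[0,0,0],35],
  [[0,0,0],[0,0,0],35],
])

```text
time_s: 17.1
tcp_pos: [0.5529, 0.2812, 0.0815]
eef_rot: [150.1, -0.0, 59.3]
contact_force: [0.6, 0.1, -2.6]
gripper_width: 0.0394
```

```bash
python3 - <<'E'
from seat import *
s,p,R=state(); print(p+R.apply([0,0,1])*.0166,SB)
p,R=bar(SB+[0,0,.0645],59.2,-30,.0166); plan(p,R,35,step=.008,ang=3)
E
```

```text
[0.56006952 0.27701451 0.06713923] [0.56002951 0.27595227 0.        ]
[[[-0.02, -0.02, 0.06], [-0.01, -0.01, 0.01], 35]]
```

Request:
apply_moves([
  [[-0.02,-0.02,0.06],[0,0,0],35],
  [[0,0,0],[0,0,0],35],
  [[0,0,0.01],[0,0,0],46],
  [[0,0,0],[0,0,0],54],
  [[0,0,0],[0,0,0],54],
])

```text
time_s: 17.6
tcp_pos: [0.5545, 0.2816, 0.0814]
eef_rot: [149.9, -0.3, 59.3]
contact_force: [0.1, 0.0, -0.2]
gripper_width: 0.0527
```

Request:
apply_moves([
  [[0,0,-0.25],[0,0,0],54],
  [[0,0,-0.6],[0,0,0],54],
  [[0,0,-0.7],[0,0,0],54],
  [[0,0,-0.3],[0,0,0],54],
  [[0,0,0],[0,0,0],54],
])

```text
time_s: 18.1
tcp_pos: [0.5216, 0.3003, 0.1474]
eef_rot: [150.0, -0.2, 59.2]
contact_force: [-0.5, 0.9, -0.7]
gripper_width: 0.0539
```

```bash
python3 - <<'E'
from seat import *
s,p,R=state(); print(p)
p,R=bar(SB+[0,0,.065],59.2,30,.085); plan(p,R,54)
E
python3 chk.py 13 .560 .276 .065 59.2
```

```text
[0.52157411 0.30034528 0.14735131]
[[[0.0, 0.22, 0.16], [0.94, 0.0, 0.0], 54], [[-0.01, 0.25, 0.13], [0.94, -0.01, 0.0], 54], [[0.0, 0.26, 0.1], [0.93, 0.0, 0.0], 54], [[-0.01, 0.27, 0.06], [0.94, 0.0, 0.0], 54], [[0.0, 0.27, 0.03], [0.94, -0.01, 0.0], 54]]
[[[0.0, 0.28, -0.01], [0.94, 0.0, 0.0], 54], [[-0.01, 0.27, -0.04], [0.93, 0.0, 0.0], 54], [[0.0, 0.26, -0.08], [0.94, 0.0, 0.0], 54]]
```

View pics/chk13.png

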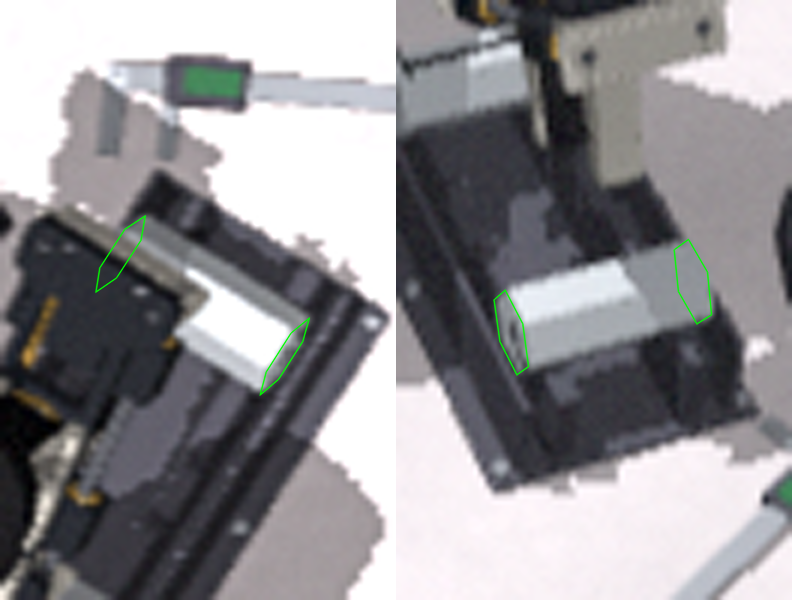

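Request:
apply_moves([
  [[0.0,0.22,0.1],[0.94,0.0,0.0],54],
  [[-0.01,0.25,0.1],[0.94,-0.01,0.0],54],
  [[0.0,0.26,0.08],[0.93,0.0,0.0],54],
  [[-0.01,0.27,0.06],[0.94,0.0,0.0],54],
  [[0.0,0.27,0.03],[0.94,-0.01,0.0],54],
])

```text
time_s: 18.7
tcp_pos: [0.5625, 0.2698, 0.1421]
eef_rot: [-175.1, 0.7, 59.4]
contact_force: [1.1, -0.5, -0.7]
gripper_width: 0.0538
```

Request:
apply_moves([
  [[0.0,0.28,-0.01],[0.94,0.0,0.0],54],
  [[-0.01,0.27,-0.04],[0.7,0.0,0.0],54],
  [[0.0,0.1,-0.08],[0.4,0.0,0.0],54],
  [[0,0,0],[0,0,0],54],
  [[0,0,0],[0,0,0],54],
])

```text
time_s: 19.2
tcp_pos: [0.5925, 0.2464, 0.1351]
eef_rot: [-157.8, 1.0, 58.6]
contact_force: [0.6, 0.4, 0.1]
gripper_width: 0.0541
```

```bash
python3 - <<'E'
from seat import *
s,p,R=state(); print(p)
p,R=bar(SB+[0,0,.065],59.2,30,.05); plan(p,R,54,step=.015,ang=4)
E
```

```text
[0.59245669 0.24643119 0.13511081]
[[[0.08, -0.06, 0.26], [0.32, 0.03, -0.04], 54], [[0.07, -0.04, 0.27], [0.33, 0.02, -0.04], 54], [[0.07, -0.03, 0.26], [0.32, 0.03, -0.04], 54]]
```

Request:
apply_moves([
  [[0.08,-0.06,0.26],[0.32,0.03,-0.04],54],
  [[0.07,-0.04,0.27],[0.33,0.02,-0.04],54],
  [[0.07,-0.03,0.2],[0.32,0.03,-0.04],54],
  [[0,0,0],[0,0,0],54],
  [[0,0,0],[0,0,0],54],
])

```text
time_s: 19.7
tcp_pos: [0.5785, 0.2625, 0.1084]
eef_rot: [-150.1, 0.3, 59.3]
contact_force: [-0.7, -0.4, 0.1]
gripper_width: 0.0539
```

```bash
python3 - <<'E'
from seat import *
s,p,R=state(); print(p, s["joints"])
p,R=bar(SB+[0,0,.065],59.2,30,.045); plan(p,R,54,step=.01,ang=4)
E
```

```text
[0.57845935 0.26245638 0.10838549] [ 26.55327976  35.23804526  10.25801519 -24.78951722 -83.18573758
 129.61094676]
[[[0.05, 0.05, 0.1], [0.02, 0.04, -0.01], 54]]
```

Request:
apply_moves([
  [[0.05,0.06,0.1],[0.02,0.04,-0.01],54],
  [[0.01,0.0,0.1],[0,0,0],54],
  [[0,0,0],[0,0,0],54],
])

```text
time_s: 20.0
tcp_pos: [0.5773, 0.2664, 0.1012]
eef_rot: [-150.2, -0.1, 59.3]
contact_force: [-1.0, 0.3, 0.6]
gripper_width: 0.0538
```

```bash
python3 - <<'E'
from seat import *
s,p,R=state(); print(p)
p,R=bar(SB+[0,0,.065],59.2,30,.011); plan(p,R,54,step=.008,ang=4)
E
```

```text
[0.57731632 0.26644316 0.10117384]
[[[0.0, 0.01, 0.19], [0.01, 0.0, 0.0], 54], [[-0.01, 0.0, 0.19], [0.0, 0.0, 0.01], 54], [[0.0, 0.01, 0.19], [0.01, 0.0, 0.0], 54], [[-0.01, 0.0, 0.18], [0.01, 0.0, 0.0], 54]]
```

Request:
apply_moves([
  [[0.0,0.01,0.19],[0.01,0.0,0.0],54],
  [[-0.01,0.0,0.19],[0.0,0.0,0.01],54],
  [[0.0,0.01,0.17],[0.01,0.0,0.0],54],
  [[-0.01,0.0,0.1],[0.01,0.0,0.0],54],
  [[0,0,0],[0,0,0],54],
])

```text
time_s: 20.5
tcp_pos: [0.5651, 0.2728, 0.0767]
eef_rot: [-150.0, -0.1, 59.2]
contact_force: [-1.2, -0.4, -0.1]
gripper_width: 0.0542
```

```bash
python3 - <<'E'
from seat import *
s,p,R=state(); print(p,s["contact_force"])
p,R=bar(SB+[0,0,.065],59.2,30,.011); plan(p,R,54,step=.008,ang=4)
E
```

```text
[0.56509036 0.27284733 0.0766844 ] [-1.17105982 -0.35540981 -0.14912137]
[[[0.0, 0.02, 0.05], [0.0, 0.0, 0.01], 54]]
```

Request:
apply_moves([
  [[0,0.02,0.04],[0,0,0],54],
  [[0,0,0],[0,0,0],35],
  [[0,0,0],[0,0,0],35],
  [[0,0,0],[0,0,0],35],
  [[0,0,0],[0,0,0],35],
])

```text
time_s: 21.0
tcp_pos: [0.5652, 0.2728, 0.0747]
eef_rot: [-150.0, -0.0, 59.2]
contact_force: [-0.7, 0.1, -0.9]
gripper_width: 0.0396
```

Request:
apply_moves([
  [[0,-0.12,-0.2],[0,0,0],35],
  [[0,-0.3,-0.52],[0,0,0],35],
  [[0,-0.3,-0.52],[0,0,0],35],
  [[0,-0.1,-0.2],[0,0,0],35],
])

```text
time_s: 21.4
tcp_pos: [0.5648, 0.2717, 0.1416]
eef_rot: [-149.9, 0.2, 59.2]
contact_force: [-0.2, -0.2, -3.3]
gripper_width: 0.0399
```

```bash
python3 - <<'E'
from seat import *
s,p,R=state(); print(p)
p,R=bar(SB+[0,0,.12],59.2,-30,.012); plan(p,R,35)
E
```

```text
[0.56476021 0.27168012 0.14155138]
[[[0.0, -0.02, 0.05], [-0.94, 0.0, 0.0], 35], [[0.01, -0.02, 0.05], [-0.94, 0.01, 0.0], 35], [[0.0, -0.03, 0.04], [-0.94, 0.0, 0.0], 35], [[0.01, -0.03, 0.04], [-0.94, 0.0, 0.0], 35], [[0.0, -0.04, 0.04], [-0.93, 0.01, 0.0], 35]]
[[[0.0, -0.04, 0.03], [-0.94, 0.0, 0.0], 35], [[0.01, -0.04, 0.02], [-0.94, 0.0, 0.0], 35], [[0.0, -0.05, 0.02], [-0.94, 0.01, 0.0], 35]]
```

Request:
apply_moves([
  [[0.0,-0.02,0.0],[-0.94,0.0,0.0],35],
  [[0.01,-0.02,0.0],[-0.94,0.01,0.0],35],
  [[0.0,-0.03,0.0],[-0.94,0.0,0.0],35],
  [[0.01,-0.03,0.04],[-0.94,0.0,0.0],35],
  [[0.0,-0.04,0.04],[-0.93,0.01,0.0],35],
])

```text
time_s: 21.9
tcp_pos: [0.5661, 0.2745, 0.1412]
eef_rot: [171.4, -0.5, 58.9]
contact_force: [1.2, -2.2, -2.3]
gripper_width: 0.0395
```

Request:
apply_moves([
  [[0.0,-0.04,0.03],[-0.94,0.0,0.0],35],
  [[0.01,-0.04,0.02],[-0.85,0.0,0.0],35],
  [[0.0,-0.03,0.02],[-0.5,0.0,0.0],35],
  [[0,0,0],[0,0,0],35],
  [[0,0,0],[0,0,0],35],
])

```text
time_s: 22.4
tcp_pos: [0.5587, 0.2772, 0.1374]
eef_rot: [154.0, -0.4, 59.3]
contact_force: [0.5, 0.9, -2.8]
gripper_width: 0.0397
```

```bash
python3 - <<'E'
from seat import *
s,p,R=state(); print(p,s["eef_rot"])
p,R=bar(SB+[0,0,.095],59.2,-30,.0114); plan(p,R,35,step=.01,ang=4)
E
```

```text
[0.55866338 0.27718611 0.13743803] [153.97437429  -0.4024301   59.29313354]
[[[0.0, -0.11, 0.17], [-0.12, -0.01, 0.0], 35], [[-0.01, -0.12, 0.17], [-0.13, -0.01, -0.01], 35], [[0.0, -0.11, 0.17], [-0.12, -0.02, 0.0], 35], [[0.0, -0.12, 0.17], [-0.13, -0.01, 0.0], 35]]
```

Request:
apply_moves([
  [[0.0,-0.11,0.17],[-0.2,-0.01,0.0],35],
  [[-0.01,-0.12,0.17],[-0.15,-0.01,-0.01],35],
  [[0.0,-0.11,0.15],[-0.12,-0.02,0.0],35],
  [[0.0,-0.08,0.1],[-0.05,-0.01,0.0],35],
  [[0,0,0],[0,0,0],35],
])

```text
time_s: 22.9
tcp_pos: [0.559, 0.2791, 0.1101]
eef_rot: [150.0, -0.3, 58.8]
contact_force: [0.1, 0.8, -3.1]
gripper_width: 0.0395
```

Request:
apply_moves([
  [[0,0,0],[0,0,0],35],
])

```text
time_s: 23.0
tcp_pos: [0.5596, 0.279, 0.1104]
eef_rot: [150.0, -0.3, 58.7]
contact_force: [-0.1, 0.3, -2.7]
gripper_width: 0.0395
```

```bash
python3 - <<'E'
from seat import *
s,p,R=state(); print(p+R.apply([0,0,1])*.0114,SB,s["eef_rot"])
p,R=bar(SB+[0,0,.067],59.2,-30,.0114); plan(p,R,35,step=.008,ang=4)
E
```

```text
[0.56447472 0.27606917 0.10050372] [0.56002951 0.27595227 0.        ] [150.00950553  -0.34510329  58.70573167]
[[[-0.01, -0.1, 0.14], [0.0, 0.0, -0.02], 35], [[-0.02, -0.1, 0.13], [0.0, 0.0, -0.01], 35], [[-0.01, -0.1, 0.14], [0.0, 0.0, -0.02], 35], [[-0.01, -0.1, 0.13], [0.0, -0.01, -0.01], 35], [[-0.01, -0.1, 0.14], [0.0, 0.0, -0.02], 35]]
```

Request:
apply_moves([
  [[-0.03,-0.14,0.05],[0.0,0.0,-0.03],35],
  [[-0.02,-0.08,0.13],[0.0,0.0,-0.02],35],
  [[0,-0.08,0.14],[0.0,0.0,-0.02],35],
  [[0,0,0],[0,0,0],35],
  [[0,0,0],[0,0,0],35],
])

```text
time_s: 23.5
tcp_pos: [0.5556, 0.2799, 0.0929]
eef_rot: [150.1, -0.2, 59.2]
contact_force: [-0.2, -0.1, -1.9]
gripper_width: 0.0397
```

```bash
python3 - <<'E'
from seat import *
s,p,R=state(); print(p+R.apply([0,0,1])*.0114,SB,s["eef_rot"])
p,R=bar(SB+[0,0,.067],59.2,-30,.0114); plan(p,R,35,step=.008,ang=4)
E
```

```text
[0.56048441 0.27700571 0.08301587] [0.56002951 0.27595227 0.        ] [150.06634339  -0.16636503  59.18922566]
[[[-0.01, -0.1, 0.17], [0.0, -0.01, -0.01], 35], [[-0.02, -0.1, 0.18], [-0.01, -0.01, 0.0], 35]]
```

Request:
apply_moves([
  [[-0.01,-0.1,0.17],[0.0,-0.01,0],35],
  [[-0.02,-0.1,0.16],[0,-0.01,0.0],35],
  [[0,0,0],[0,0,0],35],
  [[0,0,0],[0,0,0],35],
])

```text
time_s: 23.9
tcp_pos: [0.5547, 0.2793, 0.0763]
eef_rot: [150.1, -0.0, 59.1]
contact_force: [0.0, -0.5, -3.2]
gripper_width: 0.0397
```

```bash
python3 - <<'E'
from seat import *
s,p,R=state(); print(p+R.apply([0,0,1])*.0114,SB,s["contact_force"])
p,R=bar(SB+[0,0,.0645],59.2,-30,.0114); plan(p,R,35,step=.008,ang=4)
E
```

```text
[0.55958281 0.27642873 0.06643247] [0.56002951 0.27595227 0.        ] [ 0.01831566 -0.49871294 -3.16307702]
[[[0.0, -0.01, 0.05], [-0.01, 0.0, -0.01], 35]]
```

Request:
apply_moves([
  [[0,-0.01,0.05],[0,0,0],35],
  [[0,0,0],[0,0,0],35],
  [[0,0,0],[0,0,0],46],
  [[0,0,0],[0,0,0],54],
  [[0,0,0],[0,0,0],54],
])

```text
time_s: 24.4
tcp_pos: [0.5565, 0.2802, 0.0764]
eef_rot: [150.0, -0.2, 59.1]
contact_force: [-0.1, 0.4, 0.2]
gripper_width: 0.0523
```

Request:
apply_moves([
  [[0,0,-0.25],[0,0,0],54],
  [[0,0,-0.6],[0,0,0],54],
  [[0,0,-0.7],[0,0,0],54],
  [[0,0,-0.2],[0,0,0],54],
  [[0,0,0],[0,0,0],54],
])

```text
time_s: 24.9
tcp_pos: [0.5256, 0.2983, 0.139]
eef_rot: [150.0, -0.2, 59.1]
contact_force: [0.3, 0.1, -0.3]
gripper_width: 0.0542
```

```bash
python3 - <<'E'
from seat import *
s,p,R=state(); print(p)
p,R=bar(SB+[0,0,.065],59.2,30,.07); plan(p,R,54)
E
python3 chk.py 14 .560 .276 .065 59.2
```

```text
[0.5255867  0.29831925 0.13899422]
[[[0.0, 0.18, 0.15], [0.94, 0.0, 0.0], 54], [[-0.01, 0.21, 0.13], [0.93, -0.01, 0.0], 54], [[0.0, 0.22, 0.11], [0.94, 0.0, -0.01], 54], [[-0.01, 0.23, 0.07], [0.94, 0.0, 0.0], 54], [[0.0, 0.24, 0.04], [0.94, -0.01, 0.0], 54]]
[[[-0.01, 0.24, 0.01], [0.93, 0.0, 0.0], 54], [[0.0, 0.24, -0.02], [0.94, -0.01, 0.0], 54], [[-0.01, 0.23, -0.05], [0.94, 0.0, -0.01], 54]]
```

View pics/chk14.png

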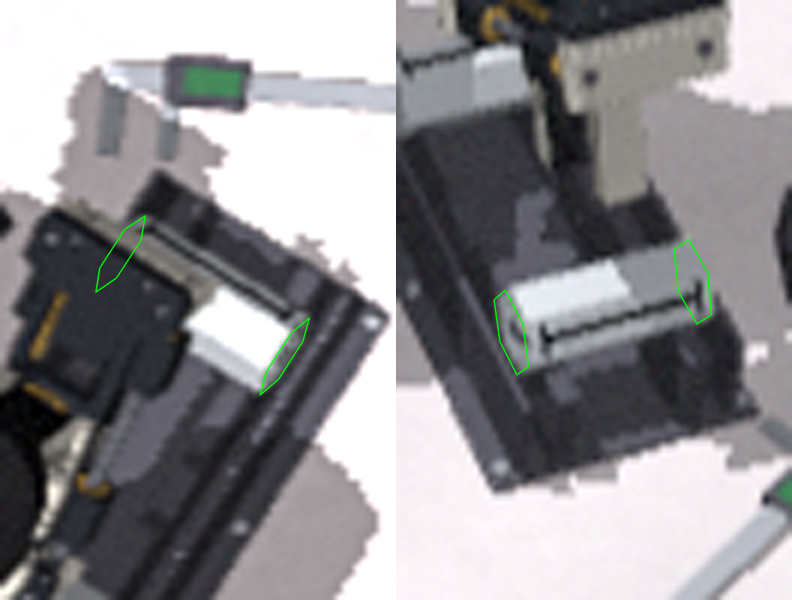

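After two turns, bar A's mark is on the side flat facing the scene camera, from (545,340) to (700,295), so one more -60° turn remains.

Request:
apply_moves([
  [[0.0,0.2,0.0],[0.94,0.0,0.0],54],
  [[-0.01,0.24,0.0],[0.93,0,0.0],54],
  [[0.0,0.26,0.05],[0.94,0.0,0],54],
  [[-0.01,0.26,0.05],[0.94,0.0,0.0],54],
  [[0.0,0.26,0.04],[0.94,0,0.0],54],
])

```text
time_s: 25.5
tcp_pos: [0.5622, 0.2695, 0.1406]
eef_rot: [-175.6, 0.6, 59.2]
contact_force: [0.9, -2.0, -0.9]
gripper_width: 0.054
```

Request:
apply_moves([
  [[-0.01,0.26,0.01],[0.93,0.0,0.0],54],
  [[0.0,0.26,-0.02],[0.94,0,0.0],54],
  [[-0.01,0.24,-0.05],[0.94,0.0,0],54],
  [[0,0.1,0],[0.3,0,0],54],
  [[0,0,0],[0,0,0],54],
])

```text
time_s: 26.0
tcp_pos: [0.5983, 0.2414, 0.1274]
eef_rot: [-149.4, 0.9, 58.4]
contact_force: [0.6, 0.1, -1.3]
gripper_width: 0.0539
```

```bash
python3 - <<'E'
from seat import *
s,p,R=state(); print(p)
p,R=bar(SB+[0,0,.065],59.2,30,.05); plan(p,R,54,step=.01,ang=4)
E
```

```text
[0.59831326 0.24142311 0.12739559]
[[[0.06, -0.08, 0.18], [-0.02, 0.01, -0.03], 54], [[0.06, -0.08, 0.19], [-0.02, 0.01, -0.04], 54], [[0.07, -0.07, 0.18], [-0.02, 0.01, -0.03], 54], [[0.06, -0.08, 0.18], [-0.01, 0.01, -0.04], 54]]
```

Request:
apply_moves([
  [[0.06,-0.08,0.18],[-0.02,0.01,-0.03],54],
  [[0.06,-0.08,0.19],[-0.02,0.01,-0.04],54],
  [[0.07,-0.07,0.18],[-0.02,0.01,-0.03],54],
  [[0.03,-0.02,0.15],[-0.01,0.01,-0.02],54],
  [[0,0,0],[0,0,0],54],
])

```text
time_s: 26.5
tcp_pos: [0.5791, 0.2621, 0.105]
eef_rot: [-150.2, 0.3, 59.2]
contact_force: [0.3, 0.2, 0.0]
gripper_width: 0.0539
```

```bash
python3 - <<'E'
from seat import *
s,p,R=state(); print(p,s["eef_rot"])
p,R=bar(SB+[0,0,.065],59.2,30,.042); plan(p,R,54,step=.01,ang=4)
E
```

```text
[0.57905266 0.26207167 0.10500131] [-150.19526801    0.29009554   59.19048902]
[[[0.06, -0.01, 0.11], [0.02, 0.03, -0.02], 54]]
```

Request:
apply_moves([
  [[0.06,-0.01,0.11],[0.02,0.03,0],54],
  [[0.02,0,0.0],[0,0,0],54],
  [[0,0,0],[0,0,0],54],
])

```text
time_s: 26.8
tcp_pos: [0.578, 0.2681, 0.1027]
eef_rot: [-150.1, -0.0, 59.2]
contact_force: [0.6, 0.5, -0.3]
gripper_width: 0.054
```

```bash
python3 - <<'E'
from seat import *
s,p,R=state(); print(p,s["eef_rot"])
p,R=bar(SB+[0,0,.065],59.2,30,.011); plan(p,R,54,step=.008,ang=4)
E
```

```text
[0.5780184  0.26809558 0.10271798] [-1.50136834e+02 -4.86667693e-02  5.92290836e+01]
[[[-0.02, 0.01, 0.2], [0.0, 0.0, 0.0], 54], [[-0.01, 0.01, 0.19], [0.01, 0.0, 0.0], 54], [[-0.02, 0.02, 0.2], [0.0, 0.0, 0.0], 54], [[-0.01, 0.01, 0.2], [0.01, 0.0, 0.01], 54]]
```

Request:
apply_moves([
  [[-0.02,0.01,0.2],[0.0,0.0,0.0],54],
  [[-0.01,0.01,0.19],[0.01,0.0,0.0],54],
  [[-0.02,0.02,0.2],[0.0,0.0,0.0],54],
  [[-0.01,0.01,0.12],[0.01,0.0,0.01],54],
  [[0,0,0],[0,0,0],54],
])

```text
time_s: 27.3
tcp_pos: [0.5652, 0.2722, 0.0744]
eef_rot: [-149.9, 0.0, 59.1]
contact_force: [0.4, -0.6, 0.3]
gripper_width: 0.0542
```

```bash
python3 - <<'E'
from seat import *
s,p,R=state(); print(p,s["contact_force"])
p,R=bar(SB+[0,0,.065],59.2,30,.011); plan(p,R,54,step=.008,ang=4)
E
```

```text
[0.56517197 0.27216629 0.07444301] [ 0.39338901 -0.55566008  0.27092983]
[[[0.02, -0.02, 0.01], [-0.01, 0.0, -0.01], 54]]
```

Request:
apply_moves([
  [[0.02,-0.02,0],[0,0,0],54],
  [[0,0,0],[0,0,0],35],
  [[0,0,0],[0,0,0],35],
  [[0,0,0],[0,0,0],35],
  [[0,0,0],[0,0,0],35],
])

```text
time_s: 27.8
tcp_pos: [0.5652, 0.2734, 0.075]
eef_rot: [-149.9, 0.0, 59.1]
contact_force: [0.3, -0.1, -2.1]
gripper_width: 0.0397
```

Request:
apply_moves([
  [[0,-0.12,-0.2],[0,0,0],35],
  [[0,-0.3,-0.52],[0,0,0],35],
  [[0,-0.3,-0.52],[0,0,0],35],
  [[0,-0.1,-0.2],[0,0,0],35],
])

```text
time_s: 28.2
tcp_pos: [0.5649, 0.2722, 0.1418]
eef_rot: [-149.9, 0.3, 59.0]
contact_force: [-0.2, 0.0, -2.4]
gripper_width: 0.0396
```

```bash
python3 - <<'E'
from seat import *
s,p,R=state(); print(p)
p,R=bar(SB+[0,0,.12],59.2,-30,.011); plan(p,R,35)
E
```

```text
[0.56488023 0.27223766 0.14178524]
[[[0.0, -0.01, 0.05], [-0.94, 0.0, 0.0], 35], [[0.0, -0.02, 0.05], [-0.94, 0.01, 0.0], 35], [[0.01, -0.03, 0.05], [-0.94, 0.0, -0.01], 35], [[0.0, -0.03, 0.04], [-0.94, 0.01, 0.0], 35], [[0.0, -0.03, 0.04], [-0.94, 0.0, 0.0], 35]]
[[[0.0, -0.04, 0.03], [-0.94, 0.01, 0.0], 35], [[0.01, -0.05, 0.03], [-0.94, 0.0, -0.01], 35], [[0.0, -0.05, 0.02], [-0.94, 0.01, 0.0], 35]]
```

Request:
apply_moves([
  [[0.0,-0.02,0.0],[-0.94,0.0,0.0],35],
  [[0.0,-0.03,0.0],[-0.94,0.01,0.0],35],
  [[0.01,-0.04,0.0],[-0.94,0.0,0],35],
  [[0.0,-0.05,0.04],[-0.94,0.01,0.0],35],
  [[0.0,-0.05,0.04],[-0.94,0.0,0.0],35],
])

```text
time_s: 28.7
tcp_pos: [0.5645, 0.2757, 0.1418]
eef_rot: [171.4, -0.5, 58.7]
contact_force: [0.9, -2.6, -2.4]
gripper_width: 0.0396
```

Request:
apply_moves([
  [[0.0,-0.06,0.03],[-0.94,0.01,0.0],35],
  [[0.0,-0.06,0.03],[-0.94,0.0,0],35],
  [[0.0,-0.05,0.02],[-0.6,0.01,0.0],35],
  [[0,0,0],[-0.2,0,0],35],
  [[0,0,0],[0,0,0],35],
])

```text
time_s: 29.2
tcp_pos: [0.5555, 0.2785, 0.1372]
eef_rot: [151.4, -0.4, 59.1]
contact_force: [0.5, -0.8, -2.7]
gripper_width: 0.0396
```

```bash
python3 - <<'E'
from seat import *
s,p,R=state(); print(p+R.apply([0,0,1])*.0114,SB,s["eef_rot"])
p,R=bar(SB+[0,0,.095],59.2,-30,.0114); plan(p,R,35,step=.01,ang=4)
E
```

```text
[0.56023126 0.2757942  0.12721574] [0.56002951 0.27595227 0.        ] [151.39556137  -0.44582829  59.13706568]
[[[0.0, -0.1, 0.18], [-0.04, -0.01, -0.01], 35], [[0.0, -0.1, 0.17], [-0.05, -0.01, -0.01], 35], [[0.0, -0.1, 0.18], [-0.04, -0.01, -0.01], 35], [[0.0, -0.1, 0.17], [-0.04, -0.01, 0.0], 35]]
```

Request:
apply_moves([
  [[0.0,-0.1,0.18],[-0.06,-0.02,-0.01],35],
  [[0.0,-0.1,0.17],[-0.05,-0.02,-0.01],35],
  [[0.0,-0.1,0.18],[-0.04,-0.01,-0.01],35],
  [[0.0,-0.06,0.1],[-0.02,-0.01,0.0],35],
  [[0,0,0],[0,0,0],35],
])

```text
time_s: 29.7
tcp_pos: [0.5567, 0.2787, 0.1084]
eef_rot: [150.3, -0.1, 58.9]
contact_force: [0.0, -0.2, -3.3]
gripper_width: 0.0394
```

Request:
apply_moves([
  [[0,0,0],[0,0,0],35],
])

```text
time_s: 29.8
tcp_pos: [0.5571, 0.2786, 0.1086]
eef_rot: [150.3, -0.1, 58.9]
contact_force: [-0.9, -0.7, -3.1]
gripper_width: 0.0394
```

```bash
python3 - <<'E'
from seat import *
s,p,R=state(); print(p+R.apply([0,0,1])*.0114,SB,s["eef_rot"])
p,R=bar(SB+[0,0,.081],59.2,-30,.0114); plan(p,R,35,step=.008,ang=4)
E
```

```text
[0.56195311 0.27571096 0.09872418] [0.56002951 0.27595227 0.        ] [ 1.50307962e+02 -7.94273994e-02  5.88870609e+01]
[[[-0.01, -0.09, 0.12], [-0.01, 0.0, -0.01], 35], [[0.0, -0.08, 0.12], [-0.02, 0.01, -0.02], 35], [[-0.01, -0.09, 0.12], [-0.01, 0.0, -0.01], 35]]
```

Request:
apply_moves([
  [[-0.01,-0.1,0.12],[-0.02,0.0,-0.02],35],
  [[0.0,-0.08,0.12],[-0.02,0,-0.02],35],
  [[-0.01,-0.08,0.11],[-0.01,0.0,0],35],
  [[0,0,0],[0,0,0],35],
  [[0,0,0],[0,0,0],35],
])

```text
time_s: 30.3
tcp_pos: [0.5552, 0.2794, 0.0906]
eef_rot: [149.9, 0.0, 59.2]
contact_force: [0.3, 0.4, -2.8]
gripper_width: 0.0394
```

```bash
python3 - <<'E'
from seat import *
s,p,R=state(); print(p+R.apply([0,0,1])*.0114,SB,s["eef_rot"])
p,R=bar(SB+[0,0,.0665],59.2,-30,.0114); plan(p,R,35,step=.008,ang=4)
E
```

```text
[0.56008679 0.27651009 0.08073472] [0.56002951 0.27595227 0.        ] [1.49904968e+02 7.72398297e-03 5.91827624e+01]
[[[-0.01, -0.09, 0.16], [0.01, 0.0, 0.0], 35], [[0.0, -0.08, 0.15], [0.0, 0.0, 0.0], 35]]
```

Request:
apply_moves([
  [[-0.01,-0.09,0.16],[0,0.0,0.0],35],
  [[0.0,-0.08,0.15],[0.0,0.0,0.0],35],
  [[0,0,0],[0,0,0],35],
  [[0,-0.01,0.03],[0,0,0],35],
  [[0,0,0],[0,0,0],35],
])

```text
time_s: 30.8
tcp_pos: [0.556, 0.2793, 0.0758]
eef_rot: [149.9, -0.1, 59.2]
contact_force: [0.6, -0.6, -2.8]
gripper_width: 0.0397
```

```bash
python3 - <<'E'
from seat import *
s,p,R=state(); print(p+R.apply([0,0,1])*.0114,SB,s["eef_rot"],s["contact_force"])
E
```

```text
[0.56092411 0.27634628 0.06593547] [0.56002951 0.27595227 0.        ] [ 1.49886522e+02 -6.57355963e-02  5.91900876e+01] [ 0.64000622 -0.64157103 -2.84827804]
```

Request:
apply_moves([
  [[0,-0.01,0.03],[0,0,0],35],
  [[0,0,0],[0,0,0],35],
  [[0,0,0],[0,0,0],46],
  [[0,0,0],[0,0,0],54],
  [[0,0,0],[0,0,0],54],
])

```text
time_s: 31.3
tcp_pos: [0.5572, 0.2805, 0.0769]
eef_rot: [149.8, -0.3, 59.2]
contact_force: [0.2, 0.2, 1.3]
gripper_width: 0.0525
```

Request:
apply_moves([
  [[0,0,-0.25],[0,0,0],54],
  [[0,0,-0.6],[0,0,0],54],
  [[0,0,-0.8],[0,0,0],54],
  [[0,0,-0.8],[0,0,0],54],
  [[0,0,-0.6],[0,0,0],54],
])

```text
time_s: 31.8
tcp_pos: [0.5026, 0.3094, 0.1828]
eef_rot: [149.9, 0.1, 59.0]
contact_force: [1.1, 0.6, 0.2]
gripper_width: 0.0542
```

```bash

python3 chk.py 15 .560 .276 .065 59.2; python3 find.py 16
```

```text
top 119 [679.4 207.8] [104.3  13.8] rect 85.6 axis 83.7 z 0.0104
top 356 [621.1 -97. ] [59.1 55.8] rect 16.1 axis 20.7 z 0.0258
top 412 [529.8 249.6] [ 49.5 113.6] rect 60.2 axis 158.3 z 0.0554
top 204 [ 475.7 -107.3] [107.1  22.5] rect 89.0 axis 88.9 z 0.0103
top 328 [396.6 107.4] [45.6 44.3] rect 55.2 axis 107.9 z 0.0227
top 165 [ 347.  -197.1] [96.2 24.6] rect 9.1 axis 9.4 z 0.0095
scene 591 [531.5 247.2] [ 45.6 115.3] rect 59.8 axis 159.7 z 0.0558
scene 282 [397.9 106.7] [43.8 47.8] rect 41.5 axis 132.5 z 0.0226
scene 138 [682.1 207.5] [105.   14.6] rect 86.6 axis 86.5 z 0.0093
scene 191 [ 346.9 -197.8] [97.1 24.4] rect 10.9 axis 11.7 z 0.0088
scene 232 [ 477.9 -105.9] [109.9  24.6] rect 89.8 axis 89.7 z 0.0091
scene 499 [623.6 -97.8] [60.5 58. ] rect 16.6 axis 29.0 z 0.0245
scene 291 [ 625.1 -190.3] [109.8  24.3] rect 10.8 axis 11.1 z 0.0087
```

View pics/chk15.png

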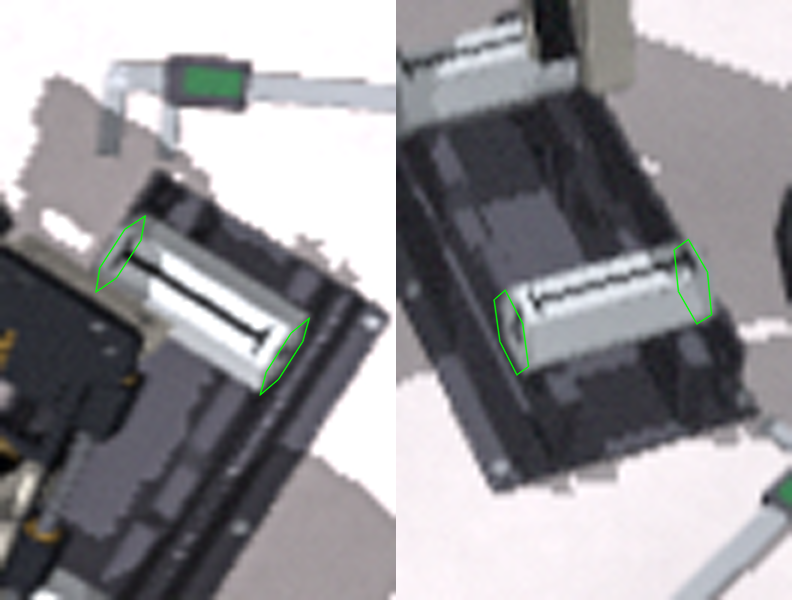

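Both bars are seated with their marks up, and the overlays match in both views. Before reaching for the strip, the candidates in the top view are grey (505,270), orange (464,342) and yellow (509,411). Grey fits because orange and yellow are excluded, and I'll confirm it in a crop.

```bash
python3 - <<'E'
from seat import *
from h import *
p,R=np.array([.6242,-.1898,.11]),toolR(11,0); plan(p,R,40)
c=load("top",16); u,v=project(c,[.6,-.14,.01])[0].astype(int)
cv2.imwrite("pics/strip16.png",cv2.resize(c["img"][v-40:v+40,u-50:u+50],(750,600),interpolation=cv2.INTER_CUBIC))
E
```

```text
[[[-0.61, 0.46, 0.41], [0.24, -0.1, 0.39], 40], [[-0.58, 0.5, 0.39], [0.23, -0.11, 0.39], 40], [[-0.54, 0.55, 0.39], [0.24, -0.1, 0.39], 40], [[-0.5, 0.59, 0.38], [0.24, -0.11, 0.39], 40], [[-0.47, 0.63, 0.37], [0.23, -0.1, 0.39], 40]]
[[[-0.43, 0.66, 0.35], [0.24, -0.11, 0.39], 40], [[-0.38, 0.7, 0.33], [0.24, -0.1, 0.4], 40], [[-0.34, 0.73, 0.32], [0.23, -0.1, 0.39], 40], [[-0.3, 0.76, 0.29], [0.24, -0.11, 0.39], 40], [[-0.25, 0.78, 0.28], [0.24, -0.1, 0.39], 40]]
[[[-0.2, 0.8, 0.25], [0.23, -0.11, 0.39], 40], [[-0.15, 0.82, 0.22], [0.24, -0.1, 0.39], 40], [[-0.11, 0.83, 0.21], [0.23, -0.11, 0.39], 40], [[-0.06, 0.85, 0.17], [0.24, -0.1, 0.39], 40], [[-0.01, 0.85, 0.15], [0.24, -0.1, 0.39], 40]]
```

View pics/strip16.png

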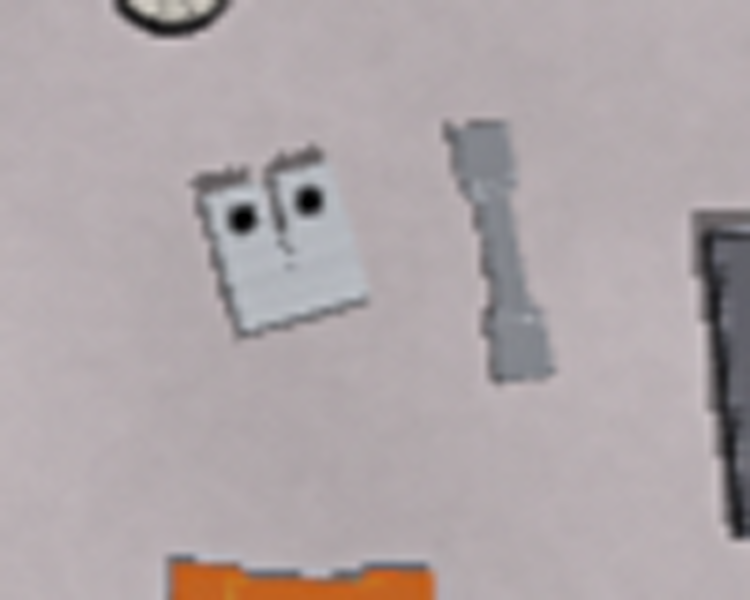

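The crop confirms the grey dog-bone at (500,250) and the block at (280,240), with its slot facing up (world +x).

Request:
apply_moves([
  [[-0.61,0.46,0.3],[0.24,-0.1,0.39],40],
  [[-0.58,0.5,0.3],[0.23,-0.11,0.39],40],
  [[-0.54,0.55,0.39],[0.24,-0.1,0.39],40],
  [[-0.5,0.59,0.38],[0.24,-0.11,0.39],40],
  [[-0.47,0.63,0.37],[0.23,-0.1,0.39],40],
])

```text
time_s: 32.5
tcp_pos: [0.5402, 0.14, 0.1597]
eef_rot: [159.9, -2.5, 42.9]
contact_force: [0.7, 0.2, 0.7]
gripper_width: 0.0405
```

Request:
apply_moves([
  [[-0.43,0.66,0.35],[0.24,-0.11,0.39],40],
  [[-0.38,0.7,0.33],[0.24,-0.1,0.4],40],
  [[-0.34,0.73,0.32],[0.23,-0.1,0.39],40],
  [[-0.3,0.76,0.29],[0.24,-0.11,0.39],40],
  [[-0.25,0.78,0.28],[0.24,-0.1,0.39],40],
])

```text
time_s: 33.0
tcp_pos: [0.5768, -0.0392, 0.1296]
eef_rot: [170.5, -2.1, 25.7]
contact_force: [0.8, 0.2, -0.1]
gripper_width: 0.0397
```

Request:
apply_moves([
  [[-0.2,0.8,0.25],[0.23,-0.11,0.39],40],
  [[-0.15,0.82,0.22],[0.24,-0.1,0.39],40],
  [[-0.11,0.83,0.21],[0.23,-0.11,0.39],40],
  [[-0.05,0.6,0.15],[0.24,-0.1,0.39],40],
  [[0,0.4,0.1],[0.2,-0.1,0.3],40],
])

```text
time_s: 33.5
tcp_pos: [0.603, -0.1923, 0.0987]
eef_rot: [-179.8, 1.6, 9.4]
contact_force: [-0.2, 0.1, -0.4]
gripper_width: 0.0399
```

```bash
python3 - <<'E'
from seat import *
s,p,R=state(); print(p,s["eef_rot"])
p,R=np.array([.6242,-.1898,.07]),toolR(11,0); plan(p,R,40,step=.02,ang=5)
E
```

```text
[ 0.6030393  -0.1923414   0.09869381] [-179.75051382    1.56478252    9.41770962]
[[[0.28, 0.01, 0.35], [-0.02, 0.1, -0.1], 40], [[0.27, 0.02, 0.36], [-0.01, 0.1, -0.1], 40]]
```

Request:
apply_moves([
  [[0.28,0.01,0.25],[-0.02,0.1,-0.1],40],
  [[0.27,0.02,0.3],[-0.01,0.1,-0.1],40],
  [[0,0,0],[0,0,0],40],
  [[0,0,0],[0,0,0],40],
])

```text
time_s: 33.9
tcp_pos: [0.6217, -0.1964, 0.0688]
eef_rot: [-179.9, 0.4, 10.5]
contact_force: [0.1, 0.2, -0.7]
gripper_width: 0.0401
```

```bash
python3 - <<'E'
from seat import *
s,p,R=state(); print(p,s["eef_rot"])
p,R=np.array([.6242,-.1898,.035]),toolR(11,0); plan(p,R,36,step=.012,ang=5)
E
python3 find.py 17 | grep -E "scene"
```

```text
[ 0.62173114 -0.19640967  0.06880889] [-179.94508881    0.43815351   10.48530054]
[[[0.03, -0.05, 0.28], [0.0, 0.02, -0.02], 36], [[0.03, -0.05, 0.28], [0.0, 0.02, -0.02], 36], [[0.04, -0.05, 0.28], [-0.01, 0.01, -0.02], 36]]
scene 491 [544.  232.8] [32.5 77.5] rect 58.5 axis 168.0 z 0.0557
scene 138 [682.1 207.3] [105.5  15.1] rect 86.2 axis 86.2 z 0.0088
scene 192 [ 347.2 -198.4] [97.8 25.3] rect 10.4 axis 11.4 z 0.0086
scene 348 [630.2 -95. ] [46.6 56.6] rect 19.7 axis 109.5 z 0.0246
scene 138 [ 654.4 -183.9] [50.8 25.2] rect 7.3 axis 10.7 z 0.0087
```

Request:
apply_moves([
  [[0.03,-0.06,0.28],[0.0,0.02,-0.02],36],
  [[0.03,-0.05,0.26],[0.0,0.02,-0.02],36],
  [[0.02,-0.05,0.2],[0,0.01,-0.02],36],
  [[0,0,0],[0,0,0],36],
  [[0,0,0],[0,0,0],36],
])

```text
time_s: 34.5
tcp_pos: [0.6238, -0.1869, 0.0386]
eef_rot: [-180.0, -0.1, 11.2]
contact_force: [0.6, -0.4, 1.0]
gripper_width: 0.0361
```

```bash
python3 - <<'E'
from seat import *
s,p,R=state(); print(p,s["eef_rot"])
p,R=np.array([.6242,-.1898,.019]),toolR(11,0); plan(p,R,36,step=.008,ang=5)
E
```

```text
[ 0.6238087  -0.18692669  0.03864507] [-1.79972223e+02 -1.29491656e-01  1.11657305e+01]
[[[0.0, 0.02, 0.16], [0.0, -0.01, 0.01], 36], [[0.0, 0.03, 0.17], [0.0, 0.0, 0.0], 36], [[0.0, 0.02, 0.16], [0.0, -0.01, 0.01], 36]]
```

Request:
apply_moves([
  [[0.0,0.03,0.16],[0.0,-0.01,0.01],36],
  [[0.0,0.03,0.16],[0.0,0.0,0.0],36],
  [[0.0,0.02,0.1],[0.0,0,0],36],
  [[0,0,0],[0,0,0],36],
  [[0,0,0],[0,0,0],36],
])

```text
time_s: 35.0
tcp_pos: [0.6249, -0.1906, 0.0207]
eef_rot: [-180.0, -0.1, 11.1]
contact_force: [-0.0, -0.1, 0.2]
gripper_width: 0.0361
```

Request:
apply_moves([
  [[0,-0.02,0.04],[0,0,0],36],
  [[0,0,0],[0,0,0],5],
  [[0,0,0],[0,0,0],5],
  [[0,0,0],[0,0,0],5],
  [[0,0,0],[0,0,0],5],
], squeeze=50)

```text
time_s: 35.5
tcp_pos: [0.625, -0.1898, 0.0195]
eef_rot: [-180.0, -0.1, 11.1]
contact_force: [-0.6, 0.1, -0.8]
gripper_width: 0.0129
```

Request:
apply_moves([
  [[0,0,-0.2],[0,0,0],5],
  [[0,0,-0.6],[0,0,0],5],
  [[0,0,-0.8],[0,0,0],5],
  [[0,0,-0.4],[0,0,0],5],
  [[0,0,0],[0,0,0],5],
])

```text
time_s: 36.0
tcp_pos: [0.6237, -0.1898, 0.1027]
eef_rot: [-180.0, 0.0, 11.1]
contact_force: [0.1, -0.1, -2.0]
gripper_width: 0.0127
```

```bash
python3 - <<'E'
from seat import *
from h import *
s,p,R=state(); print(p,s["eef_rot"])
p,R=np.array([.5765,-.3651,.10]),toolR(-84,0); plan(p,R,5,ang=7)
ims=[]
for n in("scene","top"):
    c=snap(n,18); u,v=project(c,[.62,-.19,.09])[0].astype(int)
    ims.append(cv2.resize(c["img"][v-40:v+40,u-27:u+27],(400,592),interpolation=cv2.INTER_CUBIC))
cv2.imwrite("pics/strip18.png",np.hstack(ims))
E
```

```text
[ 0.62369903 -0.18977754  0.10272054] [-1.79955444e+02  4.73713018e-02  1.10546718e+01]
[[[-0.14, 0.29, 0.0], [0.0, 0.0, 0.85], 5], [[-0.11, 0.31, 0.01], [0.0, 0.0, 0.85], 5], [[-0.07, 0.31, 0.0], [0.0, 0.0, 0.85], 5], [[-0.03, 0.33, 0.01], [0.0, 0.0, 0.84], 5], [[0.0, 0.32, 0.0], [0.0, 0.0, 0.85], 5]]
[[[0.05, 0.32, 0.01], [0.0, 0.0, 0.85], 5], [[0.08, 0.32, 0.0], [0.0, 0.0, 0.85], 5], [[0.12, 0.3, 0.01], [0.0, 0.0, 0.85], 5], [[0.15, 0.28, 0.0], [0.0, 0.0, 0.85], 5], [[0.19, 0.27, 0.01], [0.0, 0.01, 0.85], 5]]
[[[0.21, 0.24, 0.0], [0.0, 0.0, 0.85], 5], [[0.25, 0.22, 0.01], [0.0, 0.0, 0.84], 5], [[0.26, 0.18, 0.0], [0.0, 0.0, 0.85], 5], [[0.29, 0.15, 0.01], [0.0, 0.0, 0.85], 5]]
```

View pics/strip18.png

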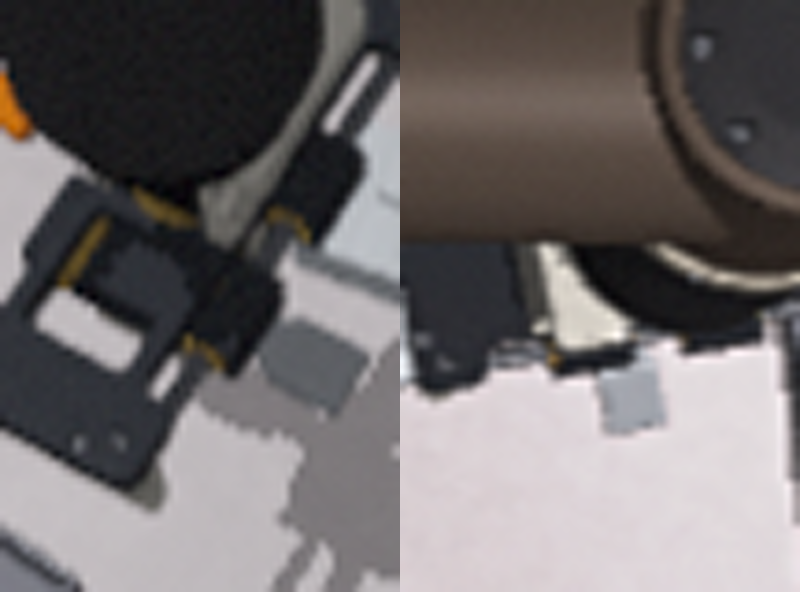

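Request:
apply_moves([
  [[-0.14,0.29,0.0],[0.0,0.0,0.85],5],
  [[-0.11,0.31,0.01],[0.0,0.0,0.85],5],
  [[-0.07,0.31,0.0],[0.0,0.0,0.85],5],
  [[-0.03,0.33,0.01],[0.0,0.0,0.84],5],
  [[0.0,0.32,0.0],[0.0,0.0,0.85],5],
])

```text
time_s: 36.6
tcp_pos: [0.6009, -0.2514, 0.0918]
eef_rot: [179.9, 0.8, -24.0]
contact_force: [-0.1, 0.6, -1.8]
gripper_width: 0.0129
```

Request:
apply_moves([
  [[0.05,0.32,0.01],[0.0,0.0,0.85],5],
  [[0.08,0.32,0.0],[0.0,0.0,0.85],5],
  [[0.12,0.3,0.01],[0.0,0.0,0.85],5],
  [[0.15,0.28,0.0],[0.0,0.0,0.85],5],
  [[0.19,0.27,0.01],[0.0,0.01,0.85],5],
])

```text
time_s: 37.1
tcp_pos: [0.5766, -0.3147, 0.0812]
eef_rot: [178.9, 1.1, -59.5]
contact_force: [-0.6, 0.1, -0.7]
gripper_width: 0.0129
```

Request:
apply_moves([
  [[0.21,0.24,0.0],[0.0,0.0,0.85],5],
  [[0.25,0.22,0.01],[0.0,0.0,0.84],5],
  [[0.2,0.15,0.0],[0.0,0.0,0.7],5],
  [[0.15,0.08,0.01],[0.0,0.0,0.4],5],
  [[0,0,0],[0,0,0],5],
])

```text
time_s: 37.6
tcp_pos: [0.5566, -0.3566, 0.0708]
eef_rot: [177.8, 0.9, -83.2]
contact_force: [-0.7, 0.1, -1.5]
gripper_width: 0.0128
```

```bash
python3 - <<'E'
from seat import *
s,p,R=state(); print(p,s["eef_rot"],s["gripper_width"])
p,R=np.array([.5765,-.3651,.07]),toolR(-84,0); plan(p,R,5,step=.012,ang=4)
E
```

```text
[ 0.55657357 -0.35659159  0.07083754] [177.79318622   0.93494285 -83.16602882] 0.012812966967317978
[[[0.14, -0.23, 0.0], [0.14, 0.06, 0.05], 5], [[0.13, -0.24, 0.0], [0.14, 0.05, 0.06], 5]]
```

Request:
apply_moves([
  [[0.14,-0.23,-0.05],[0.14,0.06,0.05],5],
  [[0.13,-0.24,0.0],[0.14,0.05,0.06],5],
  [[0,0,0],[0,0,0],5],
  [[0,0,0],[0,0,0],5],
])

```text
time_s: 38.0
tcp_pos: [0.5779, -0.3646, 0.0697]
eef_rot: [-179.9, 0.1, -83.8]
contact_force: [-0.4, -0.6, -1.0]
gripper_width: 0.0128
```

```bash
python3 - <<'E'
from seat import *
from h import *
s,p,R=state(); print(p,s["eef_rot"],s["gripper_width"])
p,R=np.array([.5765,-.3651,.045]),toolR(-84,0); plan(p,R,5,step=.012,ang=4)
c=snap("scene",19); u,v=project(c,[.5765,-.365,.05])[0].astype(int)
cv2.imwrite("pics/strip19.png",cv2.resize(c["img"][v-40:v+40,u-50:u+50],(750,600),interpolation=cv2.INTER_CUBIC))
E
```

```text
[ 0.57790615 -0.36462908  0.06971256] [-1.79932295e+02  5.23547226e-02 -8.38192516e+01] 0.012793012987899467
[[[0.0, 0.01, 0.21], [0.0, 0.0, 0.01], 5], [[0.01, 0.01, 0.2], [-0.01, 0.0, 0.01], 5], [[0.0, 0.02, 0.21], [0.0, 0.01, 0.0], 5]]
```

View pics/strip19.png

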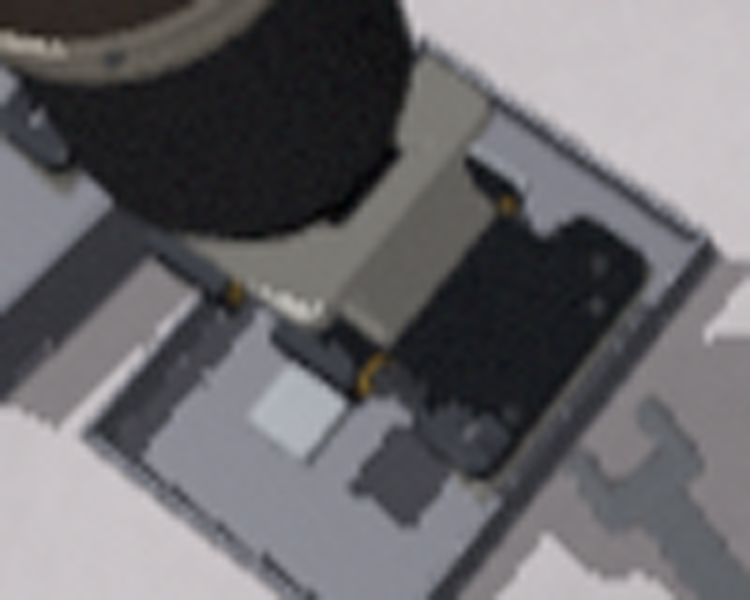

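Request:
apply_moves([
  [[0.0,0.01,0.21],[0.0,0.0,0.01],5],
  [[0.01,0.01,0.2],[0,0.0,0.01],5],
  [[0.0,0.02,0.18],[0.0,0,0.0],5],
  [[0,0,0.1],[0,0,0],5],
  [[0,0,0],[0,0,0],5],
])

```text
time_s: 38.55
tcp_pos: [0.5757, -0.3644, 0.0392]
eef_rot: [-180.0, 0.1, -83.9]
contact_force: [0.1, -0.7, -0.4]
gripper_width: 0.013
```

```bash
python3 - <<'E'
from seat import *
s,p,R=state(); print(p,s["eef_rot"],s["contact_force"])
p,R=np.array([.5765,-.3651,.023]),toolR(-84,0); plan(p,R,5,step=.007,ang=4)
E
```

```text
[ 0.57572955 -0.36437397  0.03924503] [-1.79985043e+02  9.02061699e-02 -8.39301986e+01] [ 0.09993315 -0.74763362 -0.44358295]
[[[0.01, -0.01, 0.14], [0.0, 0.0, 0.0], 5], [[0.0, 0.0, 0.13], [0.0, 0.01, 0.01], 5], [[0.01, -0.01, 0.14], [0.0, 0.0, 0.0], 5]]
```

Request:
apply_moves([
  [[0.01,-0.01,0.14],[0.0,0.0,0.0],5],
  [[0.0,0.0,0.13],[0.0,0,0],5],
  [[0.01,-0.01,0.11],[0.0,0.0,0.0],5],
  [[0,0,0],[0,0,0],5],
  [[0,0,0],[0,0,0],5],
])

```text
time_s: 39.05
tcp_pos: [0.5769, -0.3653, 0.0227]
eef_rot: [-180.0, 0.1, -83.9]
contact_force: [0.5, 0.1, -1.1]
gripper_width: 0.0129
```

Request:
apply_moves([
  [[0,0,0],[0,0,0],18],
  [[0,0,0],[0,0,0],34],
  [[0,0,0],[0,0,0],34],
  [[0,0,-0.2],[0,0,0],34],
  [[0,0,-0.6],[0,0,0],34],
])

```text
time_s: 39.55
tcp_pos: [0.5756, -0.3649, 0.0539]
eef_rot: [179.8, 0.2, -83.9]
contact_force: [0.9, -1.3, 0.2]
gripper_width: 0.0333
```

Request:
apply_moves([
  [[0,0,-0.9],[0,0,0],60],
  [[0,0,-0.6],[0,0,0],76],
  [[0,0,0],[0,0,0],76],
])

```text
time_s: 39.85
tcp_pos: [0.5775, -0.366, 0.1214]
eef_rot: [-179.9, -0.0, -83.9]
contact_force: [-0.1, -0.6, -0.0]
gripper_width: 0.0527
```

```bash
python3 - <<'E'
from seat import *
from h import *
s,p,R=state(); print(p,s["eef_rot"])
p,R=np.array([.6223,-.0972,.11]),toolR(16.5,0); plan(p,R,76,ang=7)
c=snap("scene",20); u,v=project(c,[.5765,-.365,.01])[0].astype(int)
cv2.imwrite("pics/strip20.png",cv2.resize(c["img"][v-40:v+40,u-50:u+50],(750,600),interpolation=cv2.INTER_CUBIC))
E
python3 find.py 21 | grep scene
```

```text
[ 0.57746084 -0.36602088  0.12140022] [-1.79908140e+02 -2.00677332e-02 -8.38827710e+01]
[[[-0.44, -0.12, 0.02], [0.0, 0.0, -0.84], 76], [[-0.42, -0.17, 0.02], [0.0, 0.0, -0.83], 76], [[-0.39, -0.22, 0.02], [0.0, 0.0, -0.84], 76], [[-0.37, -0.27, 0.02], [0.0, 0.0, -0.84], 76], [[-0.34, -0.31, 0.02], [0.0, 0.0, -0.83], 76]]
[[[-0.3, -0.34, 0.01], [0.0, -0.01, -0.84], 76], [[-0.25, -0.37, 0.02], [0.0, 0.0, -0.84], 76], [[-0.21, -0.41, 0.02], [0.0, 0.0, -0.83], 76], [[-0.16, -0.42, 0.02], [0.0, 0.0, -0.84], 76], [[-0.12, -0.44, 0.02], [0.0, 0.0, -0.84], 76]]
[[[-0.05, -0.45, 0.02], [0.0, 0.0, -0.83], 76], [[-0.01, -0.46, 0.02], [0.0, 0.0, -0.84], 76], [[0.05, -0.45, 0.02], [0.0, 0.0, -0.83], 76], [[0.09, -0.44, 0.02], [0.0, 0.0, -0.84], 76], [[0.15, -0.43, 0.02], [0.0, -0.01, -0.84], 76]]
scene 570 [527.7 242. ] [ 32.7 115.9] rect 60.3 axis 160.0 z 0.0564
scene 142 [682.6 206.2] [107.2  14.4] rect 85.6 axis 85.5 z 0.0093
scene 222 [ 478.3 -106.2] [109.   26.1] rect 90.0 axis 89.7 z 0.0086
scene 499 [623.5 -97.4] [61.3 56.7] rect 18.2 axis 38.4 z 0.0249
```

View pics/strip20.png

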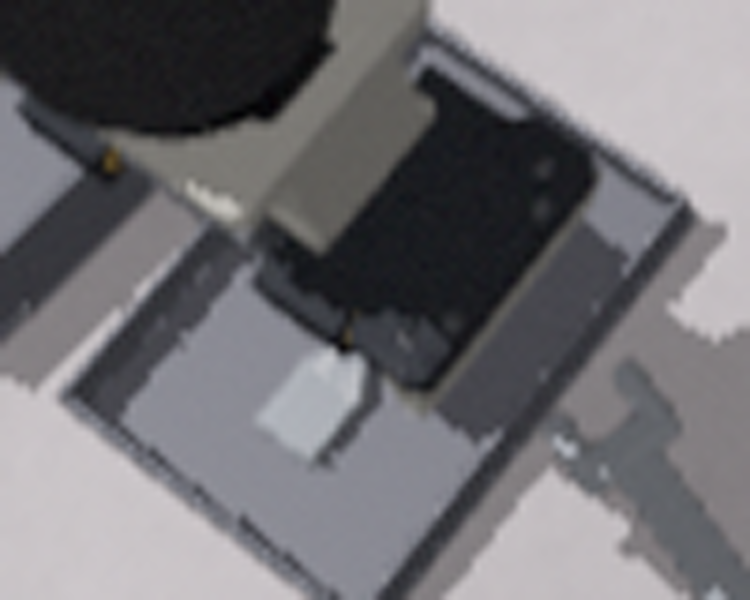

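The strip lies in the tray. The block hasn't moved, so I'll go to it.

Request:
apply_moves([
  [[-0.44,-0.12,0.0],[0.0,0.0,-0.84],76],
  [[-0.42,-0.17,0],[0.0,0.0,-0.83],76],
  [[-0.39,-0.22,0],[0.0,0.0,-0.84],76],
  [[-0.37,-0.27,0],[0.0,0.0,-0.84],76],
  [[-0.34,-0.31,0],[0.0,0.0,-0.83],76],
])

```text
time_s: 40.5
tcp_pos: [0.5856, -0.2734, 0.1097]
eef_rot: [179.6, 0.8, -49.6]
contact_force: [0.8, -0.3, 0.8]
gripper_width: 0.0761
```

Request:
apply_moves([
  [[-0.3,-0.34,0],[0.0,-0.01,-0.84],76],
  [[-0.25,-0.37,0],[0.0,0.0,-0.84],76],
  [[-0.21,-0.41,0],[0.0,0.0,-0.83],76],
  [[-0.16,-0.42,0],[0.0,0.0,-0.84],76],
  [[-0.12,-0.44,0],[0.0,0.0,-0.84],76],
])

```text
time_s: 41.0
tcp_pos: [0.5937, -0.1791, 0.1025]
eef_rot: [-179.9, 1.8, -14.7]
contact_force: [-0.2, -0.6, -0.0]
gripper_width: 0.076
```

Request:
apply_moves([
  [[-0.05,-0.45,0],[0.0,0.0,-0.83],76],
  [[-0.01,-0.46,0],[0.0,0.0,-0.84],76],
  [[0.05,-0.4,0],[0.0,0.0,-0.7],76],
  [[0.05,-0.3,0.02],[0.0,0.0,-0.5],76],
  [[0,0,0],[0,0,0],76],
])

```text
time_s: 41.5
tcp_pos: [0.5975, -0.1101, 0.0949]
eef_rot: [-179.1, 2.3, 9.5]
contact_force: [0.6, 0.1, -0.4]
gripper_width: 0.0758
```

```bash
python3 find.py 22 |grep -E "62[0-9]\."; python3 - <<'E'
from seat import *
s,p,R=state(); print(p,s["eef_rot"])
p,R=np.array([.6223,-.0972,.08]),toolR(16.5,0); plan(p,R,76,step=.02,ang=5)
E
```

```text
scene 473 [623.8 -97.2] [60.1 57.3] rect 17.3 axis 134.5 z 0.0246
[ 0.59750827 -0.11121944  0.09511673] [-179.11874038    2.27076475    9.29745672]
[[[0.34, -0.12, 0.18], [-0.06, 0.14, -0.45], 76], [[0.35, -0.1, 0.18], [-0.07, 0.14, -0.45], 76]]
```

Request:
apply_moves([
  [[0.34,-0.12,0.18],[-0.06,0.14,-0.45],76],
  [[0.35,-0.1,0.18],[-0.07,0.14,-0.45],76],
  [[0,0,0],[0,0,0],76],
  [[0,0,0],[0,0,0],76],
])

```text
time_s: 42.0
tcp_pos: [0.6217, -0.0998, 0.0782]
eef_rot: [180.0, 0.1, 16.1]
contact_force: [-0.2, 0.4, -0.4]
gripper_width: 0.0759
```

```bash
python3 - <<'E'
from seat import *
s,p,R=state(); print(p,s["eef_rot"])
p,R=np.array([.6223,-.0972,.055]),toolR(16.8,0); plan(p,R,76,step=.012,ang=5)
E
```

```text
[ 0.6216606  -0.0998177   0.07823612] [1.79966795e+02 9.25226961e-02 1.61290648e+01]
[[[0.02, -0.03, 0.29], [0.0, 0.01, -0.04], 76], [[0.01, -0.03, 0.29], [0.0, 0.0, -0.04], 76]]
```

Request:
apply_moves([
  [[0.02,-0.03,0.26],[0.0,0.01,-0.04],76],
  [[0.01,-0.03,0.26],[0.0,0.0,-0.04],76],
  [[0,0,0],[0,0,0],76],
  [[0,0,0],[0,0,0],76],
])

```text
time_s: 42.4
tcp_pos: [0.6208, -0.0988, 0.0556]
eef_rot: [-180.0, 0.1, 16.5]
contact_force: [0.1, 0.0, -0.1]
gripper_width: 0.0761
```

```bash
python3 - <<'E'
from seat import *
s,p,R=state(); print(p,s["eef_rot"])
p,R=np.array([.6223,-.0972,.024]),toolR(16.8,0); plan(p,R,76,step=.009,ang=5)
E
```

```text
[ 0.62082921 -0.0987575   0.05560649] [-1.79996354e+02  1.00425532e-01  1.64690363e+01]
[[[0.01, -0.01, 0.2], [0.0, 0.0, -0.01], 76], [[0.01, 0.0, 0.2], [0.0, 0.01, -0.01], 76], [[0.02, -0.01, 0.19], [0.0, 0.0, -0.01], 76], [[0.01, -0.01, 0.2], [0.0, 0.0, -0.01], 76]]
```

Request:
apply_moves([
  [[0.01,-0.01,0.2],[0.0,0.0,-0.01],76],
  [[0.01,0.0,0.2],[0.0,0,-0.01],76],
  [[0.02,-0.01,0.19],[0.0,0.0,-0.01],76],
  [[0.01,-0.01,0.15],[0.0,0.0,-0.01],76],
  [[0,0,0],[0,0,0],76],
])

```text
time_s: 42.9
tcp_pos: [0.6224, -0.097, 0.0234]
eef_rot: [-180.0, 0.1, 16.8]
contact_force: [0.6, 0.9, -0.3]
gripper_width: 0.0756
```

Request:
apply_moves([
  [[0,0,0],[0,0,0],50],
  [[0,0,0],[0,0,0],50],
  [[0,0,0],[0,0,0],50],
  [[0,0,0],[0,0,0],50],
], squeeze=50)

```text
time_s: 43.3
tcp_pos: [0.6226, -0.0969, 0.0236]
eef_rot: [-180.0, 0.1, 16.8]
contact_force: [-0.3, -0.3, -1.8]
gripper_width: 0.0552
```

Request:
apply_moves([
  [[0,0,-0.2],[0,0,0],50],
  [[0,0,-0.7],[0,0,0],50],
  [[0,0,-0.9],[0,0,0],50],
  [[0,0,-0.9],[0,0,0],50],
  [[0,0,0],[0,0,0],50],
])

```text
time_s: 43.8
tcp_pos: [0.6215, -0.0972, 0.1361]
eef_rot: [-180.0, 0.3, 16.8]
contact_force: [0.9, -0.2, -2.0]
gripper_width: 0.0557
```

```bash
python3 - <<'E'
from seat import *
from h import *
s,p,R=state(); print(p,s["eef_rot"],s["gripper_width"])
p,R=np.array([.4168,-.388,.14]),toolR(.3,0); plan(p,R,50,ang=7)
E
```

```text
[ 0.62154504 -0.09718965  0.13609631] [-179.97519217    0.29370792   16.77303014] 0.05570175998434647
[[[-0.7, 0.55, -0.01], [0.0, 0.0, 0.21], 50], [[-0.68, 0.57, 0.0], [0.0, 0.01, 0.2], 50], [[-0.67, 0.58, -0.01], [0.0, 0.0, 0.21], 50], [[-0.65, 0.61, -0.01], [0.0, 0.0, 0.2], 50], [[-0.63, 0.63, 0.0], [0.0, 0.01, 0.21], 50]]
[[[-0.62, 0.64, -0.01], [0.0, 0.0, 0.21], 50], [[-0.59, 0.66, -0.01], [0.0, 0.01, 0.2], 50], [[-0.58, 0.68, -0.01], [0.0, 0.0, 0.21], 50], [[-0.56, 0.69, -0.01], [0.0, 0.0, 0.2], 50], [[-0.53, 0.71, -0.01], [0.0, 0.01, 0.21], 50]]
```

Request:
apply_moves([
  [[-0.7,0.55,-0.05],[0.0,0.0,0.21],50],
  [[-0.68,0.57,-0.05],[0.0,0.01,0.2],50],
  [[-0.67,0.58,-0.05],[0.0,0.0,0.21],50],
  [[-0.65,0.61,-0.05],[0.0,0.0,0.2],50],
  [[-0.63,0.63,-0.05],[0.0,0.01,0.21],50],
])

```text
time_s: 44.3
tcp_pos: [0.5185, -0.2432, 0.1492]
eef_rot: [-180.0, -0.2, 8.6]
contact_force: [2.3, -0.1, -1.9]
gripper_width: 0.0555
```

Request:
apply_moves([
  [[-0.62,0.64,-0.05],[0.0,0.0,0.21],50],
  [[-0.59,0.66,-0.05],[0.0,0.01,0.2],50],
  [[-0.5,0.58,-0.05],[0.0,0.0,0.21],50],
  [[-0.3,0.4,-0.01],[0.0,0.0,0.2],50],
  [[0,0,0],[0.0,0,0],50],
])

```text
time_s: 44.8
tcp_pos: [0.4412, -0.3487, 0.1567]
eef_rot: [-179.9, -0.3, 1.5]
contact_force: [0.8, 0.0, -1.0]
gripper_width: 0.0556
```

```bash
python3 - <<'E'
from seat import *
s,p,R=state(); print(p,s["eef_rot"],s["gripper_width"])
p,R=np.array([.4168,-.388,.12]),toolR(.3,0); plan(p,R,50,step=.015,ang=5)
E
```

```text
[ 0.44122246 -0.34865897  0.15670425] [-179.93963109   -0.29501308    1.47377699] 0.055587981734119586
[[[-0.16, 0.24, 0.23], [0.0, -0.01, 0.04], 50], [[-0.16, 0.25, 0.23], [0.0, -0.01, 0.03], 50], [[-0.16, 0.24, 0.23], [-0.01, -0.01, 0.04], 50], [[-0.15, 0.24, 0.22], [0.0, -0.01, 0.04], 50]]
```

Request:
apply_moves([
  [[-0.2,0.28,0.2],[0.0,-0.01,0.04],50],
  [[-0.2,0.28,0.23],[0.0,-0.01,0.03],50],
  [[-0.16,0.24,0.23],[0,-0.01,0.04],50],
  [[-0.05,0.15,0.2],[0.0,-0.01,0.04],50],
  [[0,0,0],[0,0,0],50],
])

```text
time_s: 45.3
tcp_pos: [0.4156, -0.3888, 0.1188]
eef_rot: [-179.9, 0.1, 0.2]
contact_force: [0.1, -0.3, -1.2]
gripper_width: 0.0553
```

Request:
apply_moves([
  [[0,0,0],[0,0,0],50],
])

```text
time_s: 45.4
tcp_pos: [0.4156, -0.3889, 0.1183]
eef_rot: [-179.9, 0.1, 0.2]
contact_force: [-0.2, 0.1, -1.5]
gripper_width: 0.0555
```

```bash
python3 - <<'E'
from seat import *
from h import *
s,p,R=state(); print(p,s["eef_rot"],s["gripper_width"])
p,R=np.array([.4168,-.388,.07]),toolR(.3,0); plan(p,R,50,step=.012,ang=5)
c=snap("scene",23); u,v=project(c,[.417,-.388,.07])[0].astype(int)
cv2.imwrite("pics/blk23.png",cv2.resize(c["img"][v-40:v+40,u-50:u+50],(750,600),interpolation=cv2.INTER_CUBIC))
E
```

```text
[ 0.41556191 -0.38887462  0.11825486] [-1.79852717e+02  1.38078764e-01  2.23834631e-01] 0.055513110911957556
[[[0.01, 0.0, 0.3], [0.0, 0.0, 0.0], 50], [[0.01, -0.01, 0.3], [-0.01, 0.01, 0.0], 50], [[0.01, 0.0, 0.3], [0.0, 0.0, -0.01], 50], [[0.0, -0.01, 0.31], [-0.01, 0.01, 0.0], 50]]
```

View pics/blk23.png

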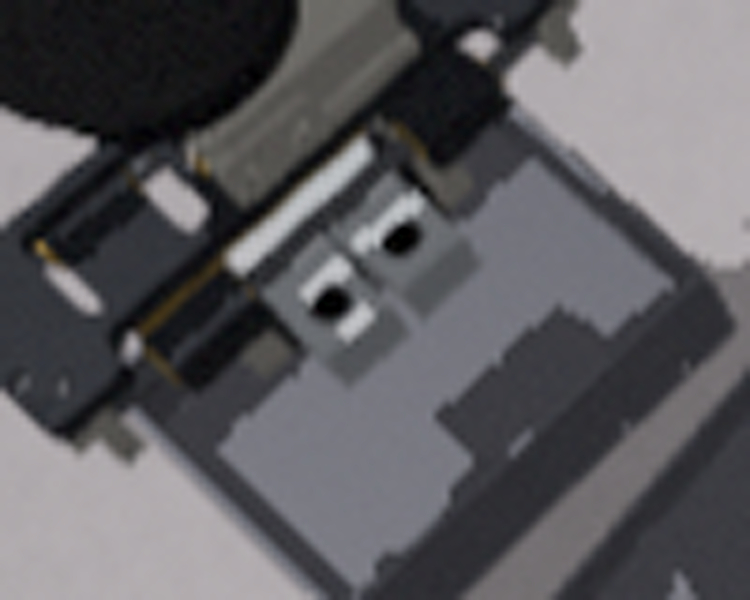

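Request:
apply_moves([
  [[0.01,0.0,0.3],[0.0,0.0,0.0],50],
  [[0.01,-0.01,0.3],[0,0,0.0],50],
  [[0.01,0.0,0.3],[0.0,0.0,0],50],
  [[0.0,-0.01,0.28],[0,0,0.0],50],
  [[0,0,0],[0,0,0],50],
])

```text
time_s: 45.95
tcp_pos: [0.4178, -0.3866, 0.0671]
eef_rot: [-179.9, 0.1, 0.3]
contact_force: [-1.1, 0.4, -1.8]
gripper_width: 0.0556
```

```bash
python3 - <<'E'
from seat import *
s,p,R=state(); print(p,s["eef_rot"],s["gripper_width"])
p,R=np.array([.4168,-.388,.030]),toolR(.3,0); plan(p,R,50,step=.009,ang=5)
E
```

```text
[ 0.41776925 -0.38659818  0.06709663] [-1.79854197e+02  9.45475317e-02  3.43216803e-01] 0.0555764938595861
[[[0.0, 0.01, 0.19], [0.0, 0.0, 0.0], 50], [[-0.01, 0.0, 0.18], [-0.01, 0.0, 0.0], 50], [[0.0, 0.01, 0.19], [0.0, 0.01, 0.0], 50], [[-0.01, 0.01, 0.18], [0.0, 0.0, 0.0], 50], [[0.0, 0.01, 0.19], [-0.01, 0.0, 0.01], 50]]
```

Request:
apply_moves([
  [[0.0,0.01,0.19],[0.0,0.0,0.0],50],
  [[-0.01,0.0,0.18],[0,0.0,0.0],50],
  [[0.0,0.01,0.19],[0.0,0,0.0],50],
  [[-0.01,0.01,0.18],[0.0,0.0,0.0],50],
  [[0.0,0.01,0.16],[0,0.0,0],50],
])

```text
time_s: 46.45
tcp_pos: [0.4177, -0.3886, 0.029]
eef_rot: [-179.9, 0.0, 0.4]
contact_force: [0.3, -0.2, -2.2]
gripper_width: 0.056
```

Request:
apply_moves([
  [[0,0,0.02],[0,0,0],50],
  [[0,0,0],[0,0,0],50],
])

```text
time_s: 46.65
tcp_pos: [0.4173, -0.3885, 0.0274]
eef_rot: [-179.9, 0.1, 0.4]
contact_force: [-0.5, 2.2, 3.3]
gripper_width: 0.0558
```

Contact with the floor. Release and withdraw.

Request:
apply_moves([
  [[0,0,0],[0,0,0],62],
  [[0,0,0],[0,0,0],68],
  [[0,0,0],[0,0,0],68],
  [[0,0,-0.2],[0,0,0],68],
  [[0,0,-0.6],[0,0,0],68],
])

```text
time_s: 47.15
tcp_pos: [0.4167, -0.3883, 0.0592]
eef_rot: [-179.8, 0.2, 0.4]
contact_force: [-0.5, 0.1, -0.7]
gripper_width: 0.0679
```

Request:
apply_moves([
  [[0,0,-0.9],[0,0,0],68],
  [[0,0,-0.9],[0,0,0],68],
  [[0,0,-0.9],[0,0,0],68],
  [[0,0,-0.9],[0,0,0],68],
  [[-0.1,0,-0.9],[0,0,0],68],
])

```text
time_s: 47.65
tcp_pos: [0.4116, -0.3882, 0.2475]
eef_rot: [-179.8, 0.3, 0.4]
contact_force: [1.2, 0.0, -0.3]
gripper_width: 0.0682
```

Request:
apply_moves([
  [[0,-0.9,-0.3],[0,0,0],68],
  [[0,-0.9,-0.3],[0,0,0],68],
  [[0,-0.9,0],[0,0,0],68],
  [[0,-0.9,0],[0,0,0],68],
  [[0,-0.9,0],[0,0,0],68],
])

```text
time_s: 48.15
tcp_pos: [0.4117, -0.2079, 0.2833]
eef_rot: [179.8, -0.5, 0.0]
contact_force: [0.9, 0.5, -0.3]
gripper_width: 0.068
```

```bash
python3 - <<'E'
from h import *
for n in("scene","top"):
    c=snap(n,24); cv2.imwrite(f"pics/{n}24.png",cv2.resize(c["img"],(800,600),interpolation=cv2.INTER_CUBIC))
from plan import state; s=state()[0]; print(s["tcp_pos"],s["joints"])
E
```

```text
[ 0.41179766 -0.20622746  0.28364873] [ -1.89742745  -2.10670276 -21.72908484   0.114999   -69.78904367
  92.0842538 ]
```

View pics/scene24.png

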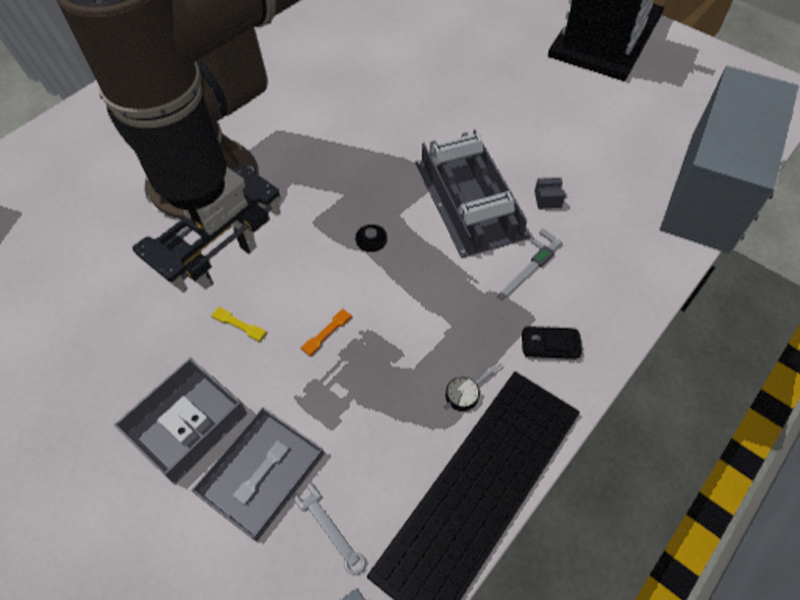

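View pics/top24.png

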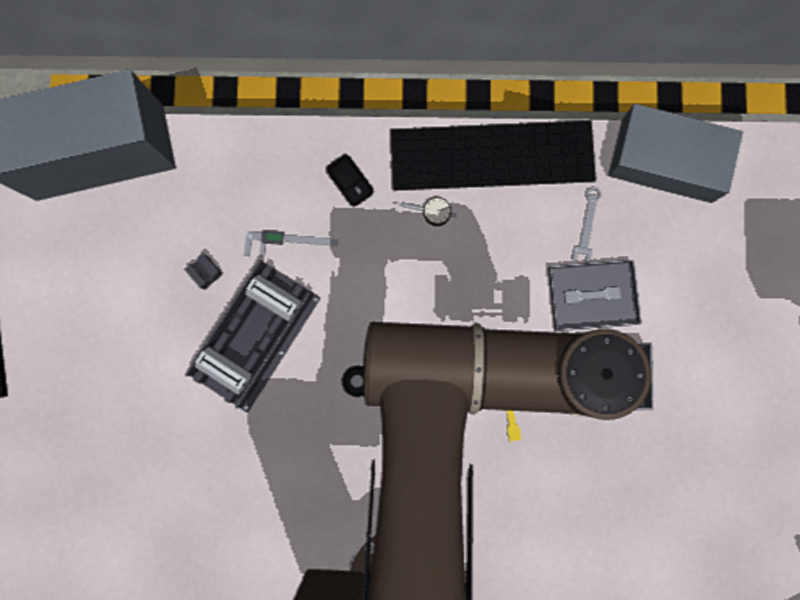

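Everything is in place: the bars in the rack at scene (457,148) and (487,206), the strip in the tray at (262,472), the block in the bin at (183,420). The look-alikes are untouched. One last close look at both bars.

```bash
python3 chk.py 25 .4106 .365 .065 59.2; python3 chk.py 26 .560 .276 .065 59.2; python3 - <<'E'
import cv2,numpy as np
a=np.vstack([cv2.imread(f"pics/chk{i}.png")[130:430] for i in(25,26)]); cv2.imwrite("pics/final.png",a)
from h import *
a,b=load("scene",0),load("scene",26)
for nm,X in dict(mouse=(.807,.132,.03),disc=(.397,.108,.02),dial=(.747,-.045,.02),span=(.76,-.37,.008),cal=(.68,.25,.01),vb=(.611,.423,.04),orange=(.477,-.106,.008),yellow=(.347,-.197,.008)).items():
    u,v=project(a,X)[0].astype(int); d=cv2.absdiff(a["img"][v-12:v+12,u-12:u+12],b["img"][v-12:v+12,u-12:u+12]).mean(); print(nm,round(d,1))
E
```

```text
mouse 5.3
disc 30.9
dial 26.9
span 9.1
cal 8.6
vb 7.0
orange 8.5
yellow 8.9
```

View pics/final.png

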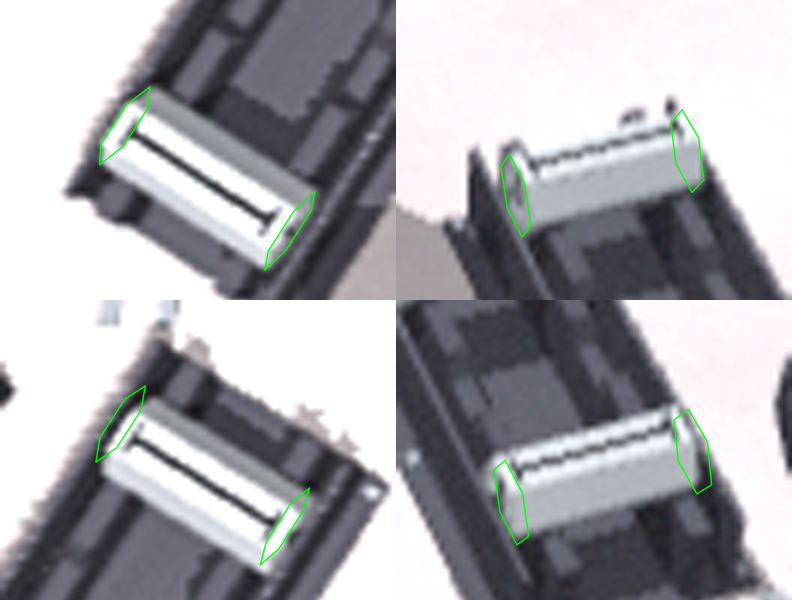

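Bar A in the lower row now sits several mm along the rack, towards the top view's lower right, compared with my earlier check. It may have been knocked, so I'll measure it.

```bash
cat > along.py <<'E'
import sys
from h import *
def along(i):
    a=np.radians(59.2); ex=np.array([np.cos(a),np.sin(a)]); ey=np.array([-ex[1],ex[0]]); C=np.array([.4853,.3205])
    for n,off in(("top",.003),("scene",0)):
        c=load(n,i); P=cloud(c); z=P[...,2]-off
        for nm,y0 in(("B",.087),("A",-.087)):
            d=P[...,:2]-C; u=d@ex; v=d@ey
            m=(abs(v-y0)<.03)&(abs(u)<.08)&(z>.079)&(z<.095)
            print(i,n,nm,m.sum(),"u range mm",(np.percentile(u[m],[1,99])*1000).round(1),"mid %.1f"%(np.percentile(u[m],[1,99]).mean()*1000),"v mean %.1f"%(np.mean(v[m])*1000-y0*1000),"z %.1f"%(np.median(z[m])*1000))
if __name__=="__main__":
    for i in sys.argv[1:]: along(i)
E
python3 along.py 15 18 20 24 26
```

```text
15 top B 94 u range mm [-50.6 -13.2] mid -31.9 v mean -1.5 z 82.4
15 top A 269 u range mm [-48.   50.4] mid 1.2 v mean -0.1 z 82.7
15 scene B 156 u range mm [-50.3  25.3] mid -12.5 v mean -4.5 z 83.2
15 scene A 249 u range mm [-47.   52.7] mid 2.8 v mean -4.6 z 83.3
18 top B 267 u range mm [-50.3  48. ] mid -1.1 v mean -0.7 z 82.4
18 top A 262 u range mm [-56.8  40.4] mid -8.2 v mean 3.3 z 82.5Traceback (most recent call last):
  File "along.py", line 12, in <module>
    for i in sys.argv[1:]: along(i)
                           ~~~~~^^^
  File "along.py", line 10, in along
    print(i,n,nm,m.sum(),"u range mm",(np.percentile(u[m],[1,99])*1000).round(1),"mid %.1f"%(np.percentile(u[m],[1,99]).mean()*1000),"v mean %.1f"%(np.mean(v[m])*1000-y0*1000),"z %.1f"%(np.median(z[m])*1000))
                                       ~~~~~~~~~~~~~^^^^^^^^^^^^^
    return _quantile_unchecked(
        a, q, axis, out, overwrite_input, method, keepdims, weights)
    return _ureduce(a,
                    func=_quantile_ureduce_func,
    ...<5 lines>...
                    overwrite_input=overwrite_input,
                    method=method)
    r = func(a, **kwargs)
    result = _quantile(arr,
                       quantiles=q,
    ...<2 lines>...
                       out=out,
                       weights=wgt)
    slices_having_nans = np.isnan(arr[-1, ...])
                                  ~~~^^^^^^^^^
IndexError: index -1 is out of bounds for axis 0 with size 0
```

```bash
python3 along.py 24; python3 along.py 26
```

```text
24 top B 295 u range mm [-50.5  48. ] mid -1.2 v mean -1.0 z 82.4
24 top A 257 u range mm [-56.8  42.6] mid -7.1 v mean 3.8 z 82.7
24 scene B 211 u range mm [-49.9  49.5] mid -0.2 v mean -4.5 z 83.0
24 scene A 259 u range mm [-55.6  43.6] mid -6.0 v mean -1.4 z 83.4
26 top B 264 u range mm [-50.9  48.2] mid -1.4 v mean -1.7 z 82.5
26 top A 260 u range mm [-56.5  41.4] mid -7.6 v mean 3.3 z 82.8
26 scene B 207 u range mm [-50.1  49.2] mid -0.5 v mean -5.1 z 83.4
26 scene A 250 u range mm [-55.5  44.6] mid -5.4 v mean -0.7 z 83.2
```

Between frames 15 and 18, while I was at the strip, bar A was knocked about 8 mm along its seat. It's still mark-up. I'll regrip it, lift it and re-centre it.

```bash
cat >> seat.py <<'E'
b=np.radians(59.2); EX=np.array([np.cos(b),np.sin(b),0]); EY=np.array([-np.sin(b),np.cos(b),0])
G=SB-EX*.0035+EY*.0015+[0,0,.065]
E
python3 - <<'E'
from seat import *
p,R=bar(G,59.2,-30,.10); print(p); plan(p,R,54)
E
```

```text
[0.51400093 0.29931612 0.15160254]
[[[0.17, -0.85, 0.22], [-0.22, 0.13, -0.48], 54], [[0.22, -0.84, 0.19], [-0.23, 0.12, -0.48], 54], [[0.28, -0.83, 0.17], [-0.22, 0.13, -0.49], 54], [[0.32, -0.82, 0.16], [-0.23, 0.13, -0.48], 54], [[0.38, -0.79, 0.13], [-0.22, 0.12, -0.48], 54]]
[[[0.43, -0.78, 0.11], [-0.22, 0.13, -0.48], 54], [[0.48, -0.74, 0.1], [-0.23, 0.12, -0.48], 54], [[0.53, -0.72, 0.09], [-0.22, 0.13, -0.48], 54], [[0.57, -0.68, 0.07], [-0.23, 0.13, -0.49], 54], [[0.61, -0.64, 0.07], [-0.22, 0.12, -0.48], 54]]
[[[0.66, -0.6, 0.05], [-0.22, 0.13, -0.48], 54], [[0.7, -0.56, 0.05], [-0.23, 0.13, -0.48], 54], [[0.72, -0.51, 0.05], [-0.22, 0.12, -0.48], 54], [[0.77, -0.46, 0.04], [-0.23, 0.13, -0.49], 54], [[0.79, -0.41, 0.04], [-0.22, 0.13, -0.48], 54]]
```

Request:
apply_moves([
  [[0.17,-0.85,0.15],[-0.22,0.13,-0.48],54],
  [[0.22,-0.84,0.15],[-0.23,0.12,-0.48],54],
  [[0.28,-0.83,0.1],[-0.22,0.13,-0.49],54],
  [[0.32,-0.82,0.1],[-0.23,0.13,-0.48],54],
  [[0.38,-0.79,0.1],[-0.22,0.12,-0.48],54],
])

```text
time_s: 48.95
tcp_pos: [0.4485, -0.0438, 0.2494]
eef_rot: [169.6, -3.9, 19.2]
contact_force: [0.2, -0.1, -0.5]
gripper_width: 0.0543
```

Request:
apply_moves([
  [[0.43,-0.78,0.08],[-0.22,0.13,-0.48],54],
  [[0.48,-0.74,0.08],[-0.23,0.12,-0.48],54],
  [[0.53,-0.72,0.05],[-0.22,0.13,-0.48],54],
  [[0.57,-0.68,0.05],[-0.23,0.13,-0.49],54],
  [[0.61,-0.64,0.05],[-0.22,0.12,-0.48],54],
])

```text
time_s: 49.45
tcp_pos: [0.4856, 0.1299, 0.209]
eef_rot: [158.8, -3.6, 39.6]
contact_force: [0.5, -1.2, 0.9]
gripper_width: 0.0542
```

Request:
apply_moves([
  [[0.66,-0.6,0.0],[-0.22,0.13,-0.48],54],
  [[0.7,-0.56,0.0],[-0.23,0.13,-0.48],54],
  [[0.6,-0.45,0.0],[-0.22,0.12,-0.48],54],
  [[0.4,-0.2,0.0],[-0.23,0.13,-0.49],54],
  [[0,0,0],[0,0,0],54],
])

```text
time_s: 49.95
tcp_pos: [0.5116, 0.25, 0.1806]
eef_rot: [150.5, -0.2, 55.9]
contact_force: [0.7, -0.7, -0.0]
gripper_width: 0.0544
```

```bash
python3 - <<'E'
from seat import *
s,p,R=state(); print(p,s["eef_rot"],s["joints"].round(0))
p,R=bar(G,59.2,-30,.08); plan(p,R,54,step=.015,ang=5)
E
```

```text
[0.51161673 0.2500468  0.18063334] [150.48218047  -0.19012967  55.85020408] [ 60.  10. -43.  42. -47.  54.]
[[[0.21, -0.18, 0.16], [-0.01, 0.04, -0.08], 54], [[0.22, -0.18, 0.17], [-0.01, 0.03, -0.07], 54], [[0.21, -0.18, 0.16], [-0.02, 0.04, -0.08], 54], [[0.22, -0.18, 0.17], [-0.01, 0.04, -0.07], 54], [[0.21, -0.17, 0.17], [-0.01, 0.04, -0.08], 54]]
```

Request:
apply_moves([
  [[0.26,-0.18,0.1],[-0.01,0.04,-0.08],54],
  [[0.27,-0.18,0.1],[-0.01,0.03,-0.07],54],
  [[0.25,-0.18,0.16],[-0.02,0.04,-0.08],54],
  [[0.2,-0.18,0.17],[-0.01,0.04,-0.07],54],
  [[0.1,-0.1,0.1],[-0.01,0.04,-0.08],54],
])

```text
time_s: 50.45
tcp_pos: [0.5247, 0.2958, 0.1397]
eef_rot: [150.0, -0.0, 59.0]
contact_force: [0.4, -0.1, 0.7]
gripper_width: 0.0538
```

Request:
apply_moves([
  [[0,0,0],[0,0,0],54],
  [[0,0,0],[0,0,0],54],
])

```text
time_s: 50.65
tcp_pos: [0.5246, 0.2951, 0.1382]
eef_rot: [150.0, 0.1, 59.0]
contact_force: [-0.2, -0.3, -0.5]
gripper_width: 0.054
```

```bash
python3 - <<'E'
from seat import *
s,p,R=state(); print(p,s["eef_rot"],s["joints"].round(0))
p,R=bar(G,59.2,-30,.045); plan(p,R,54,step=.012,ang=5)
E
python3 chk.py 27 .556 .271 .065 59.2
```

```text
[0.52460171 0.29512655 0.13823561] [1.50043111e+02 9.37224371e-02 5.90083796e+01] [ 60.  16. -44.  48. -42.  49.]
[[[-0.01, -0.02, 0.24], [0.0, 0.01, 0.0], 54], [[-0.01, -0.02, 0.23], [0.0, 0.0, -0.01], 54], [[-0.01, -0.02, 0.24], [0.0, 0.01, 0.0], 54], [[-0.01, -0.02, 0.24], [-0.01, 0.0, 0.0], 54]]
```

View pics/chk27.png

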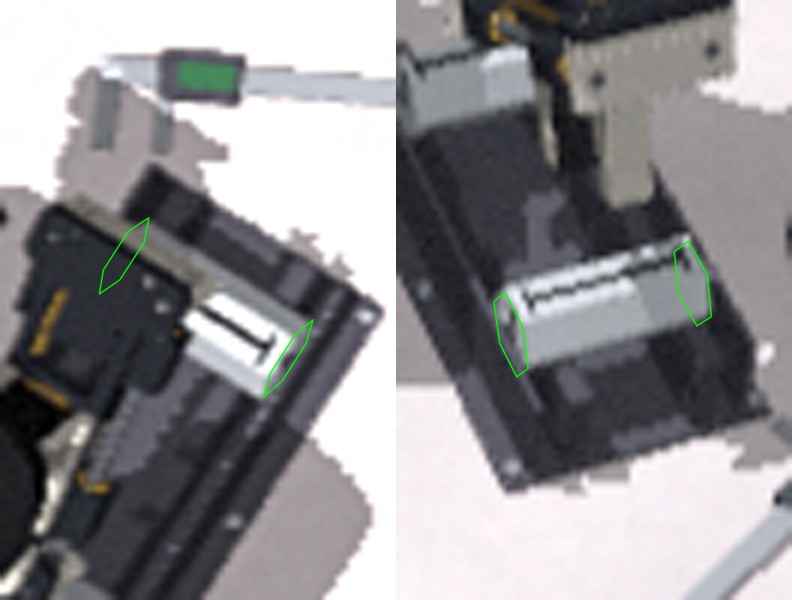

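The model at u≈-6.3 mm matches, so the knock is confirmed. Regripping.

Request:
apply_moves([
  [[-0.01,-0.02,0.24],[0.0,0.01,0.0],54],
  [[-0.01,-0.02,0.23],[0.0,0.0,-0.01],54],
  [[-0.01,-0.02,0.24],[0.0,0.01,0.0],54],
  [[-0.01,-0.02,0.18],[0,0.0,0.0],54],
  [[0,0,0],[0,0,0],54],
])

```text
time_s: 51.25
tcp_pos: [0.5374, 0.2862, 0.1069]
eef_rot: [150.0, -0.3, 59.2]
contact_force: [0.6, -0.5, 1.0]
gripper_width: 0.054
```

```bash
python3 - <<'E'
from seat import *
s,p,R=state(); print(p,s["eef_rot"])
p,R=bar(G,59.2,-30,.011); plan(p,R,54,step=.008,ang=5)
E
```

```text
[0.53744083 0.28619649 0.10691145] [150.04298647  -0.28145495  59.16520429]
[[[0.0, 0.0, 0.18], [0.0, -0.01, 0.0], 54], [[-0.01, -0.01, 0.19], [0.0, 0.0, -0.01], 54], [[0.0, 0.0, 0.18], [0.0, -0.01, 0.0], 54], [[-0.01, -0.01, 0.19], [0.0, 0.0, -0.01], 54], [[0.0, 0.0, 0.18], [-0.01, -0.01, 0.0], 54]]
```

Request:
apply_moves([
  [[0.0,0.0,0.18],[0.0,-0.01,0.0],54],
  [[-0.01,-0.01,0.19],[0.0,0.0,-0.01],54],
  [[0.0,0.0,0.18],[0.0,-0.01,0.0],54],
  [[-0.01,-0.01,0.19],[0.0,0.0,-0.01],54],
  [[0.0,0.0,0.13],[0,-0.01,0.0],54],
])

```text
time_s: 51.75
tcp_pos: [0.5528, 0.2778, 0.0758]
eef_rot: [150.0, -0.1, 59.2]
contact_force: [1.0, 0.8, 0.1]
gripper_width: 0.0537
```

Request:
apply_moves([
  [[0,0,0],[0,0,0],54],
  [[0,0,0],[0,0,0],54],
])

```text
time_s: 51.95
tcp_pos: [0.5532, 0.277, 0.0751]
eef_rot: [150.0, -0.1, 59.2]
contact_force: [-0.1, -0.1, -0.2]
gripper_width: 0.0546
```

```bash
python3 - <<'E'
from seat import *
s,p,R=state(); print(p,s["eef_rot"],s["contact_force"])
p,R=bar(G,59.2,-30,.011); plan(p,R,54,step=.008,ang=5)
E
```

```text
[0.55322853 0.27702168 0.0750912 ] [ 1.50028081e+02 -5.18590150e-02  5.91578975e+01] [-0.08147529 -0.07229838 -0.18674681]
[[[-0.02, -0.02, 0.0], [0.0, 0.0, -0.01], 54]]
```

Request:
apply_moves([
  [[-0.02,-0.02,0],[0,0,0],54],
  [[0,0,0],[0,0,0],35],
  [[0,0,0],[0,0,0],35],
  [[0,0,0],[0,0,0],35],
  [[0,0,0],[0,0,0],35],
], squeeze=55)

```text
time_s: 52.45
tcp_pos: [0.552, 0.2774, 0.0753]
eef_rot: [150.0, -0.1, 59.2]
contact_force: [0.9, -0.5, -1.1]
gripper_width: 0.0397
```

```bash
python3 - <<'E'
from seat import *
s,p,R=state(); d=R.apply([0,0,1]); b=p+d*.011-SB; print(p,s["contact_force"],"u,v,z of grasp",b@EX,b@EY,b[2])
p2=p+[0,0,.025]
c=plan(p2,R,35,step=.012)
E
```

```text
[0.55195731 0.27743173 0.07530828] [ 0.85773137 -0.45143048 -1.13987598] u,v,z of grasp -0.002843357178648772 0.002196889901219598 0.0657787628006895
[[[0.0, 0.1, -0.18], [0.0, 0.0, 0.0], 35], [[0.0, 0.11, -0.18], [0.0, 0.0, 0.0], 35], [[0.0, 0.1, -0.18], [0.0, 0.0, 0.0], 35]]
```

Request:
apply_moves([
  [[0.0,0.1,-0.18],[0.0,0.0,0.0],35],
  [[0.0,0.11,-0.18],[0.0,0.0,0.0],35],
  [[0.16,0.1,-0.18],[0.0,0.0,0.0],35],
  [[0,0,0],[0,0,0],35],
  [[0,0,0],[0,0,0],35],
])

```text
time_s: 52.95
tcp_pos: [0.5539, 0.2832, 0.0989]
eef_rot: [150.2, -0.0, 59.2]
contact_force: [0.5, 0.1, -2.6]
gripper_width: 0.0393
```

```bash
python3 - <<'E'
from seat import *
s,p,R=state(); d=R.apply([0,0,1]); b=p+d*.011-SB; print(p,s["contact_force"],s["gripper_width"],"u,v,z of grasp",b@EX,b@EY,b[2])
q,R=bar(SB+EX*.0037+[0,0,.082],59.2,-30,.011)
plan(q,R,35,step=.006)
E
```

```text
[0.5538661  0.28319828 0.09887816] [ 0.46933319  0.14924066 -2.5707595 ] 0.03925375324847889 u,v,z of grasp 0.0030794630317627736 0.0035397604271112672 0.0893315505681938
[[[0.01, -0.01, 0.1], [-0.01, 0.0, 0.0], 35], [[0.01, -0.01, 0.1], [-0.02, -0.01, 0.0], 35]]
```

Request:
apply_moves([
  [[0.01,-0.01,0.05],[-0.01,0.0,0.0],35],
  [[0.01,-0.04,0.05],[-0.01,-0.01,0.0],35],
  [[0,0,0],[0,0,0],35],
  [[0,0,0],[0,0,0],35],
])

```text
time_s: 53.35
tcp_pos: [0.5536, 0.2821, 0.0921]
eef_rot: [150.1, 0.2, 59.2]
contact_force: [-0.0, 0.2, -2.8]
gripper_width: 0.0387
```

```bash
python3 - <<'E'
from seat import *
s,p,R=state(); d=R.apply([0,0,1]); b=p+d*.011-SB; print("u,v,z of grasp",b@EX,b@EY,b[2],s["eef_rot"])
q,R=bar(SB+EX*.0037+[0,0,.075],59.2,-30,.011); plan(q,R,35,step=.006)
q=SB+EY*(b@EY)+[0,0,b[2]]; print(q)
import subprocess; subprocess.run(["python3","chk.py","28"]+[f"{t:.4f}" for t in q]+["59.2"])
E
```

```text
u,v,z of grasp 0.00197133913419954 0.003194156786178727 0.0825407920188124 [150.07115827   0.20980112  59.17124057]
[[[0.02, -0.01, 0.1], [0.0, 0.01, 0.0], 35], [[0.02, -0.02, 0.1], [-0.01, 0.01, 0.01], 35]]
[0.55728586 0.27758782 0.08254079]
```

View pics/chk28.png

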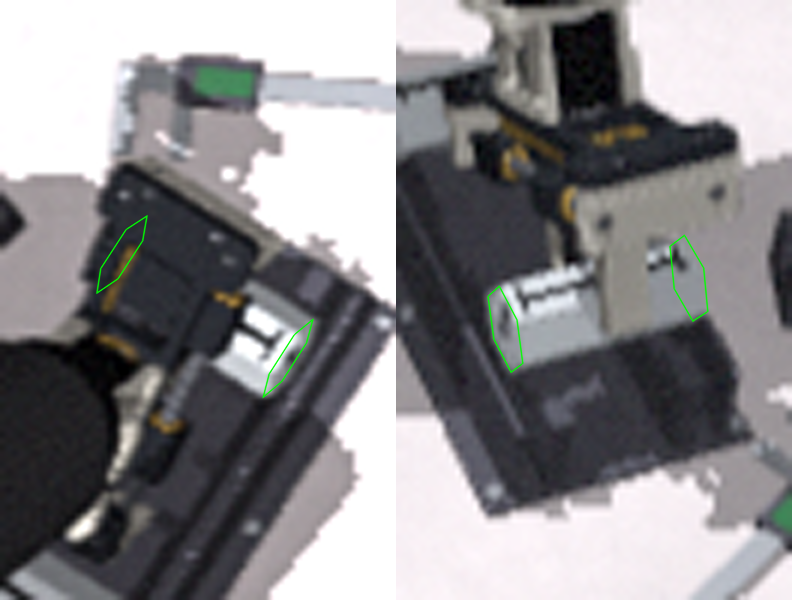

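```bash
python3 - <<'E'
from seat import *
q,R=bar(SB+EX*.003+[0,0,.078],59.2,-30,.011); c=plan(q,R,35,step=.006)
q,R=bar(SB+EX*.003+[0,0,.0665],59.2,-30,.011); c=plan(q,R,35,step=.006,cur=c)
E
```

```text
[[[0.02, 0.01, 0.14], [-0.01, 0.02, 0.01], 35]]
[[[0.0, -0.07, 0.12], [0.0, 0.0, 0.0], 35], [[0.0, -0.07, 0.13], [0.0, 0.0, 0.0], 35]]
```

Request:
apply_moves([
  [[0.02,0.01,0.14],[-0.01,0.02,0.01],35],
  [[0,0,0],[0,0,0],35],
  [[0,0,0],[0,0,0],35],
])

```text
time_s: 53.75
tcp_pos: [0.5569, 0.2813, 0.0877]
eef_rot: [150.0, -0.0, 59.2]
contact_force: [0.5, -0.5, -2.0]
gripper_width: 0.0391
```

```bash
python3 - <<'E'
from seat import *
s,p,R=state(); d=R.apply([0,0,1]); b=p+d*.011-SB; print("u,v,z of grasp",b@EX,b@EY,b[2],s["eef_rot"])
q,R=bar(SB+EX*.003+[0,0,.0665],59.2,-30,.011); c=plan(q,R,35,step=.006)
E
```

```text
u,v,z of grasp 0.0030229947449079485 -6.44486166242957e-05 0.07821325595256574 [ 1.49985865e+02 -3.58213697e-03  5.91821132e+01]
[[[0.0, -0.07, 0.13], [0.0, 0.0, 0.0], 35], [[0.0, -0.08, 0.12], [0.0, 0.0, 0.0], 35]]
```

Request:
apply_moves([
  [[0.0,-0.07,0.13],[0.0,0.0,0.0],35],
  [[0.0,-0.08,0.12],[0.0,0.0,0.0],35],
  [[0,0,0],[0,0,0],35],
  [[0,0,0],[0,0,0],35],
])

```text
time_s: 54.15
tcp_pos: [0.5566, 0.2818, 0.0753]
eef_rot: [150.0, -0.0, 59.2]
contact_force: [0.7, -0.2, -2.1]
gripper_width: 0.0396
```

```bash
python3 - <<'E'
from seat import *
s,p,R=state(); d=R.apply([0,0,1]); b=p+d*.011-SB; print("u,v,z of grasp",b@EX,b@EY,b[2],s["eef_rot"],s["contact_force"])
E
```

```text
u,v,z of grasp 0.0032648458532026836 0.00040712298166978766 0.06577840216454647 [ 1.49989814e+02 -1.80835086e-02  5.92035941e+01] [ 0.66964586 -0.15544378 -2.08727791]
```

Back at the seated height (65.8 mm, the same as when gripped). Release.

Request:
apply_moves([
  [[0,0,0.01],[0,0,0],35],
  [[0,0,0],[0,0,0],44],
  [[0,0,0],[0,0,0],54],
  [[0,0,0],[0,0,0],54],
  [[0,0,0],[0,0,0],54],
])

```text
time_s: 54.65
tcp_pos: [0.5578, 0.2826, 0.0768]
eef_rot: [149.9, -0.2, 59.2]
contact_force: [0.3, -0.6, -0.1]
gripper_width: 0.0533
```

Request:
apply_moves([
  [[0,0,-0.25],[0,0,0],54],
  [[0,0,-0.6],[0,0,0],54],
  [[0,0,-0.9],[0,0,0],54],
  [[0,0,-0.9],[0,0,0],54],
  [[0,0,-0.9],[0,0,0],54],
])

```text
time_s: 55.15
tcp_pos: [0.4941, 0.3154, 0.1985]
eef_rot: [150.0, 0.5, 58.9]
contact_force: [0.2, 0.3, 0.1]
gripper_width: 0.0542
```

Request:
apply_moves([
  [[-0.6,0.5,-0.5],[0,0,0],54],
  [[-0.6,0.5,-0.5],[0,0,0],54],
  [[-0.8,0.5,-0.3],[0,0,0],54],
  [[-0.9,0.5,-0.2],[0,0,0],54],
  [[-0.8,0.4,0],[0,0,0],54],
])

```text
time_s: 55.65
tcp_pos: [0.4624, 0.1649, 0.3068]
eef_rot: [150.1, 0.0, 59.5]
contact_force: [1.4, -1.2, 0.5]
gripper_width: 0.0541
```

```bash
python3 chk.py 29 .560 .276 .065 59.2; python3 along.py 29; python3 - <<'E'
from h import *
c=load("scene",29); cv2.imwrite("pics/scene29.png",cv2.resize(c["img"],(800,600),interpolation=cv2.INTER_CUBIC))
E
```

```text
29 top B 160 u range mm [-13.  49.] mid 18.0 v mean -1.7 z 82.7
29 top A 243 u range mm [-38.6  48.6] mid 5.0 v mean 0.7 z 82.5
29 scene B 210 u range mm [-50.1  49.6] mid -0.2 v mean -5.2 z 83.7
29 scene A 246 u range mm [-48.9  49.7] mid 0.4 v mean -3.5 z 83.3
```

View pics/chk29.png

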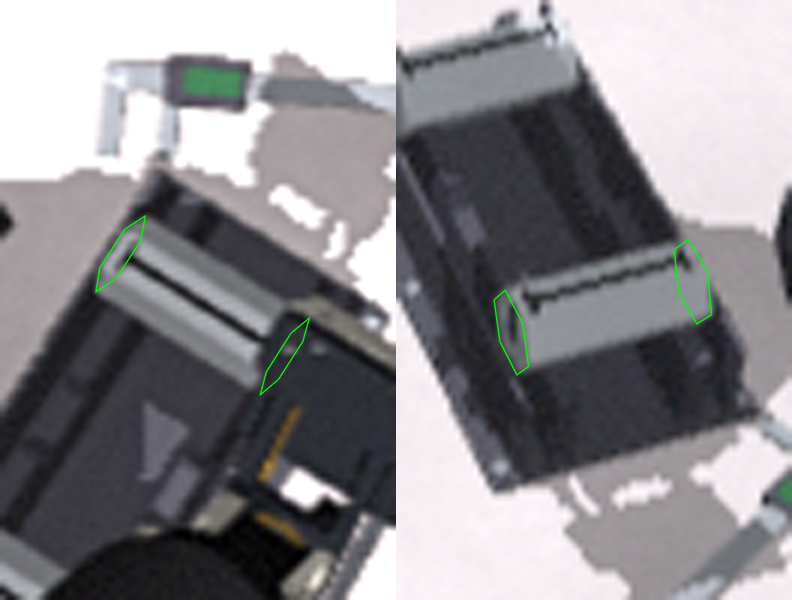

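View pics/scene29.png

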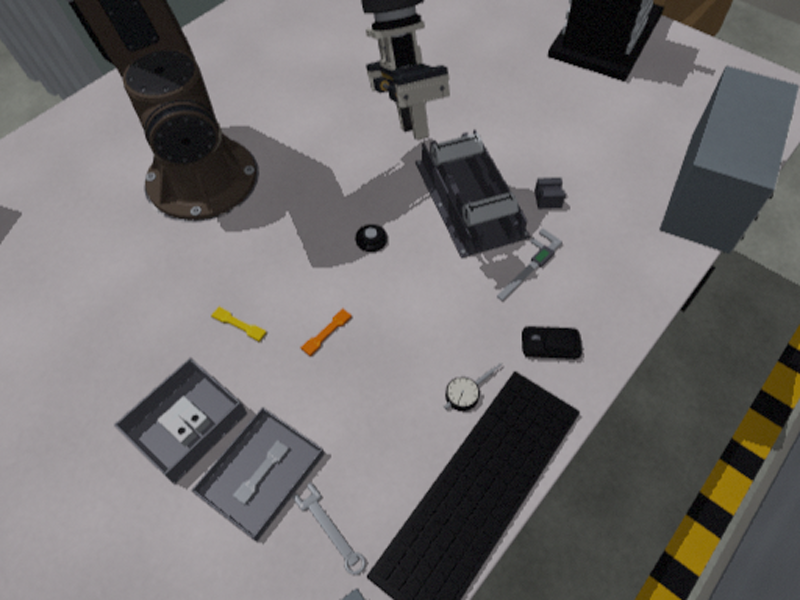

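Bar A is back in the centre of its seat with its mark up, and nothing else has changed. I'll let the arm settle, then hand in.

Request:
apply_moves([
  [[0,0,0],[0,0,0],54],
  [[0,0,0],[0,0,0],54],
  [[0,0,0],[0,0,0],54],
])

```text
time_s: 56.05
tcp_pos: [0.4618, 0.1625, 0.3072]
eef_rot: [150.2, -0.1, 59.3]
contact_force: [-0.4, 0.3, 0.2]
gripper_width: 0.0536
```

```bash
python3 - <<'E'
from h import *
c=snap("scene",30); c=snap("top",30)
from along import along
along(30)
from plant import r
print(r.close_job())
E
```

```text
30 top B 177 u range mm [-17.   48.5] mid 15.8 v mean -1.7 z 82.7
30 top A 254 u range mm [-43.4  48.6] mid 2.6 v mean 0.7 z 82.7
30 scene B 212 u range mm [-50.4  49.4] mid -0.5 v mean -5.2 z 83.5
30 scene A 255 u range mm [-49.4  49.9] mid 0.3 v mean -3.8 z 83.0
the job is handed in; nothing more can be done
None
```

I set out everything that was there and handed the job in at about 56 s; no verdict is reported. There were two hex bars, one dog-bone strip and one notched block.

- **Bars:** both lie in end seats of the rack with the marked flat up; the middle seat is empty. One needed a single 60° turn. The other had its mark underneath and needed three 60° turns, made in the rack.
- **Strip and block:** the grey strip lies flat in the shallow tray, and the block is in the deeper bin.
- **Left alone:** I did not touch the orange and yellow look-alikes or the other bystanders. They show at the same places in the last scene picture.

**Checks:**
- **Knocked bar:** the first final check failed. The three-turn bar had been knocked about 7 mm along its seat while I was working on the strip. I lifted it and set it back in the centre.
- **Last check:** the scene camera put both bars within about 0.5 mm of centre along the seat.
- **Disagreement:** the top camera's centre readings are not usable here, because the arm hid part of both bars (it read 2.6 mm and 15.8 mm). Its clear view earlier put the one-turn bar about 1 mm off centre.

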